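# Pin the crank on a grain mill

## Task

Lock the crank onto the grain mill: take the red-headed hitch pin from the wooden stand, feel it down into the cross hole near the end of the mill's square shaft until its collar sits on the shaft, loop still folded back towards the mill, then swing the sprung loop over the shaft end until it has snapped underneath. Press gently, never with more than 35 N on the mill or its shaft. Leave the plain black pin and everything else on the counter where it is.

Things in the scene. Friction and masses are not known exactly. Their poses are not given: they have to be found in the camera images.
- mill: Green grain mill, fixed. Origin on the counter straight below point hole; z up. Its square shaft lies along its x axis, axis 140 mm high, free end to -x, housing to +x: crank hub (42 mm square) 85 to 109 mm from the origin, bearing nose from 117 mm, housing from 145 mm and 110 mm wide, hopper top 236 mm high. Crank arm hangs down; its hand grip (28 mm thick) points to -x at 35 mm height.
- hole (a point): Where the vertical cross hole's mouth would be with the shaft fully out: on the flat shaft top, 151 mm high; axes as the mill's. The grind setting has drawn the shaft in: the true hole lies 3 to 17 mm from this point towards the mill's +x, not measured, to be felt or seen. Across (y) it is true. Round through hole, 10.6 mm wide, 0.7 mm chamfer. The shaft resists endwise pushes up to 10 N.
- shaft_end (a point): Where the centre of the shaft's free end face (22 x 22 mm, facing the mill's -x) would be with the shaft fully out. The true end lies 3 to 17 mm further towards the mill's +x, always 25 mm from the true hole's centre.
- pin: Hitch pin with red head, about 0.12 kg, upright in the stand at the start. Origin: middle of the underside of its collar (20 mm wide, 6 mm high); z up its axis. Steel shank below: 9 mm thick, 38 mm long, tip chamfered to 7 mm. Its loop leans to the pin's +x and closes over to its -x, so in the mill the pin's x must point the way the mill's x does.
- head (a point): Middle to grip on the pin's red head, 25 mm above the pin's origin. The head is 14 mm along the pin's x and 20 mm along its y, from 6 to 35 mm above the origin; grip it across y from above, above the loop's legs (y = +-20 mm).
- loop_hinge (a point): Middle of the loop's hinge axis (the pin's y), 9 mm above the pin's origin. The loop is a U of polished steel: legs 6 mm thick at y = +-20 mm, cross bar 41.5 mm from this axis, so that it can pass over the head.
- loop (a joint): Loop angle (rad): 0 level towards the pin's +x, 1.57 straight up, 3.14 level towards -x, 4.71 straight down. Starts at 0.2 to 0.5; light friction holds it anywhere. Pushed down past the shaft end (about 5 to 12 N) it meets the shaft's lower end edge near 3.9, must stretch about 2.3 mm to round it near 4.03, then snaps under to rest at 4.1 to 4.5; if it hangs on the edge, push it inwards.
- bar (a point): Middle of the loop's cross bar (8 mm thick, 46 mm long, along the pin's y). The bar is sprung towards the hinge: it can be drawn up to 6 mm further out, with 3.6 N to start it and 1.2 N more per mm.
- stand: Wooden stand, fixed, 150 x 55 mm and 46 mm high, with two holes 12 mm wide and 41 mm deep at x = +-45 mm. Origin at the middle of its underside, long side along x. One hole holds the hitch pin, the other the plain pin.
- plain_pin: A spare pin without a loop and with a black head, otherwise like the hitch pin, standing in the other hole of the stand. To be left alone.
- jar: Glass jar, 76 mm wide, 120 mm high, origin under its middle. A bystander.
- can: Food can, 74 mm wide, 110 mm high. A bystander.
- oil: Oil bottle, 60 mm wide, 210 mm high. A bystander.
- mug: Blue mug, 80 mm wide, 90 mm high. A bystander.
- bowl: White bowl, 140 mm wide, 55 mm high. A bystander.
- scoop: Wooden spoon lying on the counter, about 200 mm long. A bystander.
Not all that is in view belongs to the job. What is shaped like the pin but green or orange is not meant.

How it is judged:
By the outcome, as a careful person would: the job done as asked, in the order asked, and still so for the second after the job is handed in, with the robot touching nothing.
It also fails if it takes over 72 s, if anything falls off the work surface, if the arm or the gripper's body presses on something with over 40 N, if the wrist force passes 120 N, or if a joint passes its speed limit or range.

## Robot

A 6-joint arm with a two-finger parallel gripper is mounted at the origin on the work surface. World frame = base frame: x ahead of the robot, y to its left, z up, the work surface at z = 0. Lengths are in m, angles in rad, forces in N, time in s.
With the tool pointing down it reaches from about 0.3 to 0.775 m from the base axis. Payload 14.6 kg.
Tool frame: the origin (TCP) lies at the very end of the fingers, on their centre line; the grasp point (between the pads) lies bot.pinch_z behind it (bot.pinch_z is the distance from the TCP to the grasp point, in m); z points along the fingers, y is the direction in which the jaws open and shut (so a half turn about z gives the same grasp; the last joint's range is limited). The gripper opens to 94 mm and grips with 3 to 60 N. Pads are 16 mm wide; open, the fingers measure 119 mm over their backs; the gripper's body (75 mm by 177 mm) begins 78 mm behind the grasp point.
Start: joints at [1.136, 0.3, 1.521, -0, 1.321, -0.067], TCP at [0.198, 0.513, 0.205] pointing down, gripper open.
Joint ranges: [-3.03, 3.03], [-0.79, 2.21], [0.23, 2.52], [-1.04, 4.18], [0, 3.07], [-2.55, 2.55]. Speed limits (rad/s): [2.22, 2.22, 2.57, 3.14, 3.14, 3.14].

## Interface

Orientations are given as a rotation vector (axis times angle).
In Python, from station import get_state, snapshot, camera_model, order, bot gives the robot as it stands.
- The arm moves only by the tool move_arm, never from a script. Its argument "increments" is a list of rows, each an object of numbers: "tx", "ty", "tz": the shift along the world's x, y, z in mm; "wx", "wy", "wz": the turn, a rotation vector about the world's x, y, z in degrees; "hand": the closure in counts, from 0 (fully open) to 255 (shut). In form: [{"tx": .., "ty": .., "tz": .., "wx": .., "wy": .., "wz": .., "hand": ..}, ...]. A call has 1 to 10 rows; each row is the pose to reach, as a shift and turn from the pose commanded when the call began; what a row does not reach only later rows make up. A row lasts 1/12 s, in which the tool goes at most 41.7 mm and 7.16 degrees, less where a joint would pass 70% of its speed; a pose out of reach is approached as far as the arm can. A call with a gripper value outside its range is refused whole. The fingers move at their own pace and stop on an object; the grip force is fixed at half the most. Time passes only in rows, so rows that repeat a pose let the fingers close. It gives the time, the measured TCP pose, the force and the opening at its end, in the units of the state.
- get_state(): the state, without advancing time (a new reading comes with each control period).
- snapshot(name): name is "side" or "top"; returns (picture, depth): 400x640x3 uint8, red, green, blue; 400x640 float32, m along the optical axis (not along the pixel's ray), 0 where there is no reading.
- camera_model(name): a dict with "fov_y" (degrees; the focal length in pixels is half the picture's height over the tangent of half this angle, whatever the lens; pixels are square), "cx", "cy" (the principal point, pixels), "dist_coeffs" ([k1, k2, p1, p2, k3] as OpenCV has them; the pictures are not rectified), "position" and "rotation" of the camera in the world. Camera axes: x right, y down, z forward; pixel columns grow to the right and rows downward; lengths in m; the calibration is good to about 2 mm. A picture is of the moment at which its call begins. camera_model takes no time and is no camera call.
- order.hand_in(): hands the job in, once; it reports no verdict.
The state is a dict: "t": time; "joint_pos": joint angles; "qd": joint speeds; "effort": joint torques, N m; "position": TCP position; "tool_rot": TCP orientation; "ft_force": force on the tool from outside, world axes, zero at the start; "torque": the same for the moment, N m; "gripper_width": finger opening in m.
Only numpy, scipy, OpenCV 4.12 (cv2) and the standard library are available. Lean on these libraries where they do the work, as an engineer would, in place of code of your own. Each camera call takes 0.05 s, during which the arm holds its last target.

## Working session

There is one attempt and no reset: what is moved stays moved. The work goes in short steps, Python scripts to look and compute and a tool call to move; the robot and the scene stay as the last step left them, time stands still between calls to the robot, and variables do not carry over. Pictures are saved under pics/ and viewed, and the job is handed in when it is done.

Besides the shell and the picture viewer there is one more tool, called as name([rows], argument=value, ...), one row to a line, values as JSON. move_arm: Moves the arm, as the interface text tells. Its arguments: {"type":"object","properties":{"increments":{"type":"array"}},"required":["increments"]}

```bash
ls; mkdir -p pics; cat > h.py <<'E'
import numpy as np, cv2
from station import get_state, snapshot, camera_model, order, bot
def K(c):
    f=200/np.tan(np.radians(c['fov_y'])/2); return np.array([[f,0,c['cx']],[0,f,c['cy']],[0,0,1.]])
def Rm(c):
    r=np.array(c['rotation'],float); return r if r.shape==(3,3) else cv2.Rodrigues(r)[0]
def ray(name,uv):
    c=camera_model(name); p=cv2.undistortPoints(np.array(uv,float).reshape(-1,1,2),K(c),np.array(c['dist_coeffs'],float)).reshape(-1,2)
    d=np.c_[p,np.ones(len(p))]@Rm(c).T
    return np.array(c['position'],float),d
def onz(name,uv,z):
    o,d=ray(name,uv); return o+d*((z-o[2])/d[:,2])[:,None]
def atdepth(name,uv,dep):
    o,d=ray(name,uv); return o+d*np.asarray(dep)[:,None]
def cloud(name,dep):
    v,u=np.mgrid[0:400,0:640]; P=atdepth(name,np.c_[u.ravel(),v.ravel()],dep.ravel()).reshape(400,640,3); P[dep==0]=np.nan; return P
def proj(name,P):
    c=camera_model(name);R=Rm(c).T; return cv2.projectPoints(np.array(P,float).reshape(-1,1,3),cv2.Rodrigues(R)[0],-R@np.array(c['position'],float),K(c),np.array(c['dist_coeffs'],float))[0].reshape(-1,2)
def shot(name,tag):
    p,d=snapshot(name); cv2.imwrite(f'pics/{tag}.png',p[:,:,::-1]); np.save(f'{tag}_d.npy',d); np.save(f'{tag}_p.npy',p); return p,d
E
python3 - <<'E'
from h import *
for n in('side','top'):
    shot(n,n+'0'); print(n,camera_model(n))
s=get_state(); print(s, bot.pinch_z)
E
```

```text
pics
side {'fov_y': 54.04694129886132, 'cx': 318.02212115614145, 'cy': 202.1665879792178, 'dist_coeffs': array([-0.07808144,  0.        ,  0.        ,  0.        ,  0.        ]), 'position': array([ 0.27083177, -1.0986714 ,  0.69197296]), 'rotation': array([-2.08539895,  0.31827039, -0.19424941])}
top {'fov_y': 52.18021392342683, 'cx': 320.1895137928763, 'cy': 200.7685573224232, 'dist_coeffs': array([0.01577758, 0.        , 0.        , 0.        , 0.        ]), 'position': array([ 0.50087513, -0.15985552,  1.1097757 ]), 'rotation': array([-2.17238756,  2.16052275, -0.07876687])}
{'t': 0.1, 'joint_pos': array([ 1.13639957e+00,  3.00394916e-01,  1.52147359e+00,  1.39724904e-06,
        1.32069854e+00, -6.65982936e-02]), 'qd': array([-0.00238945, -0.00270512, -0.00265434, -0.00082496, -0.00058041,
        0.00058184]), 'effort': array([-6.76670334e-04, -5.32643402e+01, -3.53287017e+01,  7.08648423e-02,
        2.34409561e-02, -4.25593828e-05]), 'position': array([0.19766938, 0.51301941, 0.20497359]), 'tool_rot': array([-5.74441628e-01, -3.08838035e+00,  1.48216006e-03]), 'ft_force': array([-0.18581188,  0.69727647, -0.42991657]), 'torque': array([ 0.04309668,  0.04280915, -0.00174058]), 'gripper_width': 0.09387630396011255} 0.0188
```

View pics/side0.png

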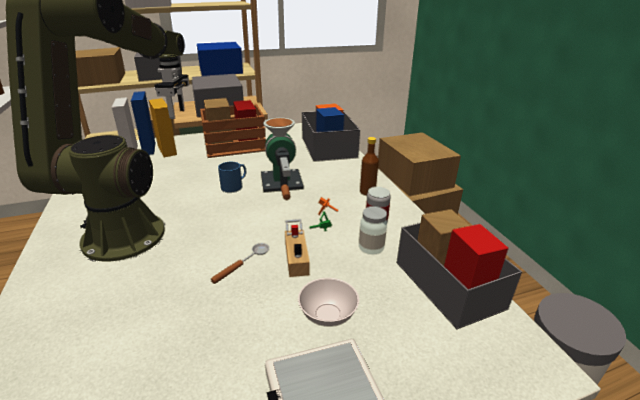

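View pics/top0.png

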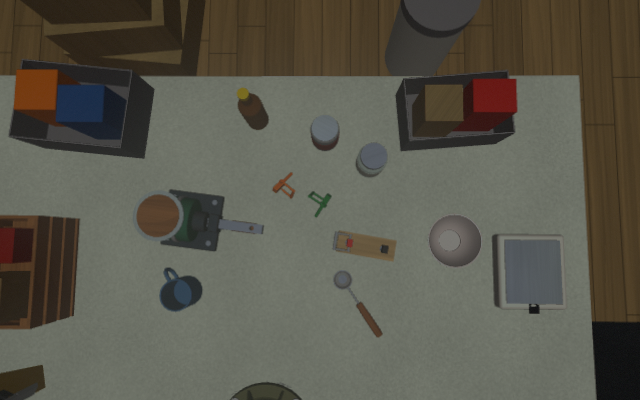

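The side view shows the mill at (283,165), the stand at (296,250) with the red head at (294,230) and the black head at (297,250). In the top view the mill is at (190,220) with its shaft pointing right to (262,229), and the stand is at (365,245) with the red pin at (349,243) and the loop leaning left.

```bash
python3 - <<'E'
from h import *
def crop(t,u0,v0,u1,v1,s,o):
    p=np.load(t+'_p.npy')[v0:v1,u0:u1,::-1]; p=cv2.convertScaleAbs(p,alpha=1.5 if 'top' in t else 1.1); cv2.imwrite('pics/'+o+'.png',cv2.resize(p,None,fx=s,fy=s,interpolation=cv2.INTER_CUBIC))
crop('top0',130,180,280,260,5,'c1'); crop('top0',320,220,420,270,8,'c2')
crop('side0',240,110,320,205,6,'c3'); crop('side0',270,205,350,285,7,'c4')
C=cloud('top',np.load('top0_d.npy')); Cs=cloud('side',np.load('side0_d.npy'))
for uv in [(255,229),(225,226),(240,228),(160,215),(349,243),(384,249),(370,247),(210,250),(310,280)]:
    print(uv,C[uv[1],uv[0]].round(4))
for uv in [(294,230),(297,250),(303,270),(250,290)]: print('s',uv,Cs[uv[1],uv[0]].round(4))
E
```

```text
(255, 229) [0.5207 0.0109 0.1477]
(225, 226) [0.5274 0.0822 0.1468]
(240, 228) [0.5228 0.0457 0.151 ]
(160, 215) [0.5479 0.2009 0.2351]
(349, 243) [ 0.4885 -0.2138  0.082 ]
(384, 249) [ 0.4742 -0.301   0.0811]
(370, 247) [ 0.4782 -0.2698  0.0462]
(210, 250) [0.4669 0.1536 0.0156]
(310, 280) [ 0.3879 -0.1135 -0.003 ]
s (294, 230) [ 0.4859 -0.22    0.069 ]
s (297, 250) [ 0.4705 -0.3095  0.0682]
s (303, 270) [ 0.4797 -0.3322  0.017 ]
s (250, 290) [ 0.3359 -0.3476 -0.0009]
```

```bash
ls pics
```

```text
c1.png
c2.png
c3.png
c4.png
side0.png
top0.png
```

View pics/c1.png

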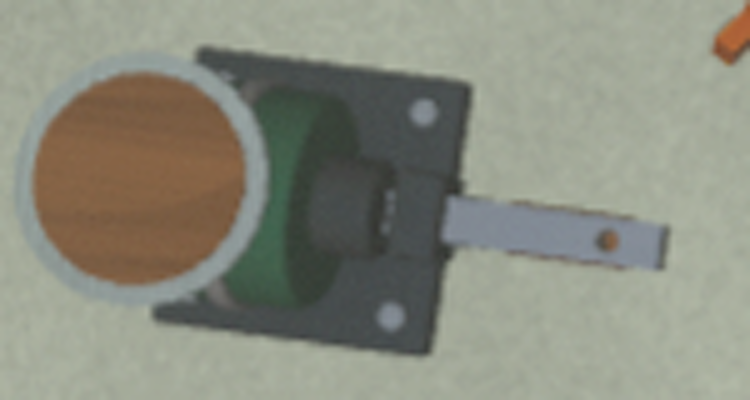

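View pics/c2.png

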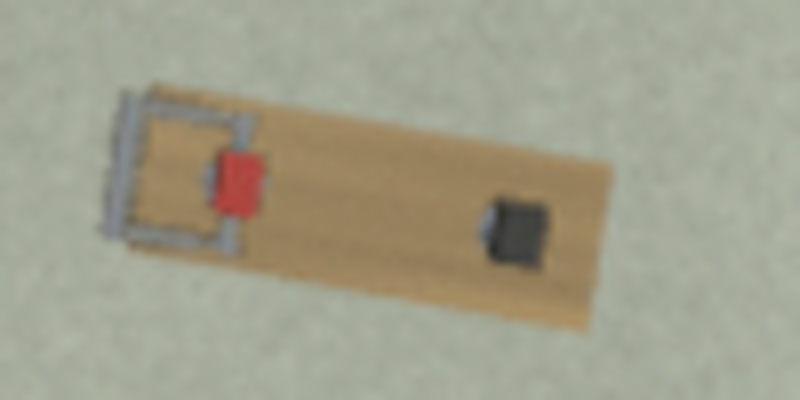

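View pics/c3.png

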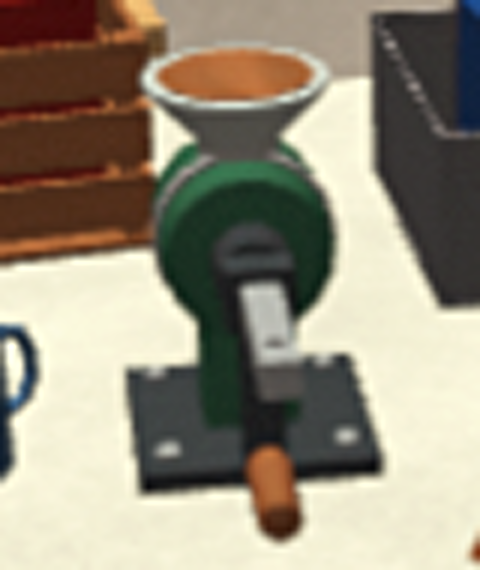

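View pics/c4.png

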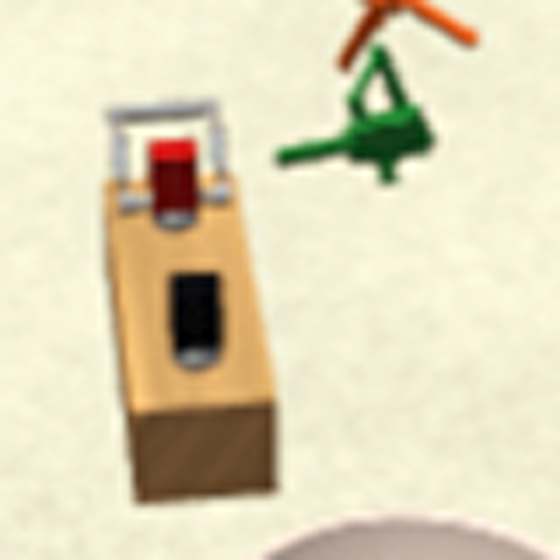

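```bash
cat > m.py <<'E'
from h import *
p=np.load('top0_p.npy').astype(int); C=cloud('top',np.load('top0_d.npy'))
r,g,b=p[...,0],p[...,1],p[...,2]
def sel(m,box):
    k=np.zeros(m.shape,bool);k[box[1]:box[3],box[0]:box[2]]=1; v,u=np.nonzero(m&k); return np.c_[u,v].astype(float)
# red head
R=sel((r>1.8*g)&(r>80),(335,225,365,260)); print('red n',len(R),R.mean(0))
P=onz('top',R,0.081);c,sz,a=cv2.minAreaRect((P[:,:2]*1000).astype(np.float32));print('head top',P.mean(0),c,sz,a)
# black head
B=sel((r<60)&(g<60)&(b<60),(375,235,395,260));Pb=onz('top',B,0.081);print('black',len(B),Pb.mean(0))
# shaft top via depth: z .14-.16
S=sel((C[...,2]>.141)&(C[...,2]<.161)&(b>95),(215,210,275,245));Ps=onz('top',S,.151)
rc=cv2.minAreaRect((Ps[:,:2]*1000).astype(np.float32));print('shaft',len(S),rc); 
q=Ps[:,:2]-Ps[:,:2].mean(0);w,V=np.linalg.eigh(q.T@q);print('mean',Ps.mean(0),'dir',V[:,1],np.degrees(np.arctan2(V[1,1],V[0,1])), w)
# hole
H=sel((r>b+15),(245,222,258,236));print('hole px',H.tolist()); print(onz('top',H,.151).mean(0))
# stand wood
W=sel((r>b*1.35)&(r<1.8*g)&(r>90)&(C[...,2]>.03)&(C[...,2]<.06),(325,220,410,270));Pw=onz('top',W,.046)
print('stand',cv2.minAreaRect((Pw[:,:2]*1000).astype(np.float32)))
# loop bar
for uv in [(335,240),(336,235),(334,245)]: print(p[uv[1],uv[0]],C[uv[1],uv[0]])
np.set_printoptions(linewidth=250)
print(p[222:236,245:266].sum(2))
E
python3 m.py
```

```text
red n 39 [349.20512821 242.48717949]
head top [ 0.48980396 -0.21437809  0.081     ] (489.77276611328125, -215.11802673339844) (17.456472396850586, 12.503993034362793) 0.0074455528520047665
black 46 [ 0.47483135 -0.30105173  0.081     ]
shaft 304 ((527.5628662109375, 45.817317962646484), (98.1677474975586, 21.777053833007812), 82.98963928222656)
mean [0.52699553 0.04720323 0.151     ] dir [0.11557882 0.99329831] 83.36298837896322 [0.00990007 0.25961318]
hole px [[251.0, 227.0], [252.0, 227.0], [251.0, 228.0], [252.0, 228.0], [253.0, 228.0], [251.0, 229.0], [252.0, 229.0]]
[0.52295818 0.01810227 0.151     ]
stand ((482.17596435546875, -259.27276611328125), (149.04087829589844, 53.72499465942383), 80.50141143798828)
[88 92 94] [ 0.49572245 -0.17898258  0.07273924]
[87 92 94] [ 0.50832621 -0.18148929  0.07197702]
[89 92 93] [ 0.4832242  -0.17642938  0.07695371]
[[242 223 230 239 247 245 275 296 304 326 325 324 333 333 332 327 330 333 330 334 336]
 [267 258 257 259 259 254 248 256 251 240 238 262 303 330 329 332 335 332 332 336 336]
 [279 282 279 279 280 276 274 272 269 261 263 271 284 29
[... 288 characters left out ...]
33]
 [275 280 280 261 191 163 185 195 229 279 280 283 284 284 284 284 261 194 248 330 330]
 [282 282 279 270 227 170 176 206 247 278 281 281 281 280 282 281 254 194 253 336 338]
 [281 283 281 282 268 242 233 251 272 282 280 280 281 278 281 279 250 193 274 342 342]
 [266 284 282 284 279 275 271 277 281 281 282 280 281 281 278 280 247 207 303 345 344]
 [259 236 227 234 228 247 262 261 271 283 285 281 281 281 281 277 231 214 302 336 340]
 [310 301 297 297 293 287 271 263 234 241 275 286 307 300 291 278 225 217 306 333 330]
 [328 324 320 321 319 319 313 315 303 302 317 323 327 324 328 319 309 313 329 334 328]
 [326 323 323 325 322 323 321 330 331 332 330 330 331 332 332 336 338 339 337 333 333]]
```

```bash
cat > m2.py <<'E'
from h import *
p=np.load('top0_p.npy').astype(float); C=cloud('top',np.load('top0_d.npy'))
# hole subpixel
b=p.sum(2)[222:234,247:256]; 
w=np.clip(275-b,0,None); w[:3]=0; w[9:]=0
v,u=np.mgrid[222:234,247:256]; uv=np.array([[ (w*u).sum()/w.sum(),(w*v).sum()/w.sum()]]); print('hole px',uv,'area',w.sum()/90,onz('top',uv,.151))
# shaft end edge: rows 226..231, crossing
for row in range(226,232):
    s=p.sum(2)[row,255:266]; mid=(281+200)/2; i=np.nonzero(s<mid)[0][0]; x=255+i-1+(s[i-1]-mid)/(s[i-1]-s[i]); print(row,x,onz('top',[[x,row]],.151)[0])
# head
r,g,bb=p[...,0],p[...,1],p[...,2]; w=np.clip(r-1.3*g,0,None); w[:225]=0;w[260:]=0;w[:,:338]=0;w[:,362:]=0
w[w<8]=0
v,u=np.mgrid[0:400,0:640]; uv=np.array([[(w*u).sum()/w.sum(),(w*v).sum()/w.sum()]]);print('head',uv,onz('top',uv,.081))
np.set_printoptions(linewidth=250)
print((r-bb)[228:254,330:356].astype(int))
print((C[228:254,330:356,2]*1000).round())
E
python3 m2.py
```

```text
hole px [[250.77144728 227.74983628]] area 16.966666666666665 [[0.52353209 0.02033495 0.151     ]]
226 261.65625 [ 0.52777586 -0.00520637  0.151     ]
227 261.44354838709677 [ 0.52542823 -0.00475163  0.151     ]
228 261.3059701492537 [ 0.52308263 -0.0044739   0.151     ]
229 261.225 [ 0.52073882 -0.00432949  0.151     ]
230 261.1666666666667 [ 0.51839637 -0.00423842  0.151     ]
231 261.1625 [ 0.51605572 -0.0042748   0.151     ]
head [[349.32847945 242.57117385]] [[ 0.48959427 -0.21468655  0.081     ]]
[[ 7  7  7  6  6  6  8  6  7  6  7  8  7  6  7  7  7  7  7  7  7  7  7  6  6  6]
 [ 7  7  7  6  7  7  6  7  7  6  7  7  8  7  7  7  7  8  7  7  7  7  6  7  7  7]
 [ 7  7  6  7  6  7  6  7  9 16 21 16 12 10  7  7  6  7  7  7  7  7  7  7  8  6]
 [ 6  6  7  7  5  5  6  6 10 24 33 32 30 28 25 22 22 16 13 11  7  7  8  6  6  7]
 [ 7  6  7  7  7  2 -2  2  6 11 19 21 28 32 34 38 38 35 33 31 27 24 20 13 12  6]
 [ 6  7  7  6  6 -1 -7  2  2  2  4  4  8  9 11 17 22 32 39 37 41 39 36 33 32 28]
 [ 7  7  6  7  4 -2 -7  3 11 18  8  9  9  3  3  2  3  8 11 10  8 15 32 41 41 41]
 [ 7  7  7  7  5 -2 -7  6
[... 3597 characters left out ...]
 44. 43. 44. 43. 41. 43. 59. 59. 45. 49. 49. 43. 44. 45.]
 [-1. -5. -0. 73. 76. 77. 74. 72. 70. 69. 68. 63. 58. 47. 42. 45. 47. 45. 55. 53. 44. 47. 44. 46. 46. 45.]
 [-0. -1. -6. 79. 76. 75. 71. 71. 72. 70. 71. 65. 66. 62. 61. 61. 43. 55. 56. 55. 42. 43. nan 46. 46. 45.]
 [-1.  2. -4. -3. -0.  1. 44. 47. 46. 45. 66. 63. 62. 63. 61. 60. 59. 59. 59. 59. 44. 41. 45. 49. 42. 42.]
 [-3. -4.  0. -1. -4.  2. -2. -2. 45. 45. 44. 45. 48. 49. 45. 44. 46. 45. 61. 57. 42. 43. 45. 42. 46. 44.]
 [-1. -1. -1. -1. -2. -2. -3.  1. -2. -2. -1. -3. -1. -3. 46. 46. 47. 44. 46. 44. 45. 48. 46. 49. 45. 44.]
 [ 1. -2.  0. -2. -3.  1.  1. -2. -5. -1. -1. -1.  2.  4. -4.  1.  2. -2. -1. 45. 42. 43. 46. 45. 48. 45.]]
```

```bash
cat >> m2.py <<'E'
print('----')
C2=C[...,2]; M=(C2>.069)&(C2<.083); M[:232]=0;M[250:]=0;M[:,:332]=0;M[:,338:]=0
v,u=np.nonzero(M); P=onz('top',np.c_[u,v],.074); print('bar',P.mean(0),C2[M].mean())
q=P[:,:2]-P[:,:2].mean(0);w,V=np.linalg.eigh(q.T@q);print(np.degrees(np.arctan2(V[1,1],V[0,1])), np.ptp(q@V[:,1]),np.ptp(q@V[:,0]))
hd=np.array([.4896,-.2147]); d=P.mean(0)[:2]-hd; print('bar from head',np.linalg.norm(d),np.degrees(np.arctan2(d[1],d[0])))
# shaft axis from long-edge rows: subpixel edges at columns
h=np.array([.5235,.0203]); print('hole polar', np.degrees(np.arctan2(h[1],h[0])))
Cz=C2; M=(Cz>.143)&(Cz<.159)&(p[...,2]>85); M[:218]=0;M[238:]=0;M[:,:222]=0;M[:,261:]=0
cs=[]
for c in range(223,260):
    if abs(c-251)<4: continue
    s=p.sum(2)[:,c]
    vv=np.nonzero(M[:,c])[0]
    if len(vv)>4: cs.append((c,vv.mean()))
cs=np.array(cs); P=onz('top',cs,.151); k=np.polyfit(P[:,1],P[:,0],1); print('shaft axis x=',k,'yaw',np.degrees(np.arctan2(1,k[0])),'x at hole y',np.polyval(k,.0203))
E
python3 m2.py | sed -n '/----/,$p'
```

```text
----
bar [ 0.49315312 -0.17922014  0.074     ] 0.07554737806009676
174.44445357227923 0.04349820954676459 0.011264066875083148
bar from head 0.03565732488151222 84.28119526583801
hole polar 2.2206721417775563
shaft axis x= [0.12616153 0.52162921] yaw 82.80946629280523 x at hole y 0.5241902864037941
```

move_arm([
  {"tx":292,"ty":-728,"tz":40,"wz":-74.6,"hand":130},
  {"tx":292,"ty":-728,"tz":40,"wz":-74.6,"hand":130},
  {"tx":292,"ty":-728,"tz":40,"wz":-74.6,"hand":130},
  {"tx":292,"ty":-728,"tz":40,"wz":-74.6,"hand":130},
  {"tx":292,"ty":-728,"tz":40,"wz":-74.6,"hand":130},
  {"tx":292,"ty":-728,"tz":40,"wz":-74.6,"hand":130},
  {"tx":292,"ty":-728,"tz":40,"wz":-74.6,"hand":130},
  {"tx":292,"ty":-728,"tz":40,"wz":-74.6,"hand":130},
  {"tx":292,"ty":-728,"tz":40,"wz":-74.6,"hand":130},
  {"tx":292,"ty":-728,"tz":40,"wz":-74.6,"hand":130},
])

```text
validation failed for argument at $.in...
```

move_arm([
  {"tx":292,"ty":-728,"tz":40,"wx":0,"wy":0,"wz":-74.6,"hand":130},
])

```text
t: 0.18
position: [0.2118, 0.4768, 0.206]
tool_rot: [-0.758, -3.047, 0.003]
ft_force: [1.1, -0.4, -0.4]
gripper_width: 0.0902
```

move_arm([
  {"tx":276.5,"ty":-689.5,"tz":38,"wx":0,"wy":0,"wz":-67.4,"hand":130},
  {"tx":276.5,"ty":-689.5,"tz":38,"wx":0,"wy":0,"wz":-67.4,"hand":130},
  {"tx":276.5,"ty":-689.5,"tz":38,"wx":0,"wy":0,"wz":-67.4,"hand":130},
  {"tx":276.5,"ty":-689.5,"tz":38,"wx":0,"wy":0,"wz":-67.4,"hand":130},
  {"tx":276.5,"ty":-689.5,"tz":38,"wx":0,"wy":0,"wz":-67.4,"hand":130},
  {"tx":276.5,"ty":-689.5,"tz":38,"wx":0,"wy":0,"wz":-67.4,"hand":130},
  {"tx":276.5,"ty":-689.5,"tz":38,"wx":0,"wy":0,"wz":-67.4,"hand":130},
  {"tx":276.5,"ty":-689.5,"tz":38,"wx":0,"wy":0,"wz":-67.4,"hand":130},
  {"tx":276.5,"ty":-689.5,"tz":38,"wx":0,"wy":0,"wz":-67.4,"hand":130},
  {"tx":276.5,"ty":-689.5,"tz":38,"wx":0,"wy":0,"wz":-67.4,"hand":130},
])

```text
t: 1.02
position: [0.3682, 0.0863, 0.2291]
tool_rot: [2.335, 2.101, 0.001]
ft_force: [0.7, 0.7, 0.2]
gripper_width: 0.0459
```

move_arm([
  {"tx":121,"ty":-301,"tz":-20,"wx":0,"wy":0,"wz":0,"hand":130},
  {"tx":121,"ty":-301,"tz":-20,"wx":0,"wy":0,"wz":0,"hand":130},
  {"tx":121,"ty":-301,"tz":-20,"wx":0,"wy":0,"wz":0,"hand":130},
  {"tx":121,"ty":-301,"tz":-20,"wx":0,"wy":0,"wz":0,"hand":130},
  {"tx":121,"ty":-301,"tz":-20,"wx":0,"wy":0,"wz":0,"hand":130},
  {"tx":121,"ty":-301,"tz":-20,"wx":0,"wy":0,"wz":0,"hand":130},
  {"tx":121,"ty":-301,"tz":-20,"wx":0,"wy":0,"wz":0,"hand":130},
  {"tx":121,"ty":-301,"tz":-20,"wx":0,"wy":0,"wz":0,"hand":130},
  {"tx":121,"ty":-301,"tz":-80,"wx":0,"wy":0,"wz":0,"hand":130},
  {"tx":121,"ty":-301,"tz":-80,"wx":0,"wy":0,"wz":0,"hand":130},
])

```text
t: 1.85
position: [0.4882, -0.2138, 0.145]
tool_rot: [-2.328, -2.105, 0.002]
ft_force: [-0.6, -0.2, -0.6]
gripper_width: 0.046
```

```bash
cat >> h.py <<'E'
def st():
    s=get_state(); R=cv2.Rodrigues(np.array(s['tool_rot'],float))[0]
    print('t',round(s['t'],2),'pos',(s['position']*1000).round(1),'yawY',np.degrees(np.arctan2(R[1,1],R[0,1])).round(2),'zax',R[:,2].round(4),'F',s['ft_force'].round(1),'T',s['torque'].round(2),'w',(s['gripper_width']*1000).round(1)); return s
E
python3 -c "
from h import *
st()"
```

```text
Traceback (most recent call last):
  File "h.py", line 23, in st
    print('t',round(s['t'],2),'pos',(s['position']*1000).round(1),'yawY',np.degrees(np.arctan2(R[1,1],R[0,1])).round(2),'zax',R[:,2].round(4),'F',s['ft_force'].round(1),'T',s['torque'].round(2),'w',(s['gripper_width']*1000).round(1)); return s
                                                                                                                                                                                                      ^^^^^^^^^^^^^^^^^^^^^^^^^^^^^^^
AttributeError: 'float' object has no attribute 'round'
```

```bash
sed -i "s/(s\['gripper_width'\]\*1000).round(1)/round(s['gripper_width']*1000,1)/" h.py; python3 -c "
from h import *
st()"
```

```text
t 1.85 pos [ 488.2 -213.8  145. ] yawY -5.77 zax [-0.003   0.0015 -1.    ] F [-0.6 -0.2 -0.6] T [-0.07  0.11  0.01] w 46.0
```

move_arm([
  {"tx":0,"ty":0,"tz":-20,"wx":0,"wy":0,"wz":0,"hand":130},
  {"tx":0,"ty":0,"tz":-20,"wx":0,"wy":0,"wz":0,"hand":130},
])

```text
t: 2.02
position: [0.4874, -0.212, 0.1249]
tool_rot: [-2.324, -2.105, 0.004]
ft_force: [-0.4, 0.0, -0.1]
gripper_width: 0.046
```

```bash
python3 -c "
from h import *
st(); shot('side','side1'); shot('top','top1')
p=np.load('side1_p.npy')[190:290,240:360,::-1]; q=np.load('top1_p.npy')[200:280,300:420,::-1]
cv2.imwrite('pics/d1.png',np.vstack([cv2.resize(p,(600,340)),cv2.resize(q,(600,260))[:260]]))"
```

```text
t 2.02 pos [ 487.4 -212.   124.9] yawY -5.66 zax [-0.0059  0.003  -1.    ] F [-0.4  0.  -0.1] T [-0.02  0.12 -0.01] w 46.0
```

View pics/d1.png

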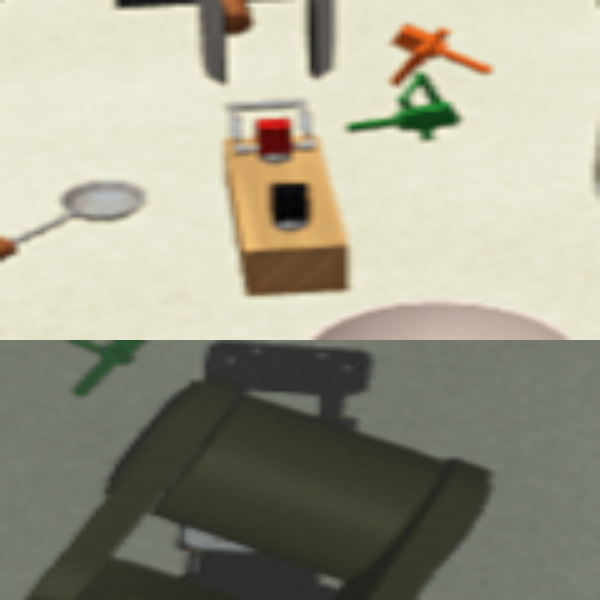

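The fingers straddle the red head at about (275,135) in the crop, and the loop lies behind the head. The TCP drifted a little, so I'll let it settle.

move_arm([
  {"tx":0,"ty":0,"tz":0,"wx":0,"wy":0,"wz":0,"hand":130},
  {"tx":0,"ty":0,"tz":0,"wx":0,"wy":0,"wz":0,"hand":130},
])

```text
t: 2.28
position: [0.4897, -0.2128, 0.1304]
tool_rot: [2.326, 2.108, 0.001]
ft_force: [0.2, 0.8, 0.6]
gripper_width: 0.0463
```

```bash
python3 -c "
from h import *
st()"
```

```text
t 2.28 pos [ 489.7 -212.8  130.4] yawY -5.62 zax [ 0.002 -0.001 -1.   ] F [0.2 0.8 0.6] T [-0.05  0.05 -0.  ] w 46.3
```

move_arm([
  {"tx":0,"ty":-2,"tz":-20,"wx":0,"wy":0,"wz":0,"hand":130},
  {"tx":0,"ty":-2,"tz":-40,"wx":0,"wy":0,"wz":0,"hand":130},
  {"tx":0,"ty":-2,"tz":-55,"wx":0,"wy":0,"wz":0,"hand":130},
  {"tx":0,"ty":-2,"tz":-65,"wx":0,"wy":0,"wz":0,"hand":130},
  {"tx":0,"ty":-2,"tz":-65,"wx":0,"wy":0,"wz":0,"hand":130},
  {"tx":0,"ty":-2,"tz":-65,"wx":0,"wy":0,"wz":0,"hand":130},
  {"tx":0,"ty":-2,"tz":-65,"wx":0,"wy":0,"wz":0,"hand":130},
])

```text
t: 2.87
position: [0.4897, -0.2149, 0.0651]
tool_rot: [2.327, 2.108, 0.001]
ft_force: [-1.0, 0.5, -0.1]
gripper_width: 0.0459
```

```bash
python3 -c "
from h import *
st(); shot('side','side2')
p=np.load('side2_p.npy')[190:290,240:360,::-1]
cv2.imwrite('pics/d2.png',cv2.resize(p,(720,600)))"
```

```text
t 2.87 pos [ 489.7 -214.9   65.1] yawY -5.63 zax [ 1.6e-03 -9.0e-04 -1.0e+00] F [-1.   0.5 -0.1] T [-0.06  0.08  0.04] w 45.9
```

View pics/d2.png

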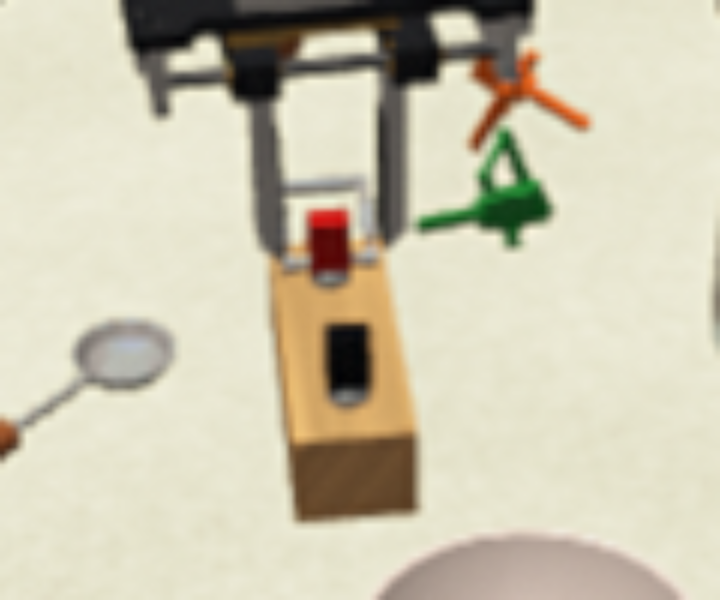

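move_arm([
  {"tx":0,"ty":0,"tz":1,"wx":0,"wy":0,"wz":0,"hand":255},
  {"tx":0,"ty":0,"tz":1,"wx":0,"wy":0,"wz":0,"hand":255},
  {"tx":0,"ty":0,"tz":1,"wx":0,"wy":0,"wz":0,"hand":255},
  {"tx":0,"ty":0,"tz":1,"wx":0,"wy":0,"wz":0,"hand":255},
  {"tx":0,"ty":0,"tz":1,"wx":0,"wy":0,"wz":0,"hand":255},
  {"tx":0,"ty":0,"tz":1,"wx":0,"wy":0,"wz":0,"hand":255},
])

```text
t: 3.42
position: [0.4892, -0.2147, 0.065]
tool_rot: [2.328, 2.109, 0.0]
ft_force: [-0.1, 0.8, 1.8]
gripper_width: 0.02
```

```bash
python3 -c "
from h import *
st(); shot('side','side3')
p=np.load('side3_p.npy')[190:290,240:360,::-1]
cv2.imwrite('pics/d3.png',cv2.resize(p,(720,600)))"
```

```text
t 3.42 pos [ 489.2 -214.7   65. ] yawY -5.64 zax [ 2.e-04 -2.e-04 -1.e+00] F [-0.1  0.8  1.8] T [-0.07  0.11  0.03] w 20.0
```

View pics/d3.png

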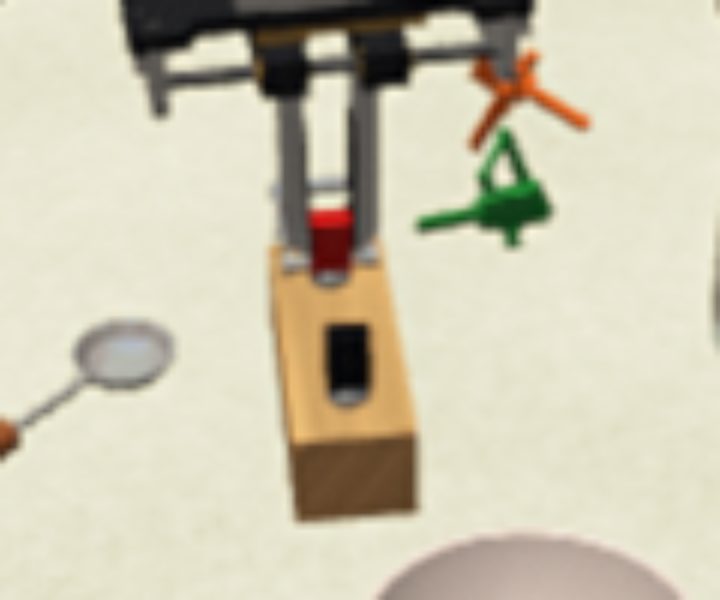

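Gripped at 20.0 mm, with the loop bar still folded back (crop row 185). Lifting it out.

move_arm([
  {"tx":0,"ty":0,"tz":10,"wx":0,"wy":0,"wz":0,"hand":255},
  {"tx":0,"ty":0,"tz":25,"wx":0,"wy":0,"wz":0,"hand":255},
  {"tx":0,"ty":0,"tz":45,"wx":0,"wy":0,"wz":0,"hand":255},
  {"tx":0,"ty":0,"tz":70,"wx":0,"wy":0,"wz":0,"hand":255},
  {"tx":0,"ty":0,"tz":100,"wx":0,"wy":0,"wz":0,"hand":255},
  {"tx":0,"ty":0,"tz":130,"wx":0,"wy":0,"wz":0,"hand":255},
  {"tx":0,"ty":0,"tz":150,"wx":0,"wy":0,"wz":0,"hand":255},
  {"tx":0,"ty":0,"tz":165,"wx":0,"wy":0,"wz":0,"hand":255},
  {"tx":0,"ty":0,"tz":165,"wx":0,"wy":0,"wz":0,"hand":255},
])

```text
t: 4.22
position: [0.4899, -0.215, 0.2336]
tool_rot: [2.324, 2.106, 0.003]
ft_force: [-0.3, -0.3, -0.8]
gripper_width: 0.0192
```

```bash
python3 -c "
from h import *
st(); shot('side','side4')
p=np.load('side4_p.npy')[150:270,230:374,::-1]
cv2.imwrite('pics/d4.png',cv2.resize(p,(720,600)))"
```

```text
t 4.22 pos [ 489.9 -215.   233.6] yawY -5.63 zax [ 0.0046 -0.0023 -1.    ] F [-0.3 -0.3 -0.8] T [-0.05  0.05  0.03] w 19.2
```

View pics/d4.png

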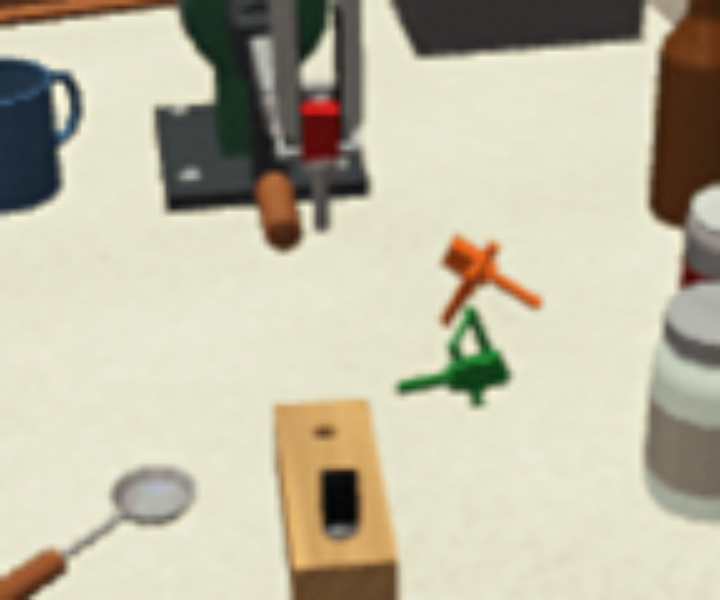

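The pin hangs upright in the fingers (head at crop (320,125)), the stand hole is empty and the black pin is in place. Next I'll move over the visible shaft hole.

move_arm([
  {"tx":5,"ty":35,"tz":0,"wx":0,"wy":0,"wz":-1.4,"hand":255},
  {"tx":10,"ty":70,"tz":0,"wx":0,"wy":0,"wz":-1.4,"hand":255},
  {"tx":15,"ty":105,"tz":0,"wx":0,"wy":0,"wz":-1.4,"hand":255},
  {"tx":20,"ty":140,"tz":0,"wx":0,"wy":0,"wz":-1.4,"hand":255},
  {"tx":25,"ty":175,"tz":0,"wx":0,"wy":0,"wz":-1.4,"hand":255},
  {"tx":30,"ty":205,"tz":0,"wx":0,"wy":0,"wz":-1.4,"hand":255},
  {"tx":32,"ty":225,"tz":0,"wx":0,"wy":0,"wz":-1.4,"hand":255},
  {"tx":34,"ty":235,"tz":0,"wx":0,"wy":0,"wz":-1.4,"hand":255},
  {"tx":34,"ty":235,"tz":0,"wx":0,"wy":0,"wz":-1.4,"hand":255},
  {"tx":34,"ty":235,"tz":0,"wx":0,"wy":0,"wz":-1.4,"hand":255},
])

```text
t: 5.1
position: [0.5229, 0.0199, 0.2291]
tool_rot: [-2.353, -2.081, 0.002]
ft_force: [0.2, -0.3, -0.7]
gripper_width: 0.0196
```

```bash
python3 -c "
from h import *
st(); shot('side','side5'); shot('top','top5')
p=np.load('side5_p.npy')[110:210,230:350,::-1]
cv2.imwrite('pics/d5.png',cv2.resize(p,(720,600),interpolation=cv2.INTER_CUBIC))
p=np.load('top5_p.npy')[180:270,200:320,::-1]
cv2.imwrite('pics/d5t.png',cv2.convertScaleAbs(cv2.resize(p,(720,540)),alpha=1.5))
"
```

```text
t 5.1 pos [522.9  19.9 229.1] yawY -7.01 zax [-1.2e-03 -2.0e-04 -1.0e+00] F [ 0.2 -0.3 -0.7] T [-0.12  0.1   0.01] w 19.6
```

View pics/d5.png

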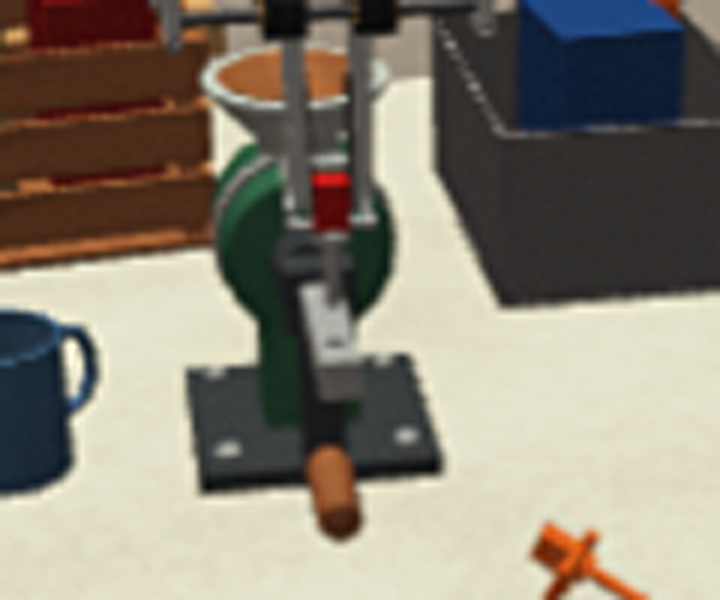

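View pics/d5t.png

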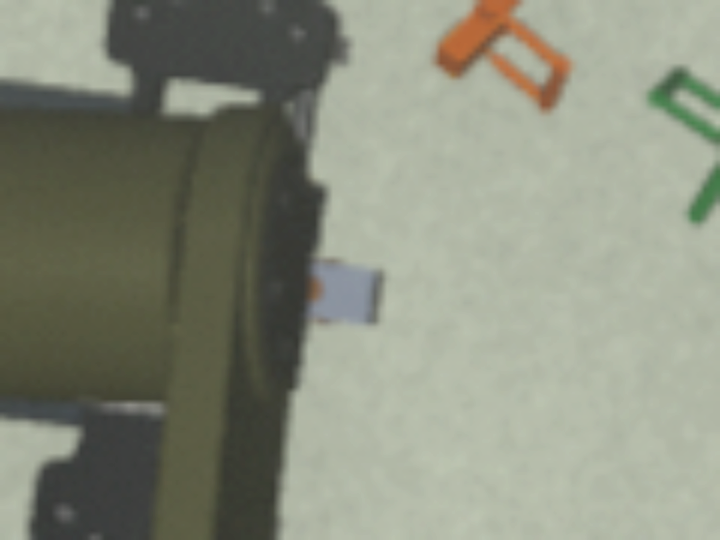

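```bash
python3 - <<'E'
from h import *
p=np.load('side5_p.npy').astype(int).sum(2)
f=lambda P:(proj('side',P)-[0,0]).round(2)
print('tip pred',f([.5229,.0199,.172]),'top of shank',f([.5229,.0199,.210]),'head top',f([.5229,.0199,.245]),'hole pred',f([.5237,.0203,.151]),'end bot',f([.523,-.0045,.151]))
np.set_printoptions(linewidth=250)
print(p[150:176,278:296])
q=np.load('side5_p.npy').astype(int);w=np.clip(q[...,0]-1.6*q[...,1]-20,0,None)[135:152,278:293];v,u=np.mgrid[135:152,278:293];print('head',(w*u).sum()/w.sum(),(w*v).sum()/w.sum())
E
```

```text
tip pred [[285.5  160.39]] top of shank [[285.12 149.33]] head top [[284.76 138.84]] hole pred [[285.93 166.28]] end bot [[287.56 169.53]]
[[180 175 167 162 199 227 249 241 211 180 120  94  92  97  90  87  87 256]
 [161 125  92  97 113 161 216 218 183 139 104  95  97  99  93  87  84 262]
 [150 135 141 141 145 174 217 223 193 171 145  92  95  95  99  87  86 293]
 [202 201 195 198 194 207 232 225 197 199 160  95  96  96  96  82  97 353]
 [195 192 188 179 178 189 227 225 192 175 153 101  95  97  96  77  91 358]
 [146 138 137 117 111 140 204 222 169 105  84  82  96  95  85  71 120 411]
 [ 81  74  85 112 131 172 204 222 168  96  75  83  97  98  80  80 245 535]
 [ 75 103 231 325 352 349 279 215 172 105  77  84  95  86  70 124 408 618]
 [ 82 160 391 545 541 483 333 217 170 114  69  76  90  80  76 245 528 658]
 [ 74 124 362 532 536 479 326 209 199 166  74  71  79  63 127 404 613 654]
 [ 70  97 299 481 529 485 357 255 318 302 106  63  63 111 305 552 654 643]
 [ 79  94 251 446 527 520 461 392 452 406 165  59 113 311 553 656 655 639]
 [ 80  90 209 411 528 524 519 521 527 456 233 135 331 550 657
[... 331 characters left out ...]
 385 487 407 335 346 431 508 584 651 651 647 644 647 652]
 [105  96  82 158 347 490 530 525 521 523 530 564 599 592 593 613 616 589]
 [102  96  80 131 297 456 519 516 507 492 492 473 419 347 388 505 486 341]
 [105  97  83 114 259 376 407 400 373 339 339 329 263 181 298 402 367 249]
 [106  96  82 102 185 231 226 219 220 214 217 210 190 171 195 221 201 182]
 [101 100  81  82 158 223 219 218 212 214 217 209 199 176 177 182 179 181]
 [ 99  96  84  77 132 205 228 226 219 219 217 219 203 186 183 178 184 186]
 [ 99  99  87  80 113 193 230 222 222 228 225 223 208 185 181 194 186 186]
 [ 99  95  87  76 110 187 230 230 224 218 217 211 202 188 190 186 185 188]]
head 284.7054488341186 141.89948048809956
```

move_arm([
  {"tx":0.3,"ty":0.3,"tz":-8,"wx":0,"wy":0,"wz":0,"hand":255},
  {"tx":0.3,"ty":0.3,"tz":-14,"wx":0,"wy":0,"wz":0,"hand":255},
  {"tx":0.3,"ty":0.3,"tz":-17,"wx":0,"wy":0,"wz":0,"hand":255},
  {"tx":0.3,"ty":0.3,"tz":-17,"wx":0,"wy":0,"wz":0,"hand":255},
  {"tx":0.3,"ty":0.3,"tz":-17,"wx":0,"wy":0,"wz":0,"hand":255},
])

```text
t: 5.62
position: [0.5234, 0.0205, 0.2126]
tool_rot: [-2.354, -2.08, 0.001]
ft_force: [-0.0, 0.7, -1.1]
gripper_width: 0.0202
```

```bash
python3 -c "
from h import *
st()"
```

```text
t 5.62 pos [523.4  20.5 212.6] yawY -7.05 zax [-5.e-04  0.e+00 -1.e+00] F [-0.   0.7 -1.1] T [-0.05  0.07  0.06] w 20.2
```

move_arm([
  {"tx":0,"ty":0,"tz":-1,"wx":0,"wy":0,"wz":0,"hand":255},
  {"tx":0,"ty":0,"tz":-2,"wx":0,"wy":0,"wz":0,"hand":255},
  {"tx":0,"ty":0,"tz":-3,"wx":0,"wy":0,"wz":0,"hand":255},
  {"tx":0,"ty":0,"tz":-4,"wx":0,"wy":0,"wz":0,"hand":255},
  {"tx":0,"ty":0,"tz":-5,"wx":0,"wy":0,"wz":0,"hand":255},
  {"tx":0,"ty":0,"tz":-5.5,"wx":0,"wy":0,"wz":0,"hand":255},
])

```text
t: 6.12
position: [0.5234, 0.0207, 0.2072]
tool_rot: [-2.353, -2.081, 0.0]
ft_force: [0.2, -0.1, -0.7]
gripper_width: 0.0196
```

```bash
python3 -c "
from h import *
st()"
```

```text
t 6.12 pos [523.4  20.7 207.2] yawY -7.03 zax [-1.e-04  0.e+00 -1.e+00] F [ 0.2 -0.1 -0.7] T [-0.11 -0.   -0.02] w 19.6
```

move_arm([
  {"tx":0,"ty":0,"tz":-1,"wx":0,"wy":0,"wz":0,"hand":255},
  {"tx":0,"ty":0,"tz":-1.5,"wx":0,"wy":0,"wz":0,"hand":255},
  {"tx":0,"ty":0,"tz":-2,"wx":0,"wy":0,"wz":0,"hand":255},
  {"tx":0,"ty":0,"tz":-2,"wx":0,"wy":0,"wz":0,"hand":255},
])

```text
t: 6.45
position: [0.5234, 0.0206, 0.2052]
tool_rot: [-2.353, -2.081, 0.0]
ft_force: [-0.7, 0.3, -0.7]
gripper_width: 0.0196
```

```bash
python3 -c "
from h import *
st()"
```

```text
t 6.45 pos [523.4  20.6 205.2] yawY -7.03 zax [-2.e-04 -0.e+00 -1.e+00] F [-0.7  0.3 -0.7] T [-0.12  0.11 -0.04] w 19.6
```

move_arm([
  {"tx":0,"ty":0,"tz":-1,"wx":0,"wy":0,"wz":0,"hand":255},
  {"tx":0,"ty":0,"tz":-2,"wx":0,"wy":0,"wz":0,"hand":255},
  {"tx":0,"ty":0,"tz":-3,"wx":0,"wy":0,"wz":0,"hand":255},
  {"tx":0,"ty":0,"tz":-3.5,"wx":0,"wy":0,"wz":0,"hand":255},
])

```text
t: 6.78
position: [0.5234, 0.0207, 0.2017]
tool_rot: [-2.353, -2.081, 0.0]
ft_force: [0.4, -0.4, -1.1]
gripper_width: 0.0199
```

```bash
python3 -c "
from h import *
st()"
```

```text
t 6.78 pos [523.4  20.7 201.7] yawY -7.03 zax [-2.e-04 -0.e+00 -1.e+00] F [ 0.4 -0.4 -1.1] T [-0.04  0.06 -0.02] w 19.9
```

No contact force, and the tip is about 6 mm below the mouth: it is in the hole. Continuing down.

move_arm([
  {"tx":0,"ty":0,"tz":-2.5,"wx":0,"wy":0,"wz":0,"hand":255},
  {"tx":0,"ty":0,"tz":-5,"wx":0,"wy":0,"wz":0,"hand":255},
  {"tx":0,"ty":0,"tz":-7.5,"wx":0,"wy":0,"wz":0,"hand":255},
  {"tx":0,"ty":0,"tz":-10,"wx":0,"wy":0,"wz":0,"hand":255},
  {"tx":0,"ty":0,"tz":-12,"wx":0,"wy":0,"wz":0,"hand":255},
])

```text
t: 7.2
position: [0.5234, 0.0206, 0.1895]
tool_rot: [-2.353, -2.081, 0.0]
ft_force: [0.4, -0.7, -1.2]
gripper_width: 0.02
```

```bash
python3 -c "
from h import *
st()"
```

```text
t 7.2 pos [523.4  20.6 189.5] yawY -7.04 zax [-3.e-04 -0.e+00 -1.e+00] F [ 0.4 -0.7 -1.2] T [-0.08  0.14 -0.02] w 20.0
```

move_arm([
  {"tx":0,"ty":0,"tz":-2.5,"wx":0,"wy":0,"wz":0,"hand":255},
  {"tx":0,"ty":0,"tz":-5,"wx":0,"wy":0,"wz":0,"hand":255},
  {"tx":0,"ty":0,"tz":-7.5,"wx":0,"wy":0,"wz":0,"hand":255},
  {"tx":0,"ty":0,"tz":-10,"wx":0,"wy":0,"wz":0,"hand":255},
  {"tx":0,"ty":0,"tz":-12.5,"wx":0,"wy":0,"wz":0,"hand":255},
  {"tx":0,"ty":0,"tz":-15,"wx":0,"wy":0,"wz":0,"hand":255},
])

```text
t: 7.7
position: [0.5234, 0.0207, 0.1746]
tool_rot: [-2.354, -2.081, -0.0]
ft_force: [0.3, -0.1, -1.1]
gripper_width: 0.0199
```

```bash
python3 -c "
from h import *
st()"
```

```text
t 7.7 pos [523.4  20.7 174.6] yawY -7.04 zax [-0.  0. -1.] F [ 0.3 -0.1 -1.1] T [-0.07  0.08  0.01] w 19.9
```

move_arm([
  {"tx":0,"ty":0,"tz":-1,"wx":0,"wy":0,"wz":0,"hand":255},
  {"tx":0,"ty":0,"tz":-2,"wx":0,"wy":0,"wz":0,"hand":255},
  {"tx":0,"ty":0,"tz":-3,"wx":0,"wy":0,"wz":0,"hand":255},
  {"tx":0,"ty":0,"tz":-3.5,"wx":0,"wy":0,"wz":0,"hand":255},
])

```text
t: 8.03
position: [0.5234, 0.0207, 0.1713]
tool_rot: [-2.354, -2.081, -0.0]
ft_force: [0.3, -0.6, -1.4]
gripper_width: 0.0198
```

move_arm([
  {"tx":0,"ty":0,"tz":-0.5,"wx":0,"wy":0,"wz":0,"hand":255},
  {"tx":0,"ty":0,"tz":-0.5,"wx":0,"wy":0,"wz":0,"hand":255},
])

```text
t: 8.2
position: [0.5234, 0.0206, 0.1708]
tool_rot: [2.354, 2.081, 0.0]
ft_force: [-0.7, 0.5, -1.0]
gripper_width: 0.0197
```

move_arm([
  {"tx":0,"ty":0,"tz":-0.5,"wx":0,"wy":0,"wz":0,"hand":255},
  {"tx":0,"ty":0,"tz":-0.5,"wx":0,"wy":0,"wz":0,"hand":255},
])

```text
t: 8.37
position: [0.5234, 0.0207, 0.1703]
tool_rot: [2.354, 2.081, 0.0]
ft_force: [0.3, -0.8, -0.9]
gripper_width: 0.0197
```

move_arm([
  {"tx":0,"ty":0,"tz":-0.5,"wx":0,"wy":0,"wz":0,"hand":255},
  {"tx":0,"ty":0,"tz":-0.5,"wx":0,"wy":0,"wz":0,"hand":255},
])

```text
t: 8.53
position: [0.5235, 0.0207, 0.17]
tool_rot: [2.353, 2.081, 0.0]
ft_force: [-0.7, 0.2, 0.3]
gripper_width: 0.0199
```

move_arm([
  {"tx":0,"ty":0,"tz":-0.5,"wx":0,"wy":0,"wz":0,"hand":255},
  {"tx":0,"ty":0,"tz":-0.5,"wx":0,"wy":0,"wz":0,"hand":255},
])

```text
t: 8.7
position: [0.5235, 0.0207, 0.17]
tool_rot: [2.353, 2.081, 0.001]
ft_force: [-2.7, -0.9, 5.0]
gripper_width: 0.0194
```

Contact of 5 N at z = 170.0 mm, exactly the expected seating height. Releasing and rising.

move_arm([
  {"tx":0,"ty":0,"tz":0.7,"wx":0,"wy":0,"wz":0,"hand":140},
  {"tx":0,"ty":0,"tz":0.7,"wx":0,"wy":0,"wz":0,"hand":140},
  {"tx":0,"ty":0,"tz":0.7,"wx":0,"wy":0,"wz":0,"hand":140},
  {"tx":0,"ty":0,"tz":0.7,"wx":0,"wy":0,"wz":0,"hand":140},
  {"tx":0,"ty":0,"tz":10,"wx":0,"wy":0,"wz":0,"hand":140},
  {"tx":0,"ty":0,"tz":30,"wx":0,"wy":0,"wz":0,"hand":140},
  {"tx":0,"ty":0,"tz":60,"wx":0,"wy":0,"wz":0,"hand":140},
  {"tx":0,"ty":0,"tz":80,"wx":0,"wy":0,"wz":0,"hand":140},
  {"tx":0,"ty":0,"tz":80,"wx":0,"wy":0,"wz":0,"hand":140},
])

```text
t: 9.45
position: [0.5247, 0.0206, 0.2543]
tool_rot: [2.35, 2.078, 0.008]
ft_force: [0.1, 0.6, -0.2]
gripper_width: 0.0425
```

```bash
python3 -c "
from h import *
st(); shot('side','side6'); shot('top','top6')
p=np.load('side6_p.npy')[110:210,230:350,::-1]
cv2.imwrite('pics/d6.png',cv2.resize(p,(720,600),interpolation=cv2.INTER_CUBIC))
"
```

```text
t 9.45 pos [524.7  20.6 254.3] yawY -7.04 zax [ 6.9e-03 -2.0e-04 -1.0e+00] F [ 0.1  0.6 -0.2] T [-0.02  0.03  0.01] w 42.5
```

View pics/d6.png

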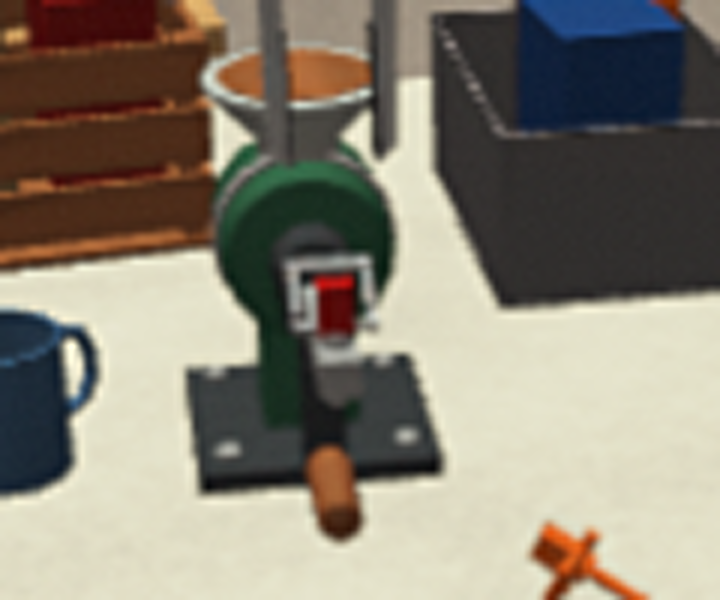

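```bash
python3 - <<'E'
from h import *
a=np.radians(83.0);ex=np.array([np.cos(a),np.sin(a),0]);o=np.array([.5235,.0206,.151])
for t in (0.1,.2,.3,.4,.5,.6): print(t,proj('side',o+ex*.0415*np.cos(t)+[0,0,.009+.0415*np.sin(t)]).round(2))
p=np.load('side6_p.npy').astype(int).sum(2)
np.set_printoptions(linewidth=250)
print(p[145:172,274:298])
C=cloud('side',np.load('side6_d.npy'))
print((C[150:158,276:294,2]*1000).round());print((C[150:158,276:294,1]*1000).round())
q=np.load('top6_p.npy')[180:270,200:320,::-1]
cv2.imwrite('pics/d6t.png',cv2.convertScaleAbs(cv2.resize(q,(720,540)),alpha=1.5))
E
```

```text
0.1 [[284.28 157.32]]
0.2 [[284.26 156.25]]
0.3 [[284.25 155.25]]
0.4 [[284.26 154.32]]
0.5 [[284.28 153.49]]
0.6 [[284.32 152.75]]
[[106 103 110 106 100 100 100 105 103  98 103 101 106 104  99 102  97 101 100 109 185 478 660 661]
 [103  98  97 100 103 102 111 110 116 115 103 102 104 102 102  97 104  96  94  93 124 385 607 652]
 [104  99 104 102 122 137 158 162 166 160 126 107 102  94 100 106  97  97  97  89 113 321 567 657]
 [102  96 107 124 169 198 199 194 194 191 171 143 117 102  93  99 104 103  97  86 103 281 554 667]
 [101 101 125 163 192 198 196 189 186 181 179 162 141 108 101  99  97  98  93  89  82 225 527 665]
 [ 99 118 155 178 184 174 165 144 142 145 148 147 142 117  88  88  93  90  90  87  86 256 542 665]
 [ 99 128 157 167 157 119  94  86  88  87  88 110 139 128  99  94 101  97  91  82  88 256 538 661]
 [101 117 151 171 170 166 181 206 209 211 217 248 288 275 254 277 318 236 110  78  84 286 558 660]
 [ 99 115 156 255 343 351 374 392 394 387 396 432 465 451 440 492 552 420 148  70  92 351 589 651]
 [ 92  95 139 304 473 478 423 417 402 389 378 370 358 342 322 319 406 377 128
[... 2495 characters left out ...]
4. 131. 132. 147. 153. 152. 151. 152. 147. 156.]
 [154. 137. 130. 128. 125. 132. 128. 125. 125. 123. 125. 130. 151. 148. 154. 151. 151. 152.]
 [146. 133. 130. 126. 127. 126. 128. 118. 115. 112. 110. 112. 111. 157. 155. 150. 150. 145.]
 [142. 114. 112. 112. 111. 111. 108.  61.  58.  56.  54.  54.  53.  53.  52.  53. 150. 151.]
 [133. 110.  56.  56.  54.  57.  51.  56.  51.  50.  51.  55.  49.  47.  49.  49. 155. 158.]
 [136. 107.  53.  55.  55.  52.  52.  52.  55.  50.  52.  51.  51.  48.  53.  45. 154. 146.]
 [138. 106.  51.  50.  97.  98.  97.  97.  93.  26.  25.  24.  24.  91. 153.  41.  43. 149.]
 [128. 102.  50.  47.  96.  96.  97.  16.  20.  18.  16.  13.  14.  96. 153.  39.  41. 153.]]
```

View pics/d6t.png

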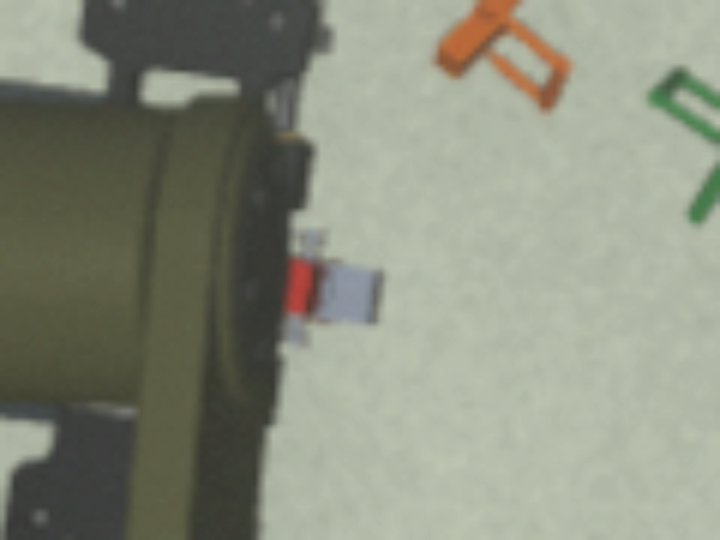

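The pin stands seated on the shaft with the loop folded back (bar at side pixel (285,153.7), about 0.45 rad). Next I turn the hand 90° above the bar, grip the bar and lift the loop along its arc.

move_arm([
  {"tx":4.6,"ty":37,"tz":0,"wx":0,"wy":0,"wz":90,"hand":200},
  {"tx":4.6,"ty":37,"tz":0,"wx":0,"wy":0,"wz":90,"hand":200},
  {"tx":4.6,"ty":37,"tz":0,"wx":0,"wy":0,"wz":90,"hand":200},
  {"tx":4.6,"ty":37,"tz":0,"wx":0,"wy":0,"wz":90,"hand":200},
  {"tx":4.6,"ty":37,"tz":0,"wx":0,"wy":0,"wz":90,"hand":200},
  {"tx":4.6,"ty":37,"tz":0,"wx":0,"wy":0,"wz":90,"hand":200},
  {"tx":4.6,"ty":37,"tz":0,"wx":0,"wy":0,"wz":90,"hand":200},
  {"tx":4.6,"ty":37,"tz":0,"wx":0,"wy":0,"wz":90,"hand":200},
  {"tx":4.6,"ty":37,"tz":0,"wx":0,"wy":0,"wz":90,"hand":200},
  {"tx":4.6,"ty":37,"tz":0,"wx":0,"wy":0,"wz":90,"hand":200},
])

```text
t: 10.38
position: [0.5276, 0.0577, 0.2481]
tool_rot: [-0.681, -3.065, 0.001]
ft_force: [-0.4, 0.1, -0.1]
gripper_width: 0.02
```

move_arm([
  {"tx":0,"ty":0,"tz":0,"wx":0,"wy":0,"wz":5,"hand":200},
])

```text
t: 10.47
position: [0.5276, 0.0576, 0.2481]
tool_rot: [-0.546, -3.092, 0.001]
ft_force: [-0.3, 0.1, 0.2]
gripper_width: 0.0204
```

```bash
python3 -c "
from h import *
st()"
```

```text
t 10.47 pos [527.6  57.6 248.1] yawY 69.97 zax [-2.2e-03 -1.0e-04 -1.0e+00] F [-0.3  0.1  0.2] T [-0.02  0.02  0.01] w 20.4
```

move_arm([
  {"tx":0.4,"ty":0,"tz":-10,"wx":0,"wy":0,"wz":7,"hand":200},
  {"tx":0.4,"ty":0,"tz":-25,"wx":0,"wy":0,"wz":13,"hand":200},
  {"tx":0.4,"ty":0,"tz":-40,"wx":0,"wy":0,"wz":13,"hand":200},
  {"tx":0.4,"ty":0,"tz":-50,"wx":0,"wy":0,"wz":13,"hand":200},
  {"tx":0.4,"ty":0,"tz":-57,"wx":0,"wy":0,"wz":13,"hand":200},
  {"tx":0.4,"ty":0,"tz":-57,"wx":0,"wy":0,"wz":13,"hand":200},
  {"tx":0.4,"ty":0,"tz":-57,"wx":0,"wy":0,"wz":13,"hand":200},
])

```text
t: 11.05
position: [0.5284, 0.0577, 0.1924]
tool_rot: [-0.204, -3.135, 0.0]
ft_force: [-0.2, 0.4, 0.4]
gripper_width: 0.0205
```

```bash
python3 -c "
from h import *
st(); shot('side','side7')
p=np.load('side7_p.npy')[120:190,250:334,::-1]
cv2.imwrite('pics/d7.png',cv2.resize(p,(720,600),interpolation=cv2.INTER_CUBIC))
"
```

```text
t 11.05 pos [528.4  57.7 192.4] yawY 82.56 zax [-5.e-04 -0.e+00 -1.e+00] F [-0.2  0.4  0.4] T [ 0.02 -0.02  0.06] w 20.5
```

View pics/d7.png

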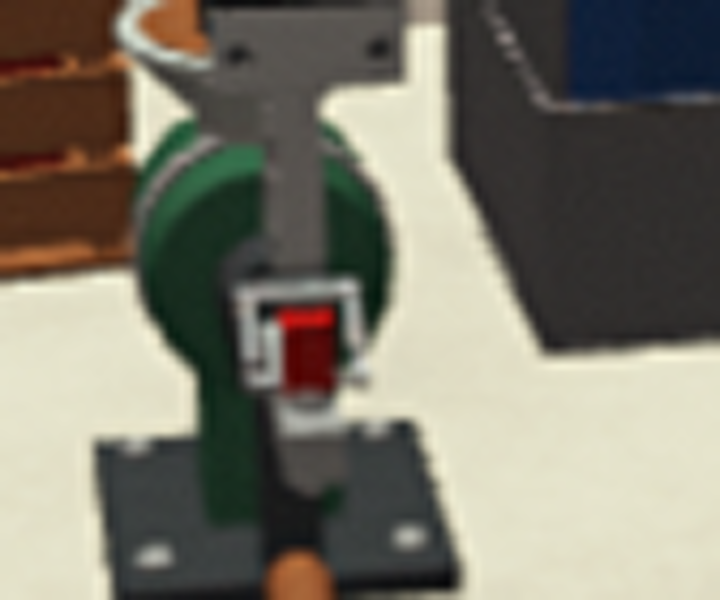

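The fingers hang centred over the bar (bar at crop row 285). Lowering 21 mm in steps.

move_arm([
  {"tx":-0.3,"ty":0,"tz":-5,"wx":0,"wy":0,"wz":0.4,"hand":200},
  {"tx":-0.3,"ty":0,"tz":-9,"wx":0,"wy":0,"wz":0.4,"hand":200},
  {"tx":-0.3,"ty":0,"tz":-12,"wx":0,"wy":0,"wz":0.4,"hand":200},
  {"tx":-0.3,"ty":0,"tz":-12,"wx":0,"wy":0,"wz":0.4,"hand":200},
])

```text
t: 11.43
position: [0.5279, 0.0576, 0.1797]
tool_rot: [-0.192, -3.135, 0.0]
ft_force: [0.1, 0.4, -0.8]
gripper_width: 0.0204
```

move_arm([
  {"tx":0,"ty":0,"tz":-3,"wx":0,"wy":0,"wz":0,"hand":200},
  {"tx":0,"ty":0,"tz":-6,"wx":0,"wy":0,"wz":0,"hand":200},
  {"tx":0,"ty":0,"tz":-9,"wx":0,"wy":0,"wz":0,"hand":200},
  {"tx":0,"ty":0,"tz":-9,"wx":0,"wy":0,"wz":0,"hand":200},
])

```text
t: 11.77
position: [0.5279, 0.0577, 0.1706]
tool_rot: [-0.192, -3.135, 0.0]
ft_force: [-0.8, 0.2, -0.6]
gripper_width: 0.0203
```

```bash
python3 -c "
from h import *
st(); shot('side','side8')
p=np.load('side8_p.npy')[120:190,250:334,::-1]
cv2.imwrite('pics/d8.png',cv2.resize(p,(720,600),interpolation=cv2.INTER_CUBIC))
"
```

```text
t 11.77 pos [527.9  57.7 170.6] yawY 82.98 zax [-9.e-04 -0.e+00 -1.e+00] F [-0.8  0.2 -0.6] T [-0.01  0.01 -0.02] w 20.3
```

View pics/d8.png

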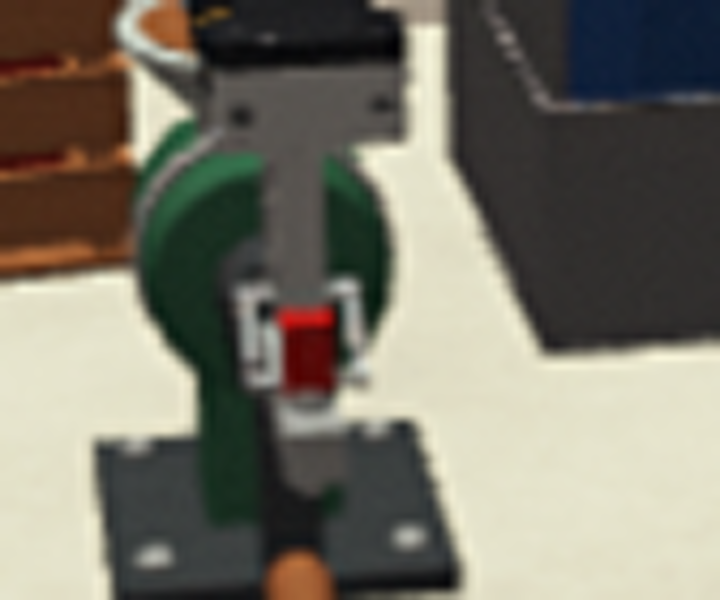

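The near finger is now inside the loop, in front of the bar. Closing gradually to feel whether the bar is centred.

move_arm([
  {"tx":0,"ty":0,"tz":0,"wx":0,"wy":0,"wz":0,"hand":222},
  {"tx":0,"ty":0,"tz":0,"wx":0,"wy":0,"wz":0,"hand":222},
])

```text
t: 11.98
position: [0.5282, 0.0576, 0.1715]
tool_rot: [0.192, 3.136, -0.0]
ft_force: [0.3, 1.0, 0.3]
gripper_width: 0.0131
```

move_arm([
  {"tx":0,"ty":0,"tz":0,"wx":0,"wy":0,"wz":0,"hand":226},
  {"tx":0,"ty":0,"tz":0,"wx":0,"wy":0,"wz":0,"hand":226},
])

```text
t: 12.15
position: [0.5282, 0.0577, 0.1714]
tool_rot: [0.192, 3.136, 0.0]
ft_force: [0.1, 0.3, -0.1]
gripper_width: 0.011
```

move_arm([
  {"tx":0,"ty":0,"tz":0,"wx":0,"wy":0,"wz":0,"hand":229},
  {"tx":0,"ty":0,"tz":0,"wx":0,"wy":0,"wz":0,"hand":229},
])

```text
t: 12.32
position: [0.5282, 0.0577, 0.1714]
tool_rot: [0.192, 3.136, 0.0]
ft_force: [-0.3, -0.0, 0.6]
gripper_width: 0.0095
```

move_arm([
  {"tx":0,"ty":0,"tz":0,"wx":0,"wy":0,"wz":0,"hand":232},
  {"tx":0,"ty":0,"tz":0,"wx":0,"wy":0,"wz":0,"hand":232},
])

```text
t: 12.48
position: [0.5282, 0.0577, 0.1714]
tool_rot: [0.192, 3.136, 0.0]
ft_force: [0.3, 1.5, 0.8]
gripper_width: 0.0087
```

move_arm([
  {"tx":0,"ty":0,"tz":0,"wx":0,"wy":0,"wz":0,"hand":235},
  {"tx":0,"ty":0,"tz":0,"wx":0,"wy":0,"wz":0,"hand":235},
])

```text
t: 12.65
position: [0.5281, 0.0577, 0.1713]
tool_rot: [-0.192, -3.136, -0.0]
ft_force: [-1.3, 0.4, -0.3]
gripper_width: 0.0076
```

move_arm([
  {"tx":0,"ty":0,"tz":0,"wx":0,"wy":0,"wz":0,"hand":240},
  {"tx":0,"ty":0,"tz":0,"wx":0,"wy":0,"wz":0,"hand":240},
])

```text
t: 12.82
position: [0.5281, 0.0577, 0.1713]
tool_rot: [-0.192, -3.136, 0.0]
ft_force: [-1.3, -0.3, -0.1]
gripper_width: 0.0068
```

move_arm([
  {"tx":0,"ty":0,"tz":0,"wx":0,"wy":0,"wz":0,"hand":250},
  {"tx":0,"ty":0,"tz":0,"wx":0,"wy":0,"wz":0,"hand":250},
])

```text
t: 12.98
position: [0.5281, 0.0576, 0.1713]
tool_rot: [-0.192, -3.136, 0.0]
ft_force: [-0.5, 0.6, -0.9]
gripper_width: 0.0067
```

```bash
python3 -c "
from h import *
st(); shot('side','side9')
p=np.load('side9_p.npy')[120:190,250:334,::-1]
cv2.imwrite('pics/d9.png',cv2.resize(p,(720,600),interpolation=cv2.INTER_CUBIC))
"
```

```text
t 12.98 pos [528.1  57.6 171.3] yawY 82.98 zax [-1.e-04 -1.e-04 -1.e+00] F [-0.5  0.6 -0.9] T [ 0.08  0.09 -0.05] w 6.7
```

View pics/d9.png

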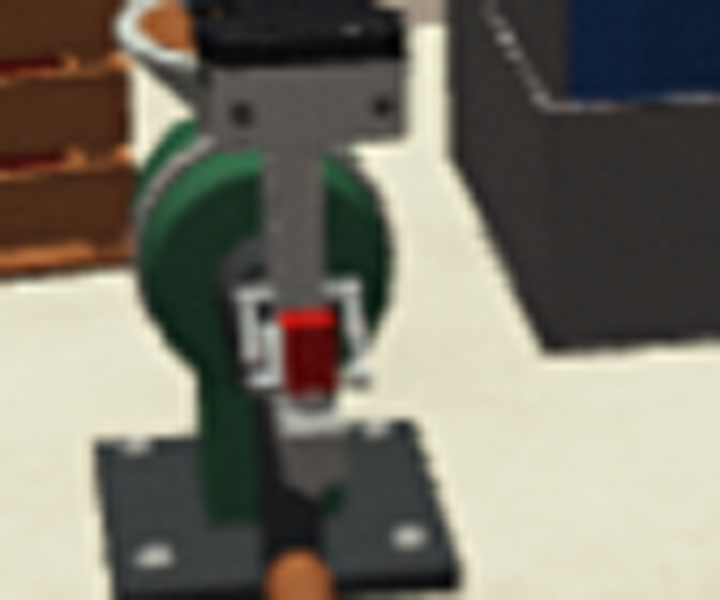

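Gripped: the opening stalls at 6.7 mm while the command is about 2 mm. Now the arc, with force checks.

move_arm([
  {"tx":-0.2,"ty":-1.5,"tz":2.8,"wx":0,"wy":0,"wz":0,"hand":250},
  {"tx":-0.4,"ty":-3.1,"tz":5.4,"wx":0,"wy":0,"wz":0,"hand":250},
])

```text
t: 13.2
position: [0.5276, 0.0546, 0.1768]
tool_rot: [-0.192, -3.135, -0.0]
ft_force: [-1.1, 2.1, -2.5]
gripper_width: 0.0067
```

move_arm([
  {"tx":-0.2,"ty":-1.9,"tz":2.5,"wx":0,"wy":0,"wz":0,"hand":250},
  {"tx":-0.5,"ty":-3.9,"tz":4.8,"wx":0,"wy":0,"wz":0,"hand":250},
])

```text
t: 13.37
position: [0.5273, 0.0509, 0.182]
tool_rot: [0.192, 3.136, 0.001]
ft_force: [-1.4, 6.5, 1.7]
gripper_width: 0.0067
```

```bash
python3 -c "
from h import *
st(); shot('side','side10')
p=np.load('side10_p.npy')[120:190,250:334,::-1]
cv2.imwrite('pics/d10.png',cv2.resize(p,(720,600),interpolation=cv2.INTER_CUBIC))
"
```

```text
t 13.37 pos [527.3  50.9 182. ] yawY 82.99 zax [ 3.e-04  8.e-04 -1.e+00] F [-1.4  6.5  1.7] T [1.13 0.19 0.02] w 6.7
```

View pics/d10.png

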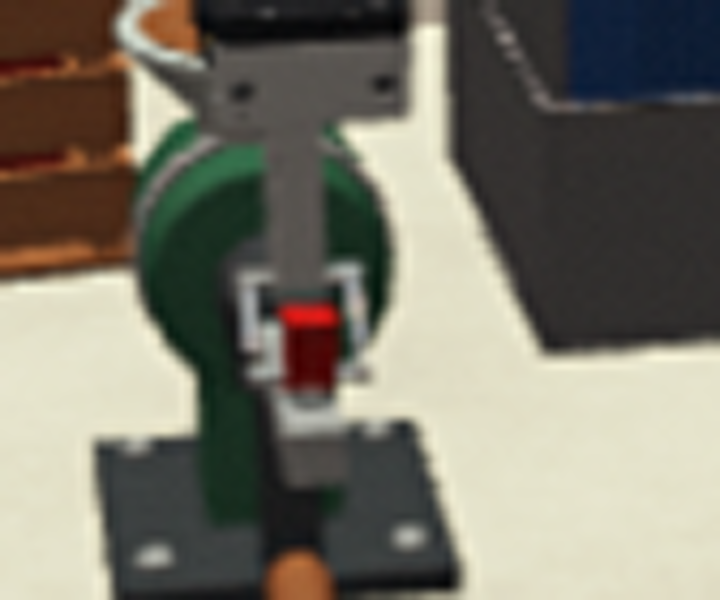

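The loop is rising (bar at crop row 268), but the side force reached 6.5 N. I'll loosen the grip to a cage around the bar, which relieves it, and push over from the outer side.

move_arm([
  {"tx":0,"ty":0.5,"tz":0,"wx":0,"wy":0,"wz":0,"hand":224},
  {"tx":0,"ty":0.5,"tz":0,"wx":0,"wy":0,"wz":0,"hand":224},
])

```text
t: 13.58
position: [0.5274, 0.051, 0.1817]
tool_rot: [0.192, 3.135, -0.001]
ft_force: [-0.6, 0.0, -0.4]
gripper_width: 0.0111
```

```bash
python3 -c "
from h import *
st(); shot('side','side11')
p=np.load('side11_p.npy')[120:190,250:334,::-1]
cv2.imwrite('pics/d11.png',cv2.resize(p,(720,600),interpolation=cv2.INTER_CUBIC))
"
```

```text
t 13.58 pos [527.4  51.  181.7] yawY 82.98 zax [ 6.e-04 -5.e-04 -1.e+00] F [-0.6  0.  -0.4] T [ 0.08  0.05 -0.03] w 11.1
```

View pics/d11.png

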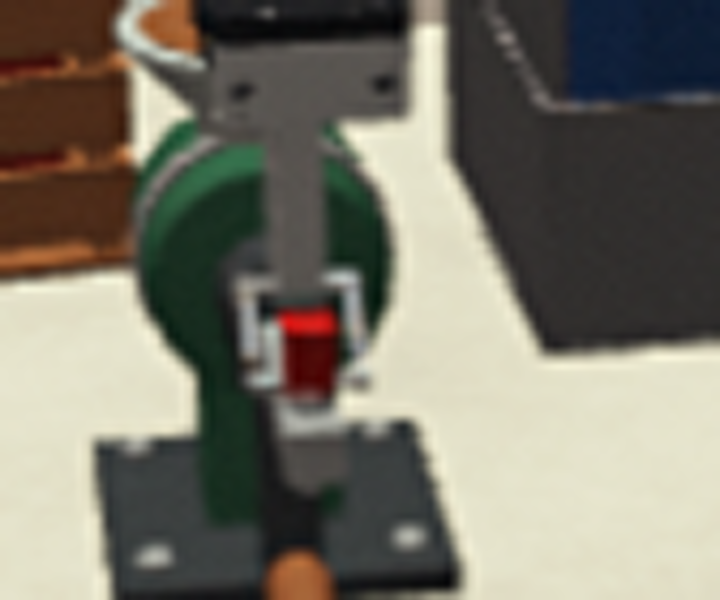

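move_arm([
  {"tx":-0.3,"ty":-2.5,"tz":2,"wx":0,"wy":0,"wz":0,"hand":224},
  {"tx":-0.6,"ty":-4.8,"tz":4,"wx":0,"wy":0,"wz":0,"hand":224},
])

```text
t: 13.8
position: [0.5266, 0.0462, 0.1856]
tool_rot: [-0.192, -3.136, 0.0]
ft_force: [-0.3, 1.1, 1.0]
gripper_width: 0.0118
```

```bash
python3 -c "
from h import *
st(); shot('side','side12')
p=np.load('side12_p.npy')[120:190,250:334,::-1]
cv2.imwrite('pics/d12.png',cv2.resize(p,(720,600),interpolation=cv2.INTER_CUBIC))
"
```

```text
t 13.8 pos [526.6  46.2 185.6] yawY 83.0 zax [-1.e-04 -1.e-04 -1.e+00] F [-0.3  1.1  1. ] T [ 0.19 -0.02  0.03] w 11.8
```

View pics/d12.png

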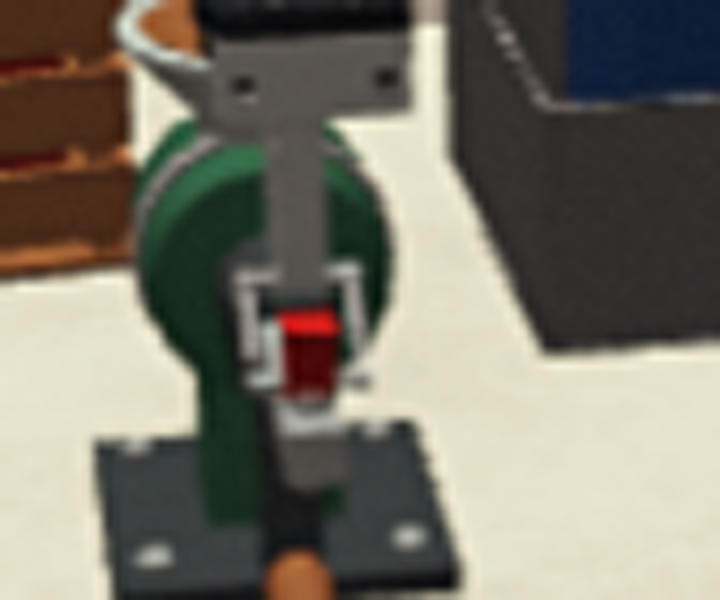

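move_arm([
  {"tx":0,"ty":0,"tz":3.5,"wx":0,"wy":0,"wz":0,"hand":224},
  {"tx":-0.3,"ty":-2.5,"tz":4.5,"wx":0,"wy":0,"wz":0,"hand":224},
  {"tx":-0.6,"ty":-5.1,"tz":5.5,"wx":0,"wy":0,"wz":0,"hand":224},
  {"tx":-0.9,"ty":-7.7,"tz":6.5,"wx":0,"wy":0,"wz":0,"hand":224},
])

```text
t: 14.18
position: [0.5257, 0.0384, 0.1922]
tool_rot: [0.192, 3.136, -0.0]
ft_force: [-0.5, 0.7, -0.6]
gripper_width: 0.0116
```

```bash
python3 -c "
from h import *
st(); shot('side','side13')
p=np.load('side13_p.npy')[120:190,250:334,::-1]
cv2.imwrite('pics/d13.png',cv2.resize(p,(720,600),interpolation=cv2.INTER_CUBIC))
"
```

```text
t 14.18 pos [525.7  38.4 192.2] yawY 82.99 zax [ 1.e-04 -0.e+00 -1.e+00] F [-0.5  0.7 -0.6] T [ 0.07 -0.02 -0.05] w 11.6
```

View pics/d13.png

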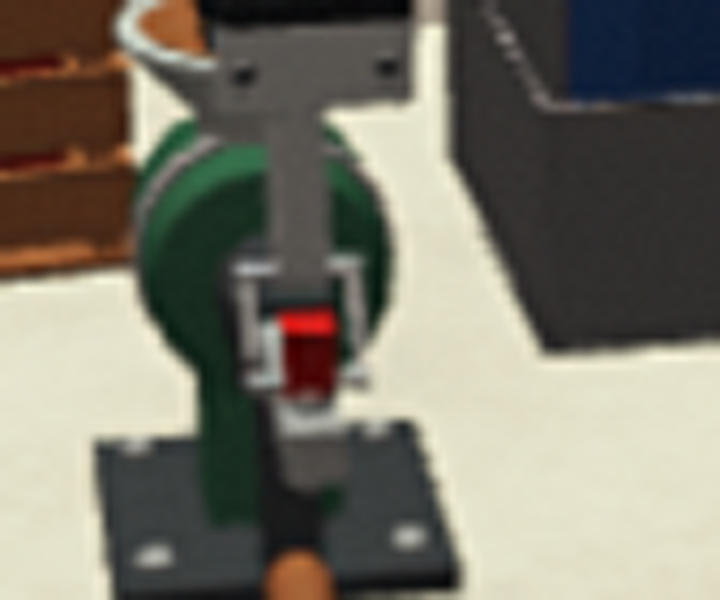

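```bash
cat >> h.py <<'E'
def bar(t,o=(.5235,.0206,.151),R=.0415):
    a=np.radians(83.0);ex=np.array([np.cos(a),np.sin(a),0]); return np.array(o)+ex*R*np.cos(t)+[0,0,.009+R*np.sin(t)]
E
python3 -c "
from h import *
for t in (.6,.75,.9,1.07,1.3,1.57,2,2.5,3.14): 
  x=proj('side',bar(t))[0]; print(t,x.round(1),'crop',((x-[250,120])*600/70).round(0),'top',proj('top',bar(t))[0].round(1))"
```

```text
0.6 [284.3 152.7] crop [294. 281.] top [233.1 225.5]
0.75 [284.4 151.8] crop [295. 273.] top [234.3 225.6]
0.9 [284.5 151.2] crop [296. 267.] top [235.9 225.8]
1.07 [284.7 150.8] crop [297. 264.] top [238.1 226.1]
1.3 [285.  150.8] crop [300. 264.] top [241.6 226.6]
1.57 [285.3 151.7] crop [303. 272.] top [246.4 227.2]
2 [286. 155.] crop [309. 300.] top [254.4 228.2]
2.5 [286.7 160.9] crop [315. 350.] top [262.4 229.3]
3.14 [287.3 169.2] crop [320. 422.] top [267.6 229.9]
```

move_arm([
  {"tx":-0.5,"ty":-4,"tz":1.5,"wx":0,"wy":0,"wz":0,"hand":224},
  {"tx":-1,"ty":-8,"tz":2.5,"wx":0,"wy":0,"wz":0,"hand":224},
  {"tx":-1.5,"ty":-12,"tz":3,"wx":0,"wy":0,"wz":0,"hand":224},
  {"tx":-2,"ty":-16,"tz":3,"wx":0,"wy":0,"wz":0,"hand":224},
])

```text
t: 14.57
position: [0.5237, 0.0222, 0.1952]
tool_rot: [0.192, 3.136, -0.0]
ft_force: [-0.0, 1.4, 0.4]
gripper_width: 0.0116
```

move_arm([
  {"tx":-0.5,"ty":-4,"tz":0,"wx":0,"wy":0,"wz":0,"hand":224},
  {"tx":-1,"ty":-8,"tz":0,"wx":0,"wy":0,"wz":0,"hand":224},
  {"tx":-1.5,"ty":-12,"tz":-0.5,"wx":0,"wy":0,"wz":0,"hand":224},
  {"tx":-2,"ty":-16,"tz":-1.5,"wx":0,"wy":0,"wz":0,"hand":224},
  {"tx":-2.5,"ty":-20.5,"tz":-2.5,"wx":0,"wy":0,"wz":0,"hand":224},
])

```text
t: 14.98
position: [0.5212, 0.0018, 0.1924]
tool_rot: [-0.192, -3.136, 0.0]
ft_force: [0.4, 0.6, -0.6]
gripper_width: 0.0114
```

```bash
python3 -c "
from h import *
st(); shot('side','side14')
p=np.load('side14_p.npy')[120:190,250:334,::-1]
cv2.imwrite('pics/d14.png',cv2.resize(p,(720,600),interpolation=cv2.INTER_CUBIC))
"
```

```text
t 14.98 pos [521.2   1.8 192.4] yawY 82.99 zax [-0. -0. -1.] F [ 0.4  0.6 -0.6] T [ 0.07 -0.04  0.01] w 11.4
```

View pics/d14.png

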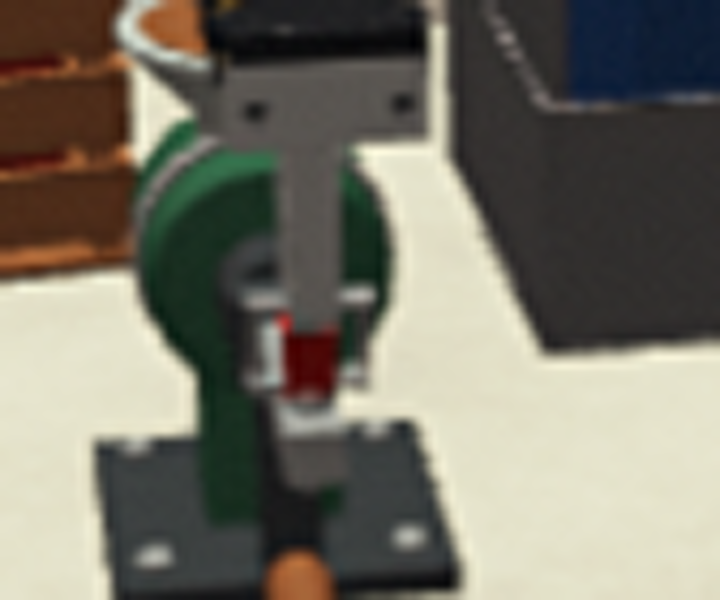

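The loop is over the top (bar at crop row 297, about 2.0 rad) with no force. Continuing the cage sweep down the far side.

move_arm([
  {"tx":-0.5,"ty":-4,"tz":-0.5,"wx":0,"wy":0,"wz":0,"hand":224},
  {"tx":-1,"ty":-8,"tz":-2,"wx":0,"wy":0,"wz":0,"hand":224},
  {"tx":-1.5,"ty":-12,"tz":-5,"wx":0,"wy":0,"wz":0,"hand":224},
  {"tx":-1.8,"ty":-15,"tz":-8.5,"wx":0,"wy":0,"wz":0,"hand":224},
  {"tx":-2.2,"ty":-18,"tz":-12,"wx":0,"wy":0,"wz":0,"hand":224},
])

```text
t: 15.45
position: [0.5189, -0.0162, 0.1801]
tool_rot: [-0.192, -3.136, -0.0]
ft_force: [0.5, 0.1, 0.0]
gripper_width: 0.0109
```

```bash
python3 -c "
from h import *
st(); shot('side','side15')
p=np.load('side15_p.npy')[120:190,250:334,::-1]
cv2.imwrite('pics/d15.png',cv2.resize(p,(720,600),interpolation=cv2.INTER_CUBIC))
"
```

```text
t 15.45 pos [518.9 -16.2 180.1] yawY 82.98 zax [-1.e-04  0.e+00 -1.e+00] F [0.5 0.1 0. ] T [ 0.05 -0.01  0.01] w 10.9
```

View pics/d15.png

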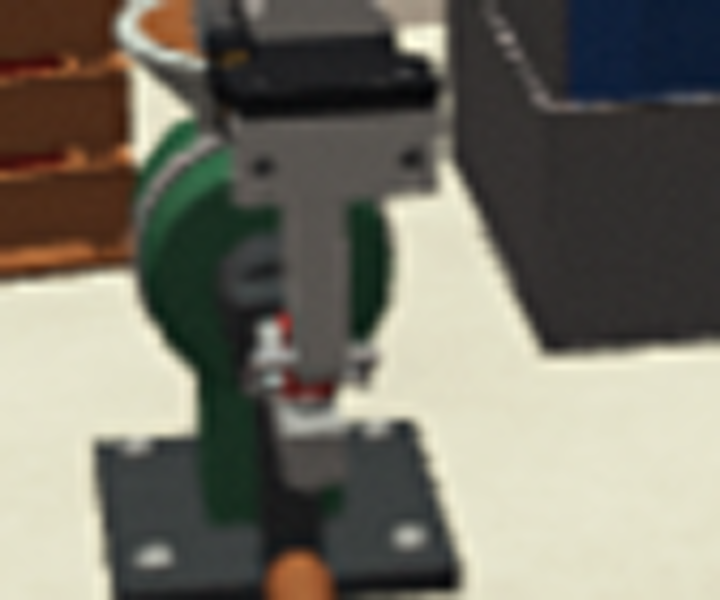

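move_arm([
  {"tx":0,"ty":0,"tz":10,"wx":0,"wy":0,"wz":0,"hand":224},
  {"tx":0,"ty":0,"tz":20,"wx":0,"wy":0,"wz":0,"hand":224},
  {"tx":-0.3,"ty":-2.4,"tz":22,"wx":0,"wy":0,"wz":0,"hand":255},
  {"tx":-0.3,"ty":-2.4,"tz":22,"wx":0,"wy":0,"wz":0,"hand":255},
  {"tx":-0.3,"ty":-2.4,"tz":22,"wx":0,"wy":0,"wz":0,"hand":255},
])

```text
t: 15.92
position: [0.5188, -0.0183, 0.2029]
tool_rot: [0.192, 3.135, -0.0]
ft_force: [-0.0, 0.1, 0.1]
gripper_width: 0.001
```

```bash
python3 -c "
from h import *
st(); shot('side','side16')
p=np.load('side16_p.npy')[120:190,250:334,::-1]
cv2.imwrite('pics/d16.png',cv2.resize(p,(720,600),interpolation=cv2.INTER_CUBIC))
"
```

```text
t 15.92 pos [518.8 -18.3 202.9] yawY 82.98 zax [ 8.e-04 -1.e-04 -1.e+00] F [-0.   0.1  0.1] T [0.03 0.02 0.05] w 1.0
```

View pics/d16.png

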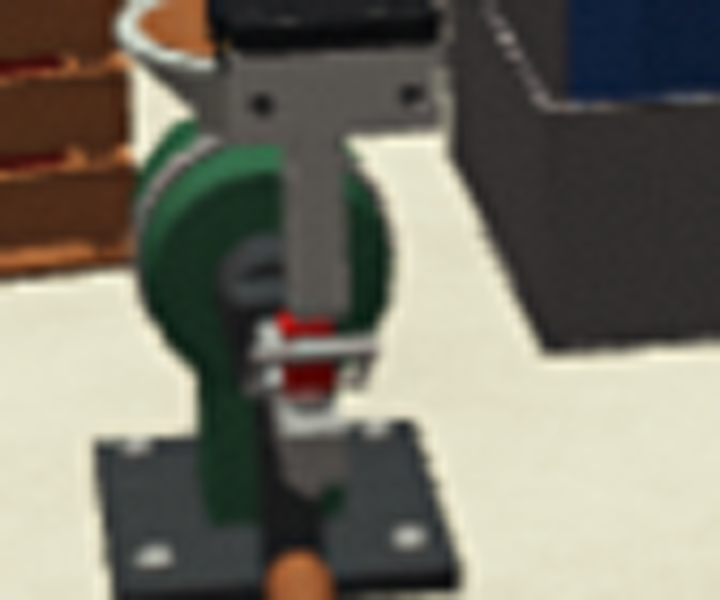

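The loop leans over the shaft end side (bar at crop row 347, about 2.5 rad) and the closed fingertips are above it. Pressing down.

move_arm([
  {"tx":0,"ty":0,"tz":-8,"wx":0,"wy":0,"wz":0,"hand":255},
  {"tx":0,"ty":0,"tz":-13,"wx":0,"wy":0,"wz":0,"hand":255},
  {"tx":0,"ty":0,"tz":-18,"wx":0,"wy":0,"wz":0,"hand":255},
  {"tx":0,"ty":0,"tz":-23,"wx":0,"wy":0,"wz":0,"hand":255},
  {"tx":0,"ty":0,"tz":-28,"wx":0,"wy":0,"wz":0,"hand":255},
])

```text
t: 16.38
position: [0.5187, -0.0195, 0.1742]
tool_rot: [0.193, 3.136, -0.004]
ft_force: [-2.0, -9.8, 3.0]
gripper_width: 0.0005
```

move_arm([
  {"tx":0,"ty":0,"tz":-4,"wx":0,"wy":0,"wz":0,"hand":255},
  {"tx":0,"ty":0,"tz":-8,"wx":0,"wy":0,"wz":0,"hand":255},
  {"tx":0,"ty":0,"tz":-12,"wx":0,"wy":0,"wz":0,"hand":255},
])

```text
t: 16.63
position: [0.5186, -0.0182, 0.1617]
tool_rot: [-0.192, -3.135, -0.0]
ft_force: [1.1, -0.1, 0.2]
gripper_width: 0.0001
```

```bash
python3 -c "
from h import *
st(); shot('side','side17')
p=np.load('side17_p.npy')[120:190,250:334,::-1]
cv2.imwrite('pics/d17.png',cv2.resize(p,(720,600),interpolation=cv2.INTER_CUBIC))
"
```

```text
t 16.63 pos [518.6 -18.2 161.7] yawY 82.98 zax [-7.e-04  3.e-04 -1.e+00] F [ 1.1 -0.1  0.2] T [-0.01 -0.   -0.02] w 0.1
```

View pics/d17.png

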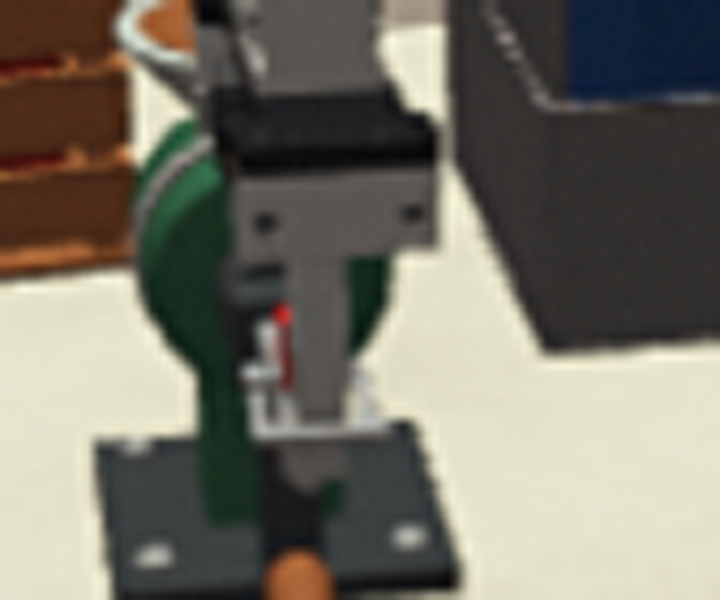

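The bar is under the fingertip, about level (crop row 430, about 3.2 rad). A sideways 9.8 N peak appeared on the way down and is now gone. Continuing in small steps.

move_arm([
  {"tx":0,"ty":0,"tz":-2.5,"wx":0,"wy":0,"wz":0,"hand":255},
  {"tx":0,"ty":0,"tz":-5,"wx":0,"wy":0,"wz":0,"hand":255},
])

```text
t: 16.85
position: [0.5188, -0.0181, 0.1573]
tool_rot: [0.192, 3.136, 0.0]
ft_force: [0.8, 1.1, 0.6]
gripper_width: 0.0006
```

move_arm([
  {"tx":0,"ty":0,"tz":-2.5,"wx":0,"wy":0,"wz":0,"hand":255},
  {"tx":0,"ty":0,"tz":-5,"wx":0,"wy":0,"wz":0,"hand":255},
])

```text
t: 17.02
position: [0.5187, -0.0182, 0.1523]
tool_rot: [0.192, 3.136, 0.0]
ft_force: [-0.8, -0.1, 0.6]
gripper_width: 0.0002
```

move_arm([
  {"tx":0,"ty":0,"tz":-2,"wx":0,"wy":0,"wz":0,"hand":255},
  {"tx":0,"ty":0,"tz":-3,"wx":0,"wy":0,"wz":0,"hand":255},
])

```text
t: 17.18
position: [0.5186, -0.0182, 0.1492]
tool_rot: [-0.192, -3.135, -0.0]
ft_force: [0.7, -0.3, 0.1]
gripper_width: 0.0006
```

```bash
python3 -c "
from h import *
st(); shot('side','side18')
for t in (3.2,3.4,3.6,3.8,3.9,4.03): 
  x=proj('side',bar(t))[0]; print(t,bar(t)[2].round(4),'crop',((x-[250,120])*600/70).round(0))
p=np.load('side18_p.npy')[120:190,250:334,::-1]
cv2.imwrite('pics/d18.png',cv2.resize(p,(720,600),interpolation=cv2.INTER_CUBIC))
"
```

```text
t 17.18 pos [518.6 -18.2 149.2] yawY 82.98 zax [-3.e-04  0.e+00 -1.e+00] F [ 0.7 -0.3  0.1] T [0.04 0.02 0.03] w 0.6
3.2 0.1576 crop [320. 428.]
3.4 0.1494 crop [320. 447.]
3.6 0.1416 crop [320. 462.]
3.8 0.1346 crop [319. 474.]
3.9 0.1315 crop [318. 479.]
4.03 0.1278 crop [317. 483.]
```

View pics/d18.png

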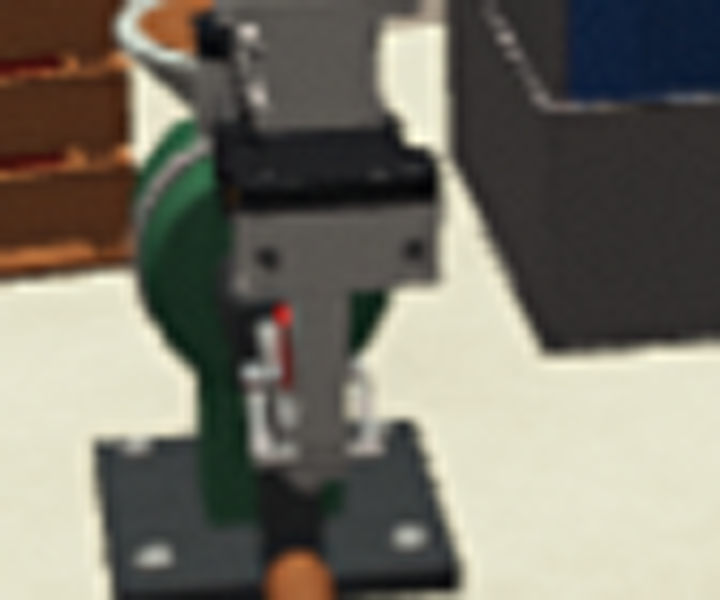

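```bash
python3 -c "
from h import *
np.set_printoptions(linewidth=250)
C=cloud('side',np.load('side18_d.npy'))
print('y');print((C[162:180,277:300,1]*1000).round());print('z');print((C[162:180,277:300,2]*1000).round())
"
```

```text
y
[[113.  96.  94. 101.  70.  58.  19. -14. -31. -28. -34. -30. -31. -32.  27.  22. 366. 367. 369. 367. 363. 359. 363.]
 [160.  99.  24.  23.  22.  22.  20. -19. -34. -33. -30. -33. -31. -34.  18.  15. 353. 362. 352. 356. 356. 352. 357.]
 [160.  97.  24.  22.  25.  21.  15. -13. -29. -33. -36. -30. -33. -36.  20.  14. 346. 345. 347. 349. 341. 348. 341.]
 [157. 103.  23.  25.  78.  36.  19. -17. -33. -29. -30. -33. -34. -29. 342.  12. 338. 338. 335. 331. 336. 337. 332.]
 [184. 182. 180.  17.  73.  38.  21. -14. -31. -27. -34. -33. -34. -35. 332.   7.   6. 328. 330. 334. 328. 318. 325.]
 [183. 181.  12.  13.  98.  38.  20. -12. -32. -31. -34. -35. -35. -34. 324.   2.   3. 311. 319. 313. 315. 310. 314.]
 [185. 181. 177.   5. 107.  39.  11.  -8. -35. -32. -31. -33. -32. -33. 306.  -2.   0. 313. 310. 307. 309. 307. 307.]
 [183. 184. 181.   3.   7.  42.   6.  -9. -34. -31. -34. -31. -38. -34. 272.  -4. -11. 257. 257. 267. 266. 263. 302.]
 [184. 182. 184.  -1.  -2.  42.   8.  -3. -35.  nan -32. -31. -35. -33. 260. 264. -10. 254. 250. 253. 252. 253. 288.]
 [183. 182. 184.  -3.  -5. 104.   1.
[... 2453 characters left out ...]
48.  47. 143. 144. 144. 144. 143. 142. 142. 143. 136. 133. 132.  15.  18.  18.  17.  18.  15.  15.  18.  16.]
 [ 42.  42.  39.  76.  80.  79.  77. 132. 134. 131. 131. 130. 131. 131.  15.  16.  16.  19.  18.  16.  16.  16.  18.]
 [ 39.  37.  40.  71.  78.  73.  73. 127. 113. 116. 115.  35.  34.  17.  13.  15.  16.  17.  16.  14.  17.  15.  18.]
 [ 34.  31.  32.  67.  72.  73.  72.  70.  70. 114.  69.  28.  30.  14.  16.  17.  14.  15.  20.  17.  13.  17.  16.]
 [ 29.  31.  31.  26.  66.  67.  67.  67.  68.  65.  65.  26.  27.  15.  16.  18.  16.  16.  16.  16.  15.  15.  16.]
 [ 23.  27.  28.  25.  61.  62.  64.  63.  62.  64.  59.  19.  22.  19.  15.  19.  18.  18.  nan  16.  19.  16.  15.]]
```

Depth shows the bar directly below the tip (y about -18, z about 145), while the fingers span y -31 to -6 and clear the shaft end face (y about -4). Continuing down.

move_arm([
  {"tx":0,"ty":0,"tz":-2,"wx":0,"wy":0,"wz":0,"hand":255},
  {"tx":0,"ty":0,"tz":-4,"wx":0,"wy":0,"wz":0,"hand":255},
])

```text
t: 17.4
position: [0.5188, -0.0182, 0.1455]
tool_rot: [0.192, 3.135, -0.0]
ft_force: [0.6, 0.4, 0.4]
gripper_width: 0.0004
```

move_arm([
  {"tx":0,"ty":0,"tz":-1.5,"wx":0,"wy":0,"wz":0,"hand":255},
  {"tx":0,"ty":0,"tz":-3,"wx":0,"wy":0,"wz":0,"hand":255},
])

```text
t: 17.57
position: [0.5187, -0.0182, 0.1424]
tool_rot: [-0.192, -3.136, 0.0]
ft_force: [-0.0, -1.2, -0.8]
gripper_width: 0.0004
```

move_arm([
  {"tx":0,"ty":0,"tz":-1,"wx":0,"wy":0,"wz":0,"hand":255},
  {"tx":0,"ty":0,"tz":-2,"wx":0,"wy":0,"wz":0,"hand":255},
])

```text
t: 17.73
position: [0.5187, -0.0183, 0.1404]
tool_rot: [-0.192, -3.136, -0.0]
ft_force: [1.1, -0.6, 0.4]
gripper_width: 0.0002
```

move_arm([
  {"tx":0,"ty":0,"tz":-1,"wx":0,"wy":0,"wz":0,"hand":255},
  {"tx":0,"ty":0,"tz":-1,"wx":0,"wy":0,"wz":0,"hand":255},
])

```text
t: 17.9
position: [0.5187, -0.0182, 0.1394]
tool_rot: [-0.192, -3.135, -0.0]
ft_force: [0.7, 0.3, 0.0]
gripper_width: 0.0002
```

move_arm([
  {"tx":0,"ty":0,"tz":-1,"wx":0,"wy":0,"wz":0,"hand":255},
  {"tx":0,"ty":0,"tz":-2,"wx":0,"wy":0,"wz":0,"hand":255},
])

```text
t: 18.07
position: [0.5188, -0.0182, 0.1375]
tool_rot: [0.192, 3.136, 0.0]
ft_force: [0.8, -0.1, -0.3]
gripper_width: 0.0004
```

move_arm([
  {"tx":0,"ty":0,"tz":-1,"wx":0,"wy":0,"wz":0,"hand":255},
  {"tx":0,"ty":0,"tz":-1,"wx":0,"wy":0,"wz":0,"hand":255},
])

```text
t: 18.23
position: [0.5186, -0.0182, 0.1363]
tool_rot: [-0.192, -3.135, 0.0]
ft_force: [0.5, -0.2, -0.1]
gripper_width: 0.0004
```

move_arm([
  {"tx":0,"ty":0,"tz":-1,"wx":0,"wy":0,"wz":0,"hand":255},
  {"tx":0,"ty":0,"tz":-1,"wx":0,"wy":0,"wz":0,"hand":255},
])

```text
t: 18.4
position: [0.5187, -0.0182, 0.1354]
tool_rot: [-0.192, -3.136, -0.0]
ft_force: [0.4, 0.1, -0.1]
gripper_width: 0.0006
```

move_arm([
  {"tx":0,"ty":0,"tz":-1,"wx":0,"wy":0,"wz":0,"hand":255},
  {"tx":0,"ty":0,"tz":-1,"wx":0,"wy":0,"wz":0,"hand":255},
])

```text
t: 18.57
position: [0.5187, -0.0183, 0.1344]
tool_rot: [-0.192, -3.135, 0.0]
ft_force: [-0.0, -0.1, 0.3]
gripper_width: 0.0005
```

```bash
python3 -c "
from h import *
st(); shot('side','side19')
p=np.load('side19_p.npy')[120:190,250:334,::-1]
cv2.imwrite('pics/d19.png',cv2.resize(p,(720,600),interpolation=cv2.INTER_CUBIC))
"
```

```text
t 18.57 pos [518.7 -18.3 134.4] yawY 82.98 zax [-2.e-04 -0.e+00 -1.e+00] F [-0.  -0.1  0.3] T [-0.01 -0.03  0.03] w 0.5
```

View pics/d19.png

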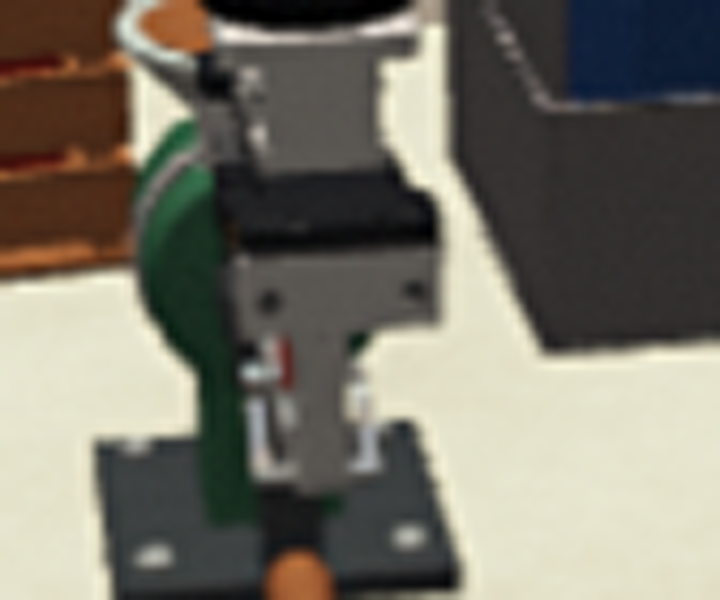

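move_arm([
  {"tx":0,"ty":0,"tz":-1,"wx":0,"wy":0,"wz":0,"hand":255},
  {"tx":0,"ty":0,"tz":-1,"wx":0,"wy":0,"wz":0,"hand":255},
])

```text
t: 18.78
position: [0.5187, -0.0182, 0.1334]
tool_rot: [-0.192, -3.136, -0.0]
ft_force: [-1.1, 0.6, -0.4]
gripper_width: 0.0004
```

move_arm([
  {"tx":0,"ty":0,"tz":-1,"wx":0,"wy":0,"wz":0,"hand":255},
  {"tx":0,"ty":0,"tz":-1,"wx":0,"wy":0,"wz":0,"hand":255},
])

```text
t: 18.95
position: [0.5187, -0.0182, 0.1324]
tool_rot: [-0.192, -3.135, -0.0]
ft_force: [-0.4, -0.9, -0.3]
gripper_width: 0.0005
```

move_arm([
  {"tx":0,"ty":0,"tz":-1,"wx":0,"wy":0,"wz":0,"hand":255},
  {"tx":0,"ty":0,"tz":-1,"wx":0,"wy":0,"wz":0,"hand":255},
])

```text
t: 19.12
position: [0.5187, -0.0182, 0.1314]
tool_rot: [-0.192, -3.136, 0.0]
ft_force: [1.1, 0.0, -1.1]
gripper_width: 0.0007
```

move_arm([
  {"tx":0,"ty":0,"tz":-1,"wx":0,"wy":0,"wz":0,"hand":255},
  {"tx":0,"ty":0,"tz":-1,"wx":0,"wy":0,"wz":0,"hand":255},
])

```text
t: 19.28
position: [0.5187, -0.0182, 0.1304]
tool_rot: [-0.192, -3.135, 0.0]
ft_force: [-0.8, -0.6, 0.3]
gripper_width: 0.0003
```

```bash
python3 -c "
from h import *
st(); shot('side','side20'); shot('top','top20')
np.set_printoptions(linewidth=250)
C=cloud('side',np.load('side20_d.npy'))
print('y');print((C[166:182,277:298,1]*1000).round());print('z');print((C[166:182,277:298,2]*1000).round())
p=np.load('side20_p.npy')[150:190,262:310,::-1]
cv2.imwrite('pics/d20.png',cv2.resize(p,(720,600),interpolation=cv2.INTER_CUBIC))
p=np.load('top20_p.npy')[190:260,220:304,::-1]
cv2.imwrite('pics/d20t.png',cv2.convertScaleAbs(cv2.resize(p,(720,600),interpolation=cv2.INTER_CUBIC),alpha=1.5))
"
```

```text
t 19.28 pos [518.7 -18.2 130.4] yawY 82.98 zax [-2.e-04  0.e+00 -1.e+00] F [-0.8 -0.6  0.3] T [ 0.03 -0.06  0.02] w 0.3
y
[[184. 179. 185.  24.  72.  35.  20. -16. -33. -33. -32. -34. -36. -35. 329.  14.  10. 329. 325. 329. 325.]
 [185. 180.  17.  13. 108.  41.  21.  -8. -32. -32. -36. -37. -32. -35. 321.   7.   7. 322. 319. 321. 319.]
 [177. 185.  13.  11. 104.  41.  13. -10. -31. -26. -32. -33. -33. -33. 318.   6.   3. 313. 306. 311. 303.]
 [181. 180. 185.  14. 110.  42.   4.  -8. -30. -34. -33. -32. -36. -32. 269.   7.   4. 262. 257. 262. 258.]
 [184. 177. 179.   9.  11.  46.   4.   2. -31. -35. -30. -37. -35. -36. 260.  -1.  -2. 252. 248. 256. 248.]
 [178. 183. 178.   5.   4. 103.  10.   2. -36. -35. -32. -33. -33. -35. 257.  -3.  -2. 246. 247. 238. 245.]
 [182. 181. 175.   1.   2. 108.  13.   0. -33. -33. -34. -35. -34. -34. 244.  -1.  -6. 236. 237. 237. 237.]
 [180. 186. 183.   3.  -4. 106.   9.   6. -33. -29. -30. -37. -31. -34. 234. 231.  -9. 229. 228. 227. 223.]
 [184. 184. 182.  -5.   1. 104.  15.  -5. -27. -35. -36. -30. -33. -34. -35. -12.  -9. -11. 222. 225. 216.]
 [182.
[... 1781 characters left out ...]
 145. 145. 145. 146. 135. 133. 135.  16.  17.  17.]
 [ 37.  37.  37. 133. 134. 133. 133. 134. 144. 142. 143. 142. 144. 142. 142. 129. 131. 129.  17.  17.  16.]
 [ 34.  30.  33. 128.  74.  71.  71.  71. 138. 140. 142. 139. 139. 138. 137.  14.  16.  16.  16.  15.  16.]
 [ 29.  29.  29.  30.  67.  70.  67.  64. 135. 134. 132. 133. 133. 132.  17.  15.  16.  13.  17.  16.  15.]
 [ 24.  24.  24.  23.  66.  64.  64.  62.  60.  62.  62.  21.  22.  16.  16.  15.  17.  18.  16.  19.  19.]
 [ 22.  19.  21.  21.  60.  58.  57.  60.  59.  57.  57.  19.  18.  18.  17.  17.  17.  18.  17.  17.  17.]
 [ 16.  18.  16.  15.  56.  57.  54.  55.  55.  53.  51.  19.  15.  16.  16.  16.  13.  14.  17.  17.  15.]]
```

View pics/d20.png

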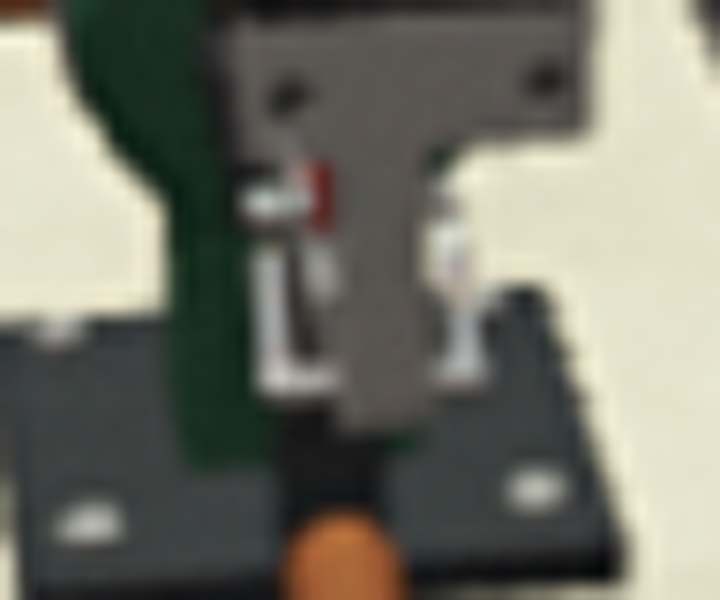

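View pics/d20t.png

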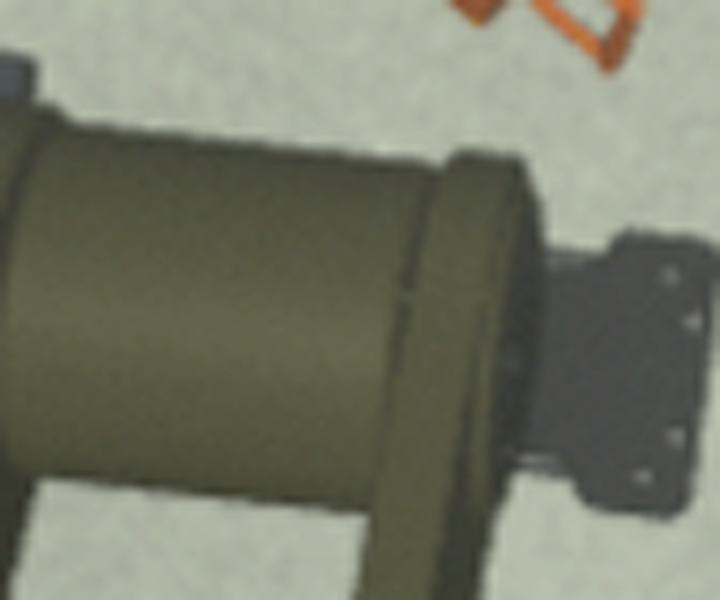

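The finger has slid down outside the bar: depth puts the bar at y about -8 to -10, z about 131, resting at the shaft's lower edge (about 3.9 rad) with no force. I'll lift, move inward above the bar until I can feel the shaft end, then press.

move_arm([
  {"tx":0,"ty":0,"tz":5,"wx":0,"wy":0,"wz":0,"hand":255},
  {"tx":0,"ty":0,"tz":9,"wx":0,"wy":0,"wz":0,"hand":255},
  {"tx":0.1,"ty":1,"tz":11,"wx":0,"wy":0,"wz":0,"hand":255},
  {"tx":0.1,"ty":1,"tz":11,"wx":0,"wy":0,"wz":0,"hand":255},
])

```text
t: 19.72
position: [0.5192, -0.0171, 0.1424]
tool_rot: [0.192, 3.134, -0.0]
ft_force: [0.2, -0.2, -1.0]
gripper_width: 0.0001
```

move_arm([
  {"tx":0.1,"ty":0.7,"tz":0,"wx":0,"wy":0,"wz":0,"hand":255},
  {"tx":0.1,"ty":0.7,"tz":0,"wx":0,"wy":0,"wz":0,"hand":255},
])

```text
t: 19.88
position: [0.5189, -0.0164, 0.1415]
tool_rot: [-0.192, -3.136, -0.0]
ft_force: [-0.8, -0.5, -0.5]
gripper_width: 0.0003
```

move_arm([
  {"tx":0.1,"ty":0.7,"tz":0,"wx":0,"wy":0,"wz":0,"hand":255},
  {"tx":0.1,"ty":0.7,"tz":0,"wx":0,"wy":0,"wz":0,"hand":255},
])

```text
t: 20.05
position: [0.519, -0.0157, 0.1414]
tool_rot: [-0.192, -3.135, -0.0]
ft_force: [-0.1, 0.2, 0.2]
gripper_width: 0.0002
```

```bash
python3 -c "
from h import *
st(); shot('side','side21'); 
np.set_printoptions(linewidth=250)
C=cloud('side',np.load('side21_d.npy'))
print('y');print((C[166:182,277:298,1]*1000).round());print('z');print((C[166:182,277:298,2]*1000).round())
p=np.load('side21_p.npy')[150:190,262:310,::-1]
cv2.imwrite('pics/d21.png',cv2.resize(p,(720,600),interpolation=cv2.INTER_CUBIC))
"
```

```text
t 20.05 pos [519.  -15.7 141.4] yawY 82.99 zax [-2.e-04  0.e+00 -1.e+00] F [-0.1  0.2  0.2] T [ 0.08 -0.01  0.02] w 0.2
y
[[184. 181. 180.  18.  76.  36.  22. -14. -27. -29. -29. -32. -32. -32. 339.  11.   9. 332. 331. 325. 326.]
 [181. 179.  18.  17. 107.  41.  21. -12. -26. -27. -27. -30. -33. -29. 330.   8.   9. 320. 318. 313. 317.]
 [181. 180.  17.  10. 107.  45.  10. -12. -30. -31. -30. -34. -28. -28. 312.   5.   5. 313. 313. 306. 303.]
 [187. 179. 181.   9. 110.  42.   7.  -9. -30. -27. -29. -27. -29. -29. 268.   5.   2. 258. 256. 262. 268.]
 [182. 180. 182.   8.   8.  44.   5.  -2. -25. -29. -33. -34. -28. -31. 263.   0.  -4. 249. 246. 253. 253.]
 [186. 181. 179.   2.   2. 107.   8.  -1. -31. -30. -30. -27. -29. -33. 250.  -1.  -4. 250. 250. 252. 248.]
 [176. 184. 181.   4.   0. 104.  10.   2. -28. -30. -28. -30. -34. -29. 240.  -3.  -7. 236. 232. 235. 238.]
 [183. 183. 183.   2.   5. 106.  12.  -2. -26. -28. -29. -29. -31. -29. 239. 234.  -7. 226. 231. 229. 228.]
 [188. 178. 187.  -2.  -3. 102.  13.  -2. -24. -30. -27. -26. -25. -31. -12. -13. -11. -13. 228. 219. 217.]
 [184.
[... 1781 characters left out ...]
 133. 134. 136. 134. 132. 135. 133.  17.  15.  16.]
 [ 36.  35.  40. 134. 133. 134. 134. 132. 134. 131. 135. 132. 131. 133. 131. 131. 128. 130.  16.  17.  18.]
 [ 32.  34.  33. 129.  72.  72.  70.  71.  70. 114.  68.  31.  28.  14.  15.  15.  17.  18.  17.  16.  17.]
 [ 29.  33.  30.  28.  66.  68.  64.  66.  63.  66.  65.  27.  25.  16.  16.  17.  18.  15.  17.  18.  17.]
 [ 27.  25.  25.  24.  62.  64.  62.  62.  62.  62.  61.  23.  19.  14.  16.  15.  14.  16.  18.  15.  15.]
 [ 21.  20.  22.  20.  60.  60.  59.  57.  58.  57.  57.  19.  nan  17.  15.  16.  16.  19.  15.  18.  17.]
 [ 20.  16.  16.  17.  55.  53.  55.  53.  51.  55.  53.  15.  14.  17.  16.  17.  16.  18.  14.  17.  16.]]
```

View pics/d21.png

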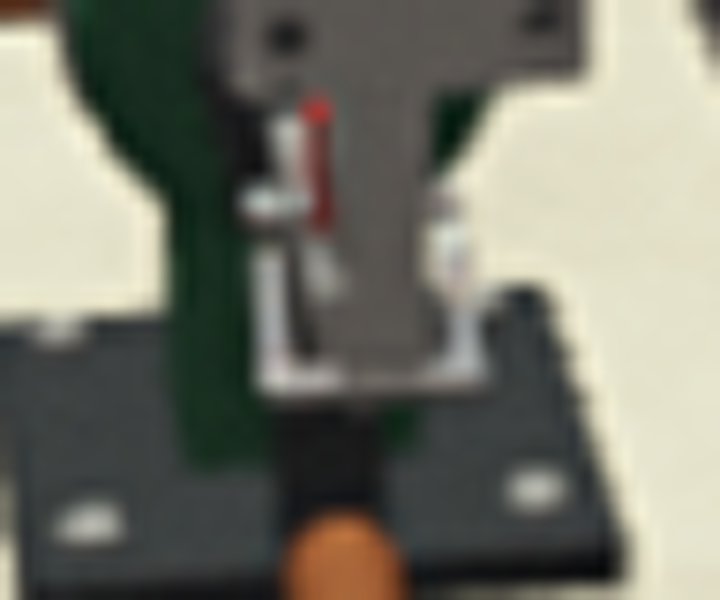

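move_arm([
  {"tx":0.1,"ty":0.7,"tz":0,"wx":0,"wy":0,"wz":0,"hand":255},
  {"tx":0.1,"ty":0.7,"tz":0,"wx":0,"wy":0,"wz":0,"hand":255},
])

```text
t: 20.27
position: [0.5191, -0.015, 0.1415]
tool_rot: [-0.192, -3.136, -0.0]
ft_force: [0.2, -0.2, -0.4]
gripper_width: 0.0006
```

move_arm([
  {"tx":0.1,"ty":0.7,"tz":0,"wx":0,"wy":0,"wz":0,"hand":255},
  {"tx":0.1,"ty":0.7,"tz":0,"wx":0,"wy":0,"wz":0,"hand":255},
])

```text
t: 20.43
position: [0.5192, -0.0143, 0.1415]
tool_rot: [-0.192, -3.136, -0.0]
ft_force: [-0.6, 0.0, -0.3]
gripper_width: 0.0003
```

move_arm([
  {"tx":0.1,"ty":0.7,"tz":0,"wx":0,"wy":0,"wz":0,"hand":255},
  {"tx":0.1,"ty":0.7,"tz":0,"wx":0,"wy":0,"wz":0,"hand":255},
])

```text
t: 20.6
position: [0.5193, -0.0137, 0.1416]
tool_rot: [0.192, 3.136, 0.0]
ft_force: [0.3, -0.2, -0.4]
gripper_width: 0.0007
```

move_arm([
  {"tx":0.1,"ty":0.7,"tz":0,"wx":0,"wy":0,"wz":0,"hand":255},
  {"tx":0.1,"ty":0.7,"tz":0,"wx":0,"wy":0,"wz":0,"hand":255},
])

```text
t: 20.77
position: [0.5194, -0.013, 0.1416]
tool_rot: [0.192, 3.136, 0.0]
ft_force: [0.6, 0.1, -0.6]
gripper_width: 0.0006
```

move_arm([
  {"tx":0.1,"ty":0.7,"tz":0,"wx":0,"wy":0,"wz":0,"hand":255},
  {"tx":0.1,"ty":0.7,"tz":0,"wx":0,"wy":0,"wz":0,"hand":255},
])

```text
t: 20.93
position: [0.5195, -0.0123, 0.1416]
tool_rot: [0.192, 3.136, -0.0]
ft_force: [-0.5, -0.1, 0.1]
gripper_width: 0.0004
```

move_arm([
  {"tx":0.1,"ty":0.7,"tz":0,"wx":0,"wy":0,"wz":0,"hand":255},
  {"tx":0.1,"ty":0.7,"tz":0,"wx":0,"wy":0,"wz":0,"hand":255},
])

```text
t: 21.1
position: [0.5196, -0.0116, 0.1415]
tool_rot: [-0.192, -3.136, 0.0]
ft_force: [-0.6, -0.8, -0.7]
gripper_width: 0.0006
```

move_arm([
  {"tx":0.1,"ty":0.7,"tz":0,"wx":0,"wy":0,"wz":0,"hand":255},
  {"tx":0.1,"ty":0.7,"tz":0,"wx":0,"wy":0,"wz":0,"hand":255},
])

```text
t: 21.27
position: [0.5197, -0.0113, 0.1416]
tool_rot: [-0.192, -3.136, 0.001]
ft_force: [-0.7, -4.4, -0.2]
gripper_width: 0.0007
```

Shaft end felt at TCP y = -11.3 (4.4 N). Backing off 0.7 mm and pressing down on the bar.

move_arm([
  {"tx":-0.1,"ty":-0.9,"tz":-1,"wx":0,"wy":0,"wz":0,"hand":255},
  {"tx":-0.1,"ty":-0.9,"tz":-2,"wx":0,"wy":0,"wz":0,"hand":255},
])

```text
t: 21.43
position: [0.5197, -0.0118, 0.1395]
tool_rot: [0.192, 3.135, 0.001]
ft_force: [-0.5, 0.3, 0.2]
gripper_width: 0.0003
```

move_arm([
  {"tx":0,"ty":0,"tz":-1,"wx":0,"wy":0,"wz":0,"hand":255},
  {"tx":0,"ty":0,"tz":-1,"wx":0,"wy":0,"wz":0,"hand":255},
])

```text
t: 21.6
position: [0.5196, -0.0117, 0.1383]
tool_rot: [-0.192, -3.135, -0.0]
ft_force: [-0.7, -0.6, -1.2]
gripper_width: 0.0005
```

move_arm([
  {"tx":0,"ty":0,"tz":-1,"wx":0,"wy":0,"wz":0,"hand":255},
  {"tx":0,"ty":0,"tz":-1,"wx":0,"wy":0,"wz":0,"hand":255},
])

```text
t: 21.77
position: [0.5196, -0.0117, 0.1374]
tool_rot: [-0.192, -3.136, -0.0]
ft_force: [0.0, 0.4, -0.1]
gripper_width: 0.0002
```

move_arm([
  {"tx":0,"ty":0,"tz":-1,"wx":0,"wy":0,"wz":0,"hand":255},
  {"tx":0,"ty":0,"tz":-1,"wx":0,"wy":0,"wz":0,"hand":255},
])

```text
t: 21.93
position: [0.5196, -0.0118, 0.1364]
tool_rot: [-0.192, -3.135, -0.0]
ft_force: [-0.2, 0.2, -0.7]
gripper_width: 0.0003
```

move_arm([
  {"tx":0,"ty":0,"tz":-1,"wx":0,"wy":0,"wz":0,"hand":255},
  {"tx":0,"ty":0,"tz":-1,"wx":0,"wy":0,"wz":0,"hand":255},
])

```text
t: 22.1
position: [0.5196, -0.0118, 0.1354]
tool_rot: [-0.192, -3.136, -0.0]
ft_force: [0.4, 0.6, -0.0]
gripper_width: 0.0005
```

move_arm([
  {"tx":0,"ty":0,"tz":-1,"wx":0,"wy":0,"wz":0,"hand":255},
  {"tx":0,"ty":0,"tz":-1,"wx":0,"wy":0,"wz":0,"hand":255},
])

```text
t: 22.27
position: [0.5196, -0.0118, 0.1344]
tool_rot: [-0.192, -3.135, -0.0]
ft_force: [-0.1, 0.3, 0.6]
gripper_width: 0.0005
```

move_arm([
  {"tx":0,"ty":0,"tz":-1,"wx":0,"wy":0,"wz":0,"hand":255},
  {"tx":0,"ty":0,"tz":-1,"wx":0,"wy":0,"wz":0,"hand":255},
])

```text
t: 22.43
position: [0.5196, -0.0118, 0.1334]
tool_rot: [-0.192, -3.136, -0.0]
ft_force: [0.6, -0.3, 1.3]
gripper_width: 0.0008
```

```bash
python3 -c "
from h import *
st(); shot('side','side22'); 
p=np.load('side22_p.npy')[150:190,262:310,::-1]
cv2.imwrite('pics/d22.png',cv2.resize(p,(720,600),interpolation=cv2.INTER_CUBIC))
"
```

```text
t 22.43 pos [519.6 -11.8 133.4] yawY 82.98 zax [-2.e-04  0.e+00 -1.e+00] F [ 0.6 -0.3  1.3] T [ 0.02 -0.04 -0.02] w 0.8
```

View pics/d22.png

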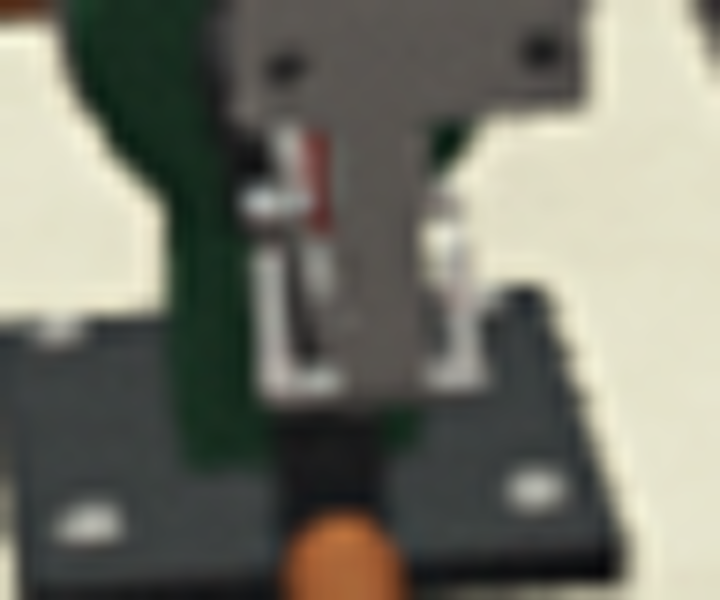

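move_arm([
  {"tx":0,"ty":0,"tz":-1,"wx":0,"wy":0,"wz":0,"hand":255},
  {"tx":0,"ty":0,"tz":-1,"wx":0,"wy":0,"wz":0,"hand":255},
])

```text
t: 22.65
position: [0.5196, -0.0118, 0.1324]
tool_rot: [-0.192, -3.136, 0.0]
ft_force: [0.6, -0.6, 0.4]
gripper_width: 0.0005
```

move_arm([
  {"tx":0,"ty":0,"tz":-1,"wx":0,"wy":0,"wz":0,"hand":255},
  {"tx":0,"ty":0,"tz":-1,"wx":0,"wy":0,"wz":0,"hand":255},
])

```text
t: 22.82
position: [0.5196, -0.0119, 0.1314]
tool_rot: [-0.192, -3.136, 0.0]
ft_force: [-0.7, -0.0, -0.8]
gripper_width: 0.0005
```

move_arm([
  {"tx":0,"ty":0,"tz":-0.7,"wx":0,"wy":0,"wz":0,"hand":255},
  {"tx":0,"ty":0,"tz":-0.7,"wx":0,"wy":0,"wz":0,"hand":255},
])

```text
t: 22.98
position: [0.5197, -0.0119, 0.1309]
tool_rot: [0.192, 3.135, -0.0]
ft_force: [0.3, -0.3, 0.8]
gripper_width: 0.0007
```

```bash
python3 -c "
from h import *
st(); shot('side','side23'); 
np.set_printoptions(linewidth=250)
C=cloud('side',np.load('side23_d.npy'))
print('y');print((C[168:182,277:298,1]*1000).round());print('z');print((C[168:182,277:298,2]*1000).round());print('x');print((C[168:182,277:298,0]*1000).round())
p=np.load('side23_p.npy')[150:190,262:310,::-1]
cv2.imwrite('pics/d23.png',cv2.resize(p,(720,600),interpolation=cv2.INTER_CUBIC))
"
```

```text
t 22.98 pos [519.7 -11.9 130.9] yawY 82.98 zax [ 3.e-04 -1.e-04 -1.e+00] F [ 0.3 -0.3  0.8] T [-0.14  0.   -0.04] w 0.7
y
[[182. 182.  18.  16. 106.  41.  10.  -9. -25. -24. -25. -26. -26. -31. 314.   8.   7. 312. 314. 307. 304.]
 [181. 184.  13.  11. 107.  38.  10.  -8. -27. -25. -31. -28. -28. -28.  nan   5.   3. 259. 257. 264. 260.]
 [180. 185. 184.   6. 104.  41.   8.  -6. -26. -27. -24. -25. -29. -25.  nan   4.   4. 250. 246. 254. 254.]
 [182. 185. 182.   8.  11. 109.   9.  -6. -22. -25. -28. -27. -25. -28. 250.  -1.  -2. 248. 249. 243. 244.]
 [182. 180. 179.   8.   5. 106.   9.  -1. -23. -28. -25. -24. -27. -28. 241.  -3.  -7. 248. 240. 235. 232.]
 [179. 183. 181.   6.   4. 108.  13.   0. -26. -25. -25. -28. -27. -28. 237.  -2.  -5. 228. 227. 224. 229.]
 [181. 182. 180.   0.   1. 106.  13.  -1. -27. -25. -27.  nan -30. -29. 224. 226.  -8. 219. 221. 217. 220.]
 [180. 178. 185.  -4.  -5.  -5.  -5.  -4. -22. -24. -26. -25. -24. -26.  -8.  -9. -16. -10. 215. 213. 212.]
 [183. 185. 181.  -9.  -8.  -6.  -8.  -7. -25. -26. -25. -26. -24. -27.  -9. -11. -10. -13. 205. 203. 204.]
 [185.
[... 2864 characters left out ...]
 519. 523. 525. 533. 536. 537. 542. 602. 606. 609.]
 [525. 530. 533. 497. 500. 504. 507. 510. 509. 512. 516. 519. 522. 525. 532. 535. 539. 541. 600. 603. 607.]
 [526. 529. 533. 497. 500. 503. 507. 510. 511. 514. 517. 521. 524. 527. 582. 587. 590. 594. 596. 601. 606.]
 [525. 528. 531. 538. 525. 527. 530. 534. 537. 542. 545. 565. 570. 576. 580. 585. 587. 592. 596. 599. 602.]
 [524. 528. 532. 536. 522. 529. 530. 534. 538. 541. 545. 565. 568. 574. 578. 583. 585. 590. 593. 597. 600.]
 [525. 529. 532. 537. 523. 527. 530. 534. 537. 541. 544. 566. 568. 573. 576. 580. 583. 588. 592. 595. 597.]
 [524. 528. 532. 534. 524. 527. 531. 534. 537. 541. 544. 563. 568. 570. 575. 578. 582. 587. 589. 592. 595.]]
```

View pics/d23.png

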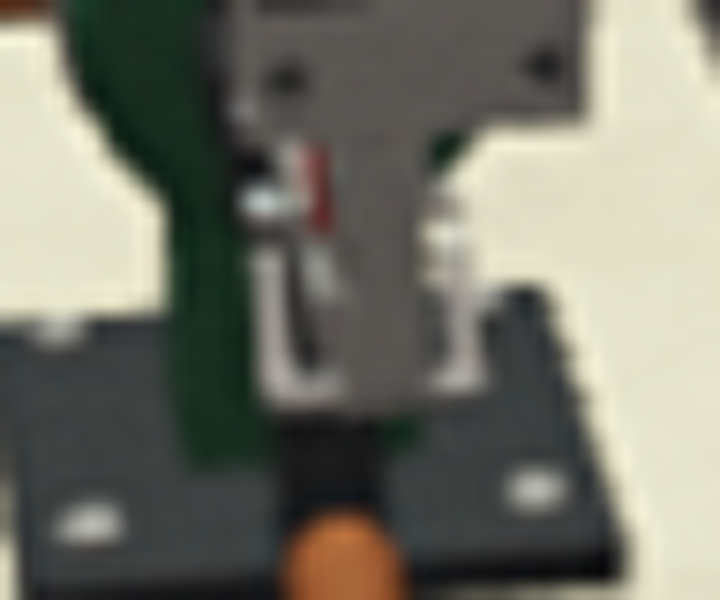

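```bash
python3 -c "
from h import *
for sh in (0,.003,.006):
  o=np.array([.5235,.0206,.151])+sh*np.array([.122,.9925,0])
  print(sh,'hinge ends',[proj('side',o+np.array([0,0,.009])+s*np.array([.9925,-.122,0]))[0].round(1) for s in (-.020,.020)], 'bars',[(t,bar(t,o)[1:].round(3),proj('side',bar(t,o))[0].round(1)[1]) for t in (3.7,3.8,3.9,4.0)])
a=np.load('side6_p.npy');b=np.load('side16_p.npy');c=np.load('side17_p.npy');d=np.load('side23_p.npy')
w=[cv2.resize(i[145:175,265:305,::-1],(400,300),interpolation=cv2.INTER_CUBIC) for i in (a,b,c,d)]
cv2.imwrite('pics/cmp.png',np.vstack([np.hstack(w[:2]),np.hstack(w[2:])]))
"
```

```text
0 hinge ends [array([279.5, 164.1]), array([292. , 163.3])] bars [(3.7, array([-0.014,  0.138]), np.float64(174.7)), (3.8, array([-0.012,  0.135]), np.float64(175.3)), (3.9, array([-0.009,  0.131]), np.float64(175.8)), (4.0, array([-0.006,  0.129]), np.float64(176.2))]
0.003 hinge ends [array([279.4, 163.8]), array([291.8, 162.9])] bars [(3.7, array([-0.011,  0.138]), np.float64(174.3)), (3.8, array([-0.009,  0.135]), np.float64(174.9)), (3.9, array([-0.006,  0.131]), np.float64(175.4)), (4.0, array([-0.003,  0.129]), np.float64(175.8))]
0.006 hinge ends [array([279.3, 163.4]), array([291.7, 162.5])] bars [(3.7, array([-0.008,  0.138]), np.float64(173.9)), (3.8, array([-0.006,  0.135]), np.float64(174.5)), (3.9, array([-0.003,  0.131]), np.float64(175.0)), (4.0, array([-0.   ,  0.129]), np.float64(175.4))]
```

View pics/cmp.png

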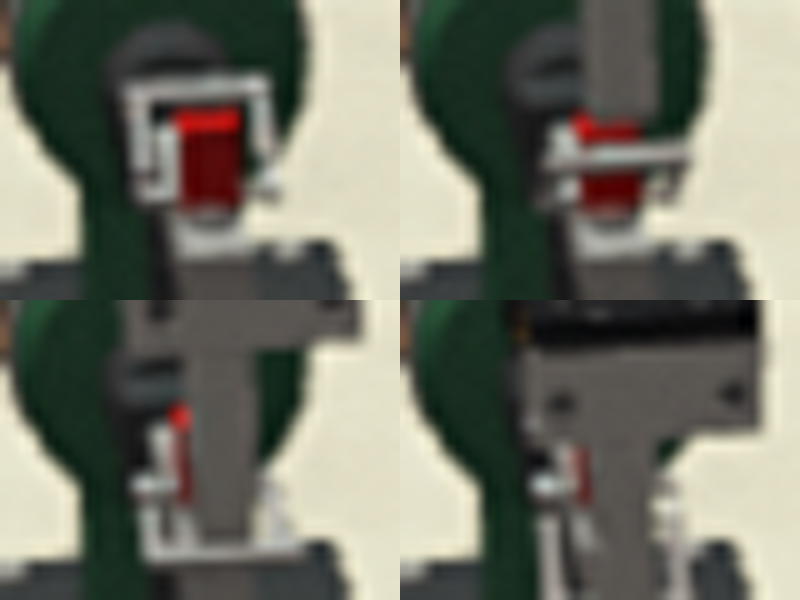

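The depth image shows the fingertips taper (about 6 mm half-thickness at the tip, 12.5 mm higher up). In this orientation the tip wedges outside the bar, and the hinge looks 3-5 mm further in, so the shaft probably slid during the 9.8 N wedging. I'll turn the hand 90°, so its 16 mm side faces the shaft end and it can come right over the bar.

move_arm([
  {"tx":0,"ty":0,"tz":10,"wx":0,"wy":0,"wz":0,"hand":255},
  {"tx":-0.2,"ty":-2,"tz":35,"wx":0,"wy":0,"wz":0,"hand":255},
  {"tx":-0.5,"ty":-4,"tz":65,"wx":0,"wy":0,"wz":0,"hand":255},
  {"tx":-0.5,"ty":-4,"tz":72,"wx":0,"wy":0,"wz":-7,"hand":255},
  {"tx":-0.5,"ty":-4,"tz":72,"wx":0,"wy":0,"wz":-14,"hand":255},
  {"tx":-0.5,"ty":-4,"tz":72,"wx":0,"wy":0,"wz":-21,"hand":255},
  {"tx":-0.5,"ty":-4,"tz":72,"wx":0,"wy":0,"wz":-28,"hand":255},
  {"tx":-0.5,"ty":-4,"tz":72,"wx":0,"wy":0,"wz":-35,"hand":255},
  {"tx":-0.5,"ty":-4,"tz":72,"wx":0,"wy":0,"wz":-42,"hand":255},
  {"tx":-0.5,"ty":-4,"tz":72,"wx":0,"wy":0,"wz":-49,"hand":255},
])

```text
t: 23.87
position: [0.5191, -0.0158, 0.2036]
tool_rot: [1.483, 2.769, 0.0]
ft_force: [0.9, -1.0, 1.0]
gripper_width: 0.0006
```

move_arm([
  {"tx":0,"ty":0,"tz":0,"wx":0,"wy":0,"wz":-7,"hand":255},
  {"tx":0,"ty":0,"tz":0,"wx":0,"wy":0,"wz":-14,"hand":255},
  {"tx":0,"ty":0,"tz":0,"wx":0,"wy":0,"wz":-21,"hand":255},
  {"tx":0,"ty":0,"tz":0,"wx":0,"wy":0,"wz":-28,"hand":255},
  {"tx":0,"ty":0,"tz":0,"wx":0,"wy":0,"wz":-35,"hand":255},
  {"tx":0,"ty":0,"tz":0,"wx":0,"wy":0,"wz":-41,"hand":255},
  {"tx":0,"ty":0,"tz":0,"wx":0,"wy":0,"wz":-41,"hand":255},
])

```text
t: 24.45
position: [0.5191, -0.0158, 0.2035]
tool_rot: [2.358, 2.075, 0.0]
ft_force: [0.1, -0.5, -0.1]
gripper_width: 0.0005
```

```bash
python3 -c "
from h import *
st(); shot('side','side24'); shot('top','top24')
np.set_printoptions(linewidth=250)
C=cloud('side',np.load('side24_d.npy'))
print('y');print((C[168:182,277:298,1]*1000).round());print('z');print((C[168:182,277:298,2]*1000).round())
p=np.load('side24_p.npy')[150:190,262:310,::-1]
cv2.imwrite('pics/d24.png',cv2.resize(p,(720,600),interpolation=cv2.INTER_CUBIC))
p=np.load('top24_p.npy')[190:260,220:304,::-1]
cv2.imwrite('pics/d24t.png',cv2.convertScaleAbs(cv2.resize(p,(720,600),interpolation=cv2.INTER_CUBIC),alpha=1.5))
"
```

```text
t 24.45 pos [519.1 -15.8 203.5] yawY -7.3 zax [ 4.e-04  0.e+00 -1.e+00] F [ 0.1 -0.5 -0.1] T [-0.12  0.06  0.03] w 0.5
y
[[181. 181.  15.  15. 106.  40.  14.  13.  14.   8.  10.  11.   4. 319. 317.  12.   7. 312. 310. 305. 306.]
 [185. 185.  13.  11. 108.  42.   7.   6.   4.   1.   3.   5.   2.  -1. 265.   5.   6. 259. 252. 268. 262.]
 [175. 182. 183.   9. 104.  43.   5.   1.   1.  -5.  -3.  -4.  -4.   1. 262.   6.   0. 252. 244. 259. 258.]
 [181. 184. 184.   6.   7. 108.  11.  -1.  -1.  -4.  -3.  -2.  -2.  -2. 252.   2.   2. 245. 243. 245. 247.]
 [181. 181. 179.   5.   1. 106.   8.   1.   3.  -2.  -7.  -3.   3.  -1. 237.  -1.  -3. 240. 240. 240. 239.]
 [184. 181. 183.  -1.   2. 106.  15.   2.  -5.   1.   2.  nan  -1.  -1. 233. 235.  -7. 231. 231. 233. 226.]
 [183. 183. 182.   3.  -0. 108.   7.   2.   1.   1.  -1.  -2.  -4.  -3. 228. 223.  -4.  -9. 223. 218. 219.]
 [179. 183. 184.  -4.  -4.  -6.   0.  -5.  -9.  -7.  -7.  -7.  -6.  -7.  -5.  -5. -10. -15. 211. 213. 209.]
 [187. 177. 182.  -4. -13. -11. -11.  -8.  -9.  -9. -11.  -9. -11. -12. -12. -14. -15. -14. 205. 201. 200.]
 [179. 
[... 1348 characters left out ...]
 133. 132. 132. 131. 130. 132. 134.  17.  16.  17.]
 [ 35.  40.  37. 132. 136. 134. 134. 132. 132. 131. 132. 130. 131. 131. 130. 131. 131. 130.  16.  18.  17.]
 [ 35.  36.  32. 131. 129. 128. 127. 127. 126. 128. 128.  29.  27.  16.  17.  16.  19.  16.  16.  13.  15.]
 [ 30.  28.  29.  32.  68.  68.  66.  66.  64.  65.  65.  25.  26.  17.  16.  15.  15.  15.  16.  15.  15.]
 [ 25.  24.  24.  26.  63.  63.  63.  61.  65.  63.  61.  21.  22.  17.  17.  19.  17.  17.  19.  16.  16.]
 [ 21.  20.  20.  20.  60.  60.  59.  58.  58.  60.  60.  18.  18.  14.  15.  18.  19.  16.  16.  19.  18.]
 [ 14.  19.  18.  17.  56.  57.  nan  53.  55.  54.  53.  15.  17.  14.  17.  16.  16.  17.  16.  16.  15.]]
```

View pics/d24.png

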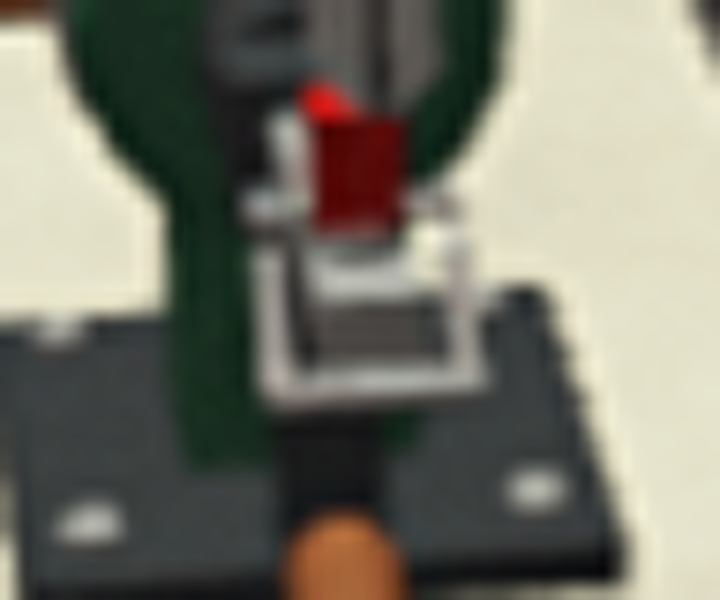

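View pics/d24t.png

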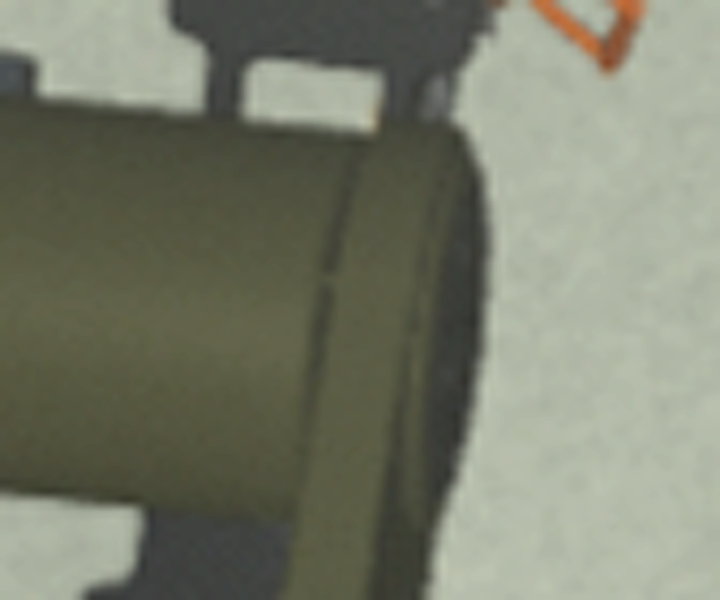

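The loop hangs against the shaft's lower end edge (bar at crop row 378, about 3.85 rad), with the pin upright and seated. Going down at the end face, then feeling for it again.

move_arm([
  {"tx":0,"ty":0,"tz":-20,"wx":0,"wy":0,"wz":0,"hand":255},
  {"tx":0,"ty":0,"tz":-40,"wx":0,"wy":0,"wz":0,"hand":255},
  {"tx":0,"ty":0,"tz":-53,"wx":0,"wy":0,"wz":0,"hand":255},
  {"tx":0,"ty":0,"tz":-61,"wx":0,"wy":0,"wz":0,"hand":255},
  {"tx":0,"ty":0,"tz":-61,"wx":0,"wy":0,"wz":0,"hand":255},
  {"tx":0.1,"ty":1,"tz":-61,"wx":0,"wy":0,"wz":0,"hand":255},
  {"tx":0.2,"ty":2,"tz":-61,"wx":0,"wy":0,"wz":0,"hand":255},
  {"tx":0.2,"ty":2,"tz":-61,"wx":0,"wy":0,"wz":0,"hand":255},
])

```text
t: 25.22
position: [0.5198, -0.0137, 0.1428]
tool_rot: [2.352, 2.081, 0.002]
ft_force: [-0.6, -0.1, -0.4]
gripper_width: 0.0003
```

move_arm([
  {"tx":0.1,"ty":0.7,"tz":0,"wx":0,"wy":0,"wz":0,"hand":255},
  {"tx":0.1,"ty":0.7,"tz":0,"wx":0,"wy":0,"wz":0,"hand":255},
])

```text
t: 25.38
position: [0.5196, -0.013, 0.1423]
tool_rot: [2.352, 2.081, 0.001]
ft_force: [0.3, 0.1, -0.6]
gripper_width: 0.0002
```

move_arm([
  {"tx":0.1,"ty":0.7,"tz":0,"wx":0,"wy":0,"wz":0,"hand":255},
  {"tx":0.1,"ty":0.7,"tz":0,"wx":0,"wy":0,"wz":0,"hand":255},
])

```text
t: 25.55
position: [0.5196, -0.0124, 0.142]
tool_rot: [2.353, 2.081, 0.0]
ft_force: [-1.0, 0.1, -0.5]
gripper_width: 0.0002
```

move_arm([
  {"tx":0.1,"ty":0.7,"tz":0,"wx":0,"wy":0,"wz":0,"hand":255},
  {"tx":0.1,"ty":0.7,"tz":0,"wx":0,"wy":0,"wz":0,"hand":255},
])

```text
t: 25.72
position: [0.5196, -0.0117, 0.1419]
tool_rot: [-2.353, -2.081, -0.0]
ft_force: [-0.2, 0.4, -0.8]
gripper_width: 0.0005
```

move_arm([
  {"tx":0.1,"ty":0.7,"tz":0,"wx":0,"wy":0,"wz":0,"hand":255},
  {"tx":0.1,"ty":0.7,"tz":0,"wx":0,"wy":0,"wz":0,"hand":255},
])

```text
t: 25.88
position: [0.5197, -0.011, 0.1418]
tool_rot: [-2.353, -2.081, 0.0]
ft_force: [-0.4, 0.1, -0.4]
gripper_width: 0.0003
```

move_arm([
  {"tx":0.1,"ty":0.7,"tz":0,"wx":0,"wy":0,"wz":0,"hand":255},
  {"tx":0.1,"ty":0.7,"tz":0,"wx":0,"wy":0,"wz":0,"hand":255},
])

```text
t: 26.05
position: [0.5198, -0.0103, 0.1419]
tool_rot: [-2.353, -2.081, -0.0]
ft_force: [0.4, 0.1, 0.3]
gripper_width: 0.0006
```

move_arm([
  {"tx":0.1,"ty":0.7,"tz":0,"wx":0,"wy":0,"wz":0,"hand":255},
  {"tx":0.1,"ty":0.7,"tz":0,"wx":0,"wy":0,"wz":0,"hand":255},
])

```text
t: 26.22
position: [0.5199, -0.0096, 0.1418]
tool_rot: [-2.353, -2.081, -0.0]
ft_force: [-1.0, -0.5, -0.3]
gripper_width: 0.0007
```

move_arm([
  {"tx":0.1,"ty":0.6,"tz":0,"wx":0,"wy":0,"wz":0,"hand":255},
  {"tx":0.1,"ty":0.6,"tz":0,"wx":0,"wy":0,"wz":0,"hand":255},
])

```text
t: 26.38
position: [0.52, -0.009, 0.1418]
tool_rot: [-2.353, -2.081, 0.0]
ft_force: [1.1, 0.3, -0.0]
gripper_width: 0.0002
```

move_arm([
  {"tx":0.1,"ty":0.6,"tz":0,"wx":0,"wy":0,"wz":0,"hand":255},
  {"tx":0.1,"ty":0.6,"tz":0,"wx":0,"wy":0,"wz":0,"hand":255},
])

```text
t: 26.55
position: [0.5201, -0.0089, 0.1419]
tool_rot: [2.353, 2.081, -0.001]
ft_force: [-1.3, -5.2, -0.1]
gripper_width: 0.0009
```

Shaft end found at y about -1.0 (5 N). Backing off and pressing down.

move_arm([
  {"tx":-0.2,"ty":-1.2,"tz":0,"wx":0,"wy":0,"wz":0,"hand":255},
  {"tx":-0.2,"ty":-1.2,"tz":-2,"wx":0,"wy":0,"wz":0,"hand":255},
  {"tx":-0.2,"ty":-1.2,"tz":-3,"wx":0,"wy":0,"wz":0,"hand":255},
])

```text
t: 26.8
position: [0.5199, -0.0095, 0.1386]
tool_rot: [-2.353, -2.081, -0.0]
ft_force: [0.0, -0.6, 0.4]
gripper_width: 0.0006
```

move_arm([
  {"tx":0,"ty":0,"tz":-1,"wx":0,"wy":0,"wz":0,"hand":255},
  {"tx":0,"ty":0,"tz":-2,"wx":0,"wy":0,"wz":0,"hand":255},
])

```text
t: 26.97
position: [0.5199, -0.0095, 0.1367]
tool_rot: [-2.353, -2.081, 0.0]
ft_force: [1.4, 0.4, 0.9]
gripper_width: 0.0006
```

move_arm([
  {"tx":0,"ty":0,"tz":-1,"wx":0,"wy":0,"wz":0,"hand":255},
  {"tx":0,"ty":0,"tz":-1,"wx":0,"wy":0,"wz":0,"hand":255},
])

```text
t: 27.13
position: [0.5198, -0.0096, 0.1356]
tool_rot: [-2.353, -2.081, 0.0]
ft_force: [-0.2, -0.7, -0.2]
gripper_width: 0.0006
```

move_arm([
  {"tx":0,"ty":0,"tz":-1,"wx":0,"wy":0,"wz":0,"hand":255},
  {"tx":0,"ty":0,"tz":-1,"wx":0,"wy":0,"wz":0,"hand":255},
])

```text
t: 27.3
position: [0.52, -0.0096, 0.1349]
tool_rot: [2.353, 2.081, 0.0]
ft_force: [0.2, -0.3, 0.3]
gripper_width: 0.0002
```

move_arm([
  {"tx":0,"ty":0,"tz":-1,"wx":0,"wy":0,"wz":0,"hand":255},
  {"tx":0,"ty":0,"tz":-1,"wx":0,"wy":0,"wz":0,"hand":255},
])

```text
t: 27.47
position: [0.5201, -0.0097, 0.134]
tool_rot: [2.353, 2.081, 0.0]
ft_force: [0.4, -0.2, 2.0]
gripper_width: 0.0002
```

move_arm([
  {"tx":0,"ty":0,"tz":-1,"wx":0,"wy":0,"wz":0,"hand":255},
  {"tx":0,"ty":0,"tz":-1,"wx":0,"wy":0,"wz":0,"hand":255},
])

```text
t: 27.63
position: [0.5201, -0.0097, 0.133]
tool_rot: [2.353, 2.081, 0.0]
ft_force: [-0.8, -0.5, 3.4]
gripper_width: 0.0003
```

move_arm([
  {"tx":0,"ty":0,"tz":-0.7,"wx":0,"wy":0,"wz":0,"hand":255},
  {"tx":0,"ty":0,"tz":-0.7,"wx":0,"wy":0,"wz":0,"hand":255},
])

```text
t: 27.8
position: [0.52, -0.0096, 0.1321]
tool_rot: [2.353, 2.081, 0.0]
ft_force: [0.5, -0.5, 3.8]
gripper_width: 0.0005
```

move_arm([
  {"tx":0,"ty":0,"tz":-0.7,"wx":0,"wy":0,"wz":0,"hand":255},
  {"tx":0,"ty":0,"tz":-0.7,"wx":0,"wy":0,"wz":0,"hand":255},
])

```text
t: 27.97
position: [0.5199, -0.0095, 0.1313]
tool_rot: [-2.353, -2.081, -0.0]
ft_force: [1.0, 1.1, 3.3]
gripper_width: 0.0003
```

move_arm([
  {"tx":0,"ty":0,"tz":-0.8,"wx":0,"wy":0,"wz":0,"hand":255},
  {"tx":0,"ty":0,"tz":-0.8,"wx":0,"wy":0,"wz":0,"hand":255},
])

```text
t: 28.13
position: [0.5199, -0.0095, 0.1305]
tool_rot: [-2.353, -2.081, -0.0]
ft_force: [0.1, 1.1, 3.0]
gripper_width: 0.0009
```

move_arm([
  {"tx":0,"ty":0,"tz":-0.8,"wx":0,"wy":0,"wz":0,"hand":255},
  {"tx":0,"ty":0,"tz":-0.8,"wx":0,"wy":0,"wz":0,"hand":255},
])

```text
t: 28.3
position: [0.5198, -0.0096, 0.1296]
tool_rot: [-2.353, -2.081, 0.0]
ft_force: [0.2, 0.9, 2.5]
gripper_width: 0.0007
```

move_arm([
  {"tx":0,"ty":0,"tz":-0.8,"wx":0,"wy":0,"wz":0,"hand":255},
  {"tx":0,"ty":0,"tz":-0.8,"wx":0,"wy":0,"wz":0,"hand":255},
])

```text
t: 28.47
position: [0.5196, -0.0097, 0.1286]
tool_rot: [-2.353, -2.081, 0.001]
ft_force: [-0.2, -0.6, 0.4]
gripper_width: 0.0004
```

```bash
python3 -c "
from h import *
st(); shot('side','side25')
p=np.load('side25_p.npy')[150:190,262:310,::-1]
cv2.imwrite('pics/d25.png',cv2.resize(p,(720,600),interpolation=cv2.INTER_CUBIC))
"
```

```text
t 28.47 pos [519.6  -9.7 128.6] yawY -7.02 zax [-9.e-04 -1.e-04 -1.e+00] F [-0.2 -0.6  0.4] T [-0.1   0.11 -0.  ] w 0.4
```

View pics/d25.png

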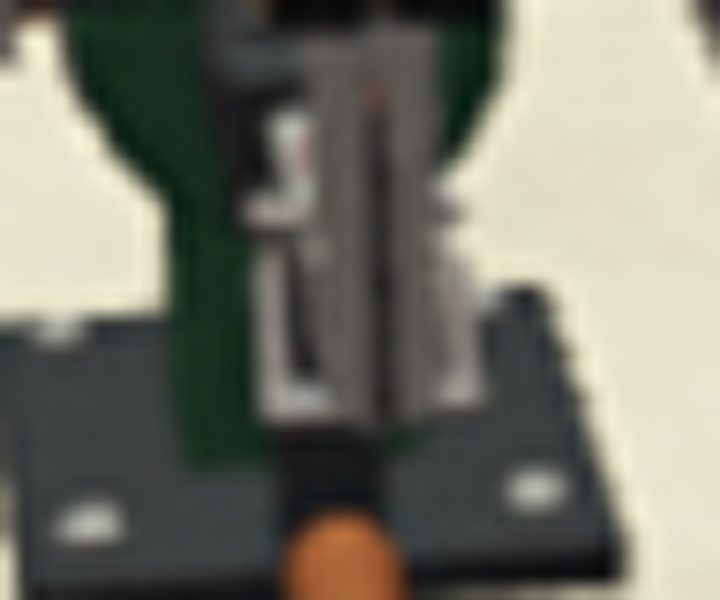

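move_arm([
  {"tx":0,"ty":0,"tz":-1,"wx":0,"wy":0,"wz":0,"hand":255},
  {"tx":0,"ty":0,"tz":-2,"wx":0,"wy":0,"wz":0,"hand":255},
])

```text
t: 28.68
position: [0.5199, -0.0097, 0.1269]
tool_rot: [-2.353, -2.081, 0.0]
ft_force: [0.3, -0.6, -0.2]
gripper_width: 0.0005
```

```bash
python3 -c "
from h import *
st(); shot('side','side26')
np.set_printoptions(linewidth=250)
C=cloud('side',np.load('side26_d.npy'))
print('y');print((C[170:184,277:298,1]*1000).round());print('z');print((C[170:184,277:298,2]*1000).round())
for sh in (0.0035,):
  o=np.array([.5235,.0206,.151])+sh*np.array([.122,.9925,0])
  for t in (3.9,4.03,4.1,4.2,4.3,4.4,4.5): print(t,(bar(t,o)*1000).round(),proj('side',bar(t,o))[0].round(1))
p=np.load('side26_p.npy')[150:190,262:310,::-1]
cv2.imwrite('pics/d26.png',cv2.resize(p,(720,600),interpolation=cv2.INTER_CUBIC))
"
```

```text
t 28.68 pos [519.9  -9.7 126.9] yawY -7.02 zax [-2.e-04 -1.e-04 -1.e+00] F [ 0.3 -0.6 -0.2] T [-0.08  0.09  0.03] w 0.5
y
[[180. 182. 184.  10. 104.  43.  -1. -20. -24. -17. -25. -19. -22. -24. -23.   8.   8. 243. 250. 261. 249.]
 [179. 182. 183.  14.  14. 104.   7. -23. -24. -21. -21. -24. -21. -24. -24.   5.   7. 245. 243. 249. 241.]
 [182. 184. 182.  11.  10. 105.  11. -23. -23. -21. -18. -23. -23. -20. -24.   4.   0. 235. 242. 234. 237.]
 [185. 177. 188.  10.  10. 103.  10. -19. -22. -20. -24. -23. -22. -26. -24.   5.   2. 231. 229. 230. 230.]
 [183. 182. 179.  10.   9. 106.  13. -17. -22. -23. -24. -16. -21. -22. -23.  -3.  -3. 224. 217. 220. 224.]
 [185. 182. 181.   8.   7. 102. 109. -21. -18. -21. -22. -20. -20. -25. -21. 215.   0. 212. 210. 213. 210.]
 [183. 188. 182.   2.  nan   3.  -0. -23. -23. -19. -23. -22. -23. -23. -23.  -3.  -7.  -7. 203. 205. 202.]
 [182. 180. 181.  -3.   0.  -1.  -1.   2. -20. -19. -23. -18. -22. -22.  -4.  -4.  -2.  -7. 193. 194. 189.]
 [178. 187. 181.  -2.  -1.  -1.  -5.  -2.   0.  nan -22. -20. -24. 197. 190. 195. 190. 188. 188. 194. 191.]
 [181.
[... 1595 characters left out ...]
  20.  17.  16.  18.]
 [ 23.  22.  24.  20.  58.  58.  57.  59.  57.  58.  58.  18.  16.  18.  16.  14.  18.  15.  17.  21.  16.]
 [ 18.  15.  17.  15.  55.  54.  54.  55.  55.  54.  51.  16.  18.  16.  15.  18.  16.  16.  17.  17.  16.]
 [ 18.  17.  17.  19.  53.  50.  50.  50.  47.  48.  52.  20.  19.  16.  16.  16.  16.  16.  17.  17.  21.]
 [ 15.  16.  17.  15.  47.  49.  46.  47.  48.  43.  46.  17.  15.  16.  18.  17.  17.  16.  15.  15.  22.]]
3.9 [520.  -6. 131.] [287.  175.4]
4.03 [521.  -2. 128.] [286.9 175.8]
4.1 [521.   0. 126.] [286.8 176. ]
4.2 [521.   4. 124.] [286.7 176.1]
4.3 [522.   8. 122.] [286.6 176.1]
4.4 [522.  11. 121.] [286.5 176. ]
4.5 [523.  15. 119.] [286.3 175.8]
```

View pics/d26.png

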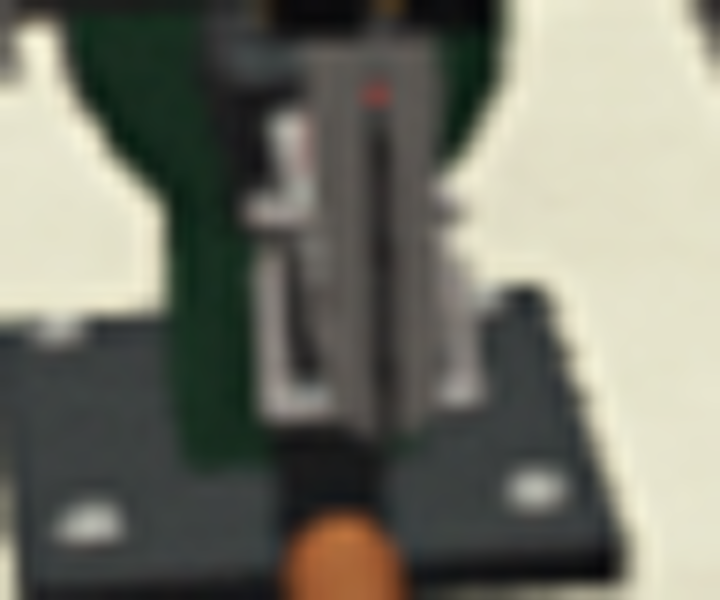

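move_arm([
  {"tx":-0.1,"ty":-1,"tz":10,"wx":0,"wy":0,"wz":0,"hand":255},
  {"tx":-0.3,"ty":-3,"tz":40,"wx":0,"wy":0,"wz":0,"hand":255},
  {"tx":-0.5,"ty":-4,"tz":75,"wx":0,"wy":0,"wz":0,"hand":255},
  {"tx":-0.5,"ty":-4,"tz":80,"wx":0,"wy":0,"wz":0,"hand":255},
])

```text
t: 29.07
position: [0.5211, -0.014, 0.2133]
tool_rot: [2.349, 2.077, 0.008]
ft_force: [0.4, -0.8, 1.0]
gripper_width: 0.0004
```

```bash
python3 -c "
from h import *
st(); shot('side','side27')
np.set_printoptions(linewidth=250)
C=cloud('side',np.load('side27_d.npy'))
print('y');print((C[168:182,277:298,1]*1000).round());print('z');print((C[168:182,277:298,2]*1000).round())
print(np.load('side27_p.npy')[165:182,277:298].astype(int).sum(2))
p=np.load('side27_p.npy')[150:190,262:310,::-1]
cv2.imwrite('pics/d27.png',cv2.resize(p,(720,600),interpolation=cv2.INTER_CUBIC))
"
```

```text
t 29.07 pos [521.1 -14.  213.3] yawY -7.02 zax [ 7.7e-03 -8.0e-04 -1.0e+00] F [ 0.4 -0.8  1. ] T [-0.06  0.02  0.03] w 0.4
y
[[183. 181.  16.  16. 109.  42.  18.  12.  12.  10.   8.   9.   8. 317. 311.  11.  10. 308. 309. 308. 305.]
 [183. 185.  15.  16. 106.  37.   6.   1.   1.   2.   5.   1.   3.  -4. 268.   7.   7. 260. 260. 264. 262.]
 [182. 180. 183.  11. 100.  44.   8.  -0.   1.  -3.  -4.  -6.  -4.  -1. 261.   7.   9. 250. 248. 255. 248.]
 [179. 184. 181.  13.  12. 103.   9.  -1.   0.  -4.  -1.  -2.  -1.  -3. 249.   2.   4. 247. 248. 245. 246.]
 [179. 183. 182.   9.  12. 107.  11.  -2.   0.   1.  -1.  -4.  -4.  -4. 244.   4.   0. 248. 237. 238. 238.]
 [185. 183. 180.   9.   5. 104.   5.   3.   1.  -3.  -0.  -3.  -4.  -1. 237.  -0.   0. 234. 226. 232. 223.]
 [181. 182. 181.  10.   5. 106.  11.  -5.   1.   0.  -4.  -3.  -5.  -2. 226.   6.   0. 223. 221. 216. 218.]
 [181. 186. 180.   6.   6. 105. 106.  -1.   2.  -0.  -2.  -3.  -3.  -2. 217. 212.   2. 215. 216. 212. 209.]
 [174. 184. 179.  -0.   2.   4.   3.   2.   3.   1.  -3.  -2.  -0.  -3.  -2.  -7.  -6.  -4. 205. 203. 201.]
 [1
[... 2832 characters left out ...]
79]
 [ 92 107 297 380 212 110 174 214 219 217 225 222 214 210 247 365 355 195 178 184 184]
 [ 91 111 298 419 303 230 285 287 291 309 325 325 338 363 387 435 392 241 183 188 186]
 [ 85 109 305 449 411 392 422 401 393 415 437 429 448 467 460 438 369 243 186 188 184]
 [ 93 104 249 380 380 361 352 328 302 284 270 250 234 236 230 217 210 187 183 185 191]
 [ 97  88 120 153 155 138 139 131 121 114 109 107 107 147 174 176 182 187 191 186 187]
 [ 94  89  88  78  73  65  71  72  69  67  70  91 118 161 185 189 188 188 185 185 182]
 [108 114 102  87  77  71  77  79  78  70  92 137 163 179 182 187 181 181 179 184 188]
 [153 162 147 112  82  81  79  76  72  76 121 173 188 185 188 185 186 180 202 289 352]]
```

View pics/d27.png

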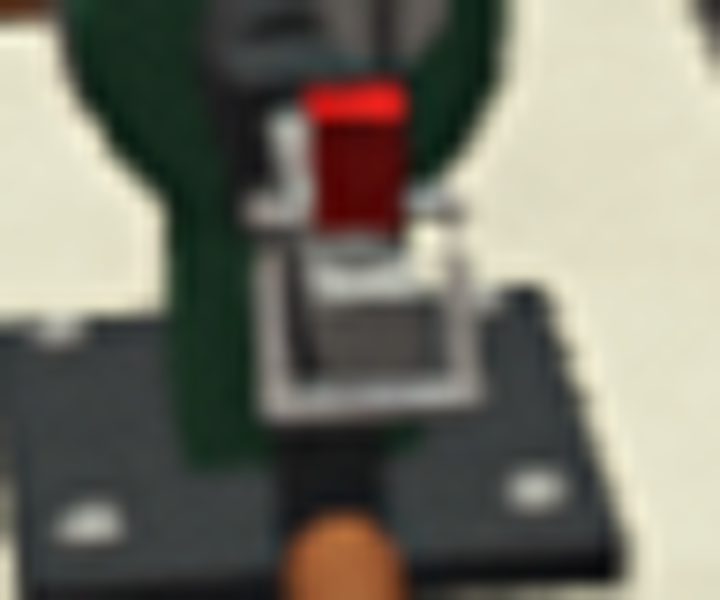

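The force rose to 3.8 N and dropped to zero as the bar went under. Depth now puts the bar at y about +1..2, z about 124, which is below the shaft's underside (129) and inside its end (y -1), at about 4.14 rad. That is the near edge of the rest range, so I'll tilt the hand 30° and nudge the bar further in to be sure.

move_arm([
  {"tx":-1,"ty":-8,"tz":0,"wx":6.9,"wy":-0.9,"wz":0,"hand":255},
  {"tx":-2,"ty":-16,"tz":0,"wx":13.9,"wy":-1.7,"wz":0,"hand":255},
  {"tx":-3,"ty":-24,"tz":0,"wx":20.8,"wy":-2.6,"wz":0,"hand":255},
  {"tx":-3.7,"ty":-30,"tz":0,"wx":27,"wy":-3.3,"wz":0,"hand":255},
  {"tx":-3.7,"ty":-30,"tz":0,"wx":29.8,"wy":-3.7,"wz":0,"hand":255},
  {"tx":-3.7,"ty":-30,"tz":0,"wx":29.8,"wy":-3.7,"wz":0,"hand":255},
  {"tx":-3.7,"ty":-30,"tz":0,"wx":29.8,"wy":-3.7,"wz":0,"hand":255},
])

```text
t: 29.7
position: [0.5155, -0.0441, 0.2064]
tool_rot: [-2.056, -1.816, -0.549]
ft_force: [0.4, 0.0, -0.2]
gripper_width: 0.0003
```

```bash
python3 -c "
from h import *
st()"
```

```text
t 29.7 pos [515.5 -44.1 206.4] yawY -7.09 zax [ 0.0609  0.4954 -0.8665] F [ 0.4  0.  -0.2] T [-0.28  0.14 -0.01] w 0.3
```

move_arm([
  {"tx":0,"ty":0,"tz":-30,"wx":0,"wy":0,"wz":0,"hand":255},
  {"tx":0,"ty":0,"tz":-60,"wx":0,"wy":0,"wz":0,"hand":255},
  {"tx":0,"ty":0,"tz":-82,"wx":0,"wy":0,"wz":0,"hand":255},
  {"tx":0,"ty":0,"tz":-90,"wx":0,"wy":0,"wz":0,"hand":255},
  {"tx":1,"ty":8,"tz":-90,"wx":0,"wy":0,"wz":0,"hand":255},
  {"tx":2,"ty":16,"tz":-90,"wx":0,"wy":0,"wz":0,"hand":255},
  {"tx":3,"ty":24,"tz":-90,"wx":0,"wy":0,"wz":0,"hand":255},
  {"tx":3.6,"ty":29,"tz":-90,"wx":0,"wy":0,"wz":0,"hand":255},
  {"tx":3.6,"ty":29,"tz":-90,"wx":0,"wy":0,"wz":0,"hand":255},
])

```text
t: 30.45
position: [0.5197, -0.0134, 0.1181]
tool_rot: [-2.053, -1.819, -0.552]
ft_force: [-0.1, -0.1, -0.0]
gripper_width: 0.0004
```

```bash
python3 -c "
from h import *
st(); shot('side','side28')
p=np.load('side28_p.npy')[120:190,250:334,::-1]
cv2.imwrite('pics/d28.png',cv2.resize(p,(720,600),interpolation=cv2.INTER_CUBIC))
"
```

```text
t 30.45 pos [519.7 -13.4 118.1] yawY -6.94 zax [ 0.0624  0.4962 -0.866 ] F [-0.1 -0.1 -0. ] T [-0.26  0.09 -0.  ] w 0.4
```

View pics/d28.png

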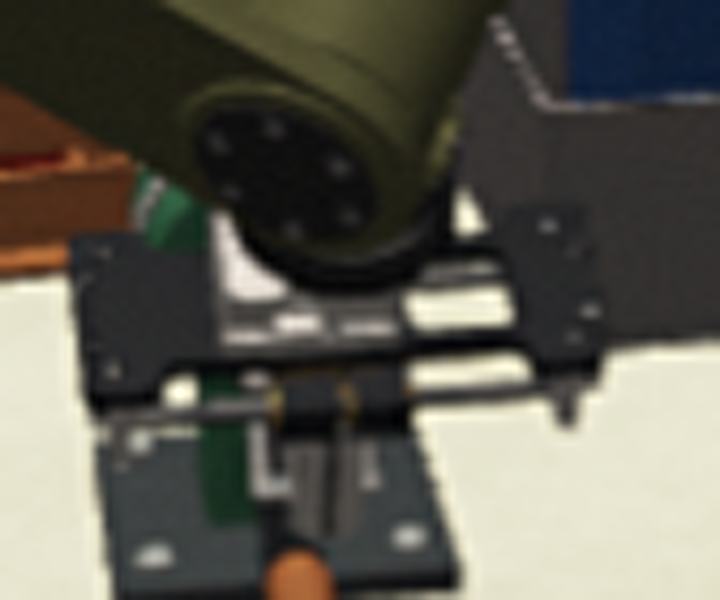

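move_arm([
  {"tx":0.1,"ty":1,"tz":-1,"wx":0,"wy":0,"wz":0,"hand":255},
  {"tx":0.2,"ty":2,"tz":-1,"wx":0,"wy":0,"wz":0,"hand":255},
  {"tx":0.2,"ty":2,"tz":-1,"wx":0,"wy":0,"wz":0,"hand":255},
])

```text
t: 30.75
position: [0.5195, -0.0127, 0.1161]
tool_rot: [-2.054, -1.816, -0.551]
ft_force: [0.1, 0.2, 0.3]
gripper_width: 0.0004
```

move_arm([
  {"tx":0.1,"ty":1,"tz":0,"wx":0,"wy":0,"wz":0,"hand":255},
  {"tx":0.1,"ty":1,"tz":0,"wx":0,"wy":0,"wz":0,"hand":255},
])

```text
t: 30.92
position: [0.5197, -0.0117, 0.1161]
tool_rot: [-2.054, -1.816, -0.551]
ft_force: [0.3, 0.4, -0.3]
gripper_width: 0.0004
```

move_arm([
  {"tx":0.1,"ty":1,"tz":0,"wx":0,"wy":0,"wz":0,"hand":255},
  {"tx":0.1,"ty":1,"tz":0,"wx":0,"wy":0,"wz":0,"hand":255},
])

```text
t: 31.08
position: [0.5197, -0.0106, 0.116]
tool_rot: [-2.054, -1.817, -0.551]
ft_force: [-0.8, -0.4, 0.4]
gripper_width: 0.0007
```

move_arm([
  {"tx":0.1,"ty":0.7,"tz":0,"wx":0,"wy":0,"wz":0,"hand":255},
  {"tx":0.1,"ty":0.7,"tz":0,"wx":0,"wy":0,"wz":0,"hand":255},
])

```text
t: 31.25
position: [0.5198, -0.0099, 0.1161]
tool_rot: [-2.054, -1.817, -0.551]
ft_force: [-0.5, -0.8, 0.3]
gripper_width: 0.0006
```

move_arm([
  {"tx":0.1,"ty":0.7,"tz":0,"wx":0,"wy":0,"wz":0,"hand":255},
  {"tx":0.1,"ty":0.7,"tz":0,"wx":0,"wy":0,"wz":0,"hand":255},
])

```text
t: 31.42
position: [0.5199, -0.0091, 0.1161]
tool_rot: [-2.054, -1.817, -0.551]
ft_force: [-0.0, 0.6, -0.2]
gripper_width: 0.0003
```

move_arm([
  {"tx":0.1,"ty":0.8,"tz":0,"wx":0,"wy":0,"wz":0,"hand":255},
  {"tx":0.1,"ty":0.8,"tz":0,"wx":0,"wy":0,"wz":0,"hand":255},
])

```text
t: 31.58
position: [0.52, -0.0083, 0.116]
tool_rot: [-2.054, -1.817, -0.551]
ft_force: [-0.2, 0.1, 0.2]
gripper_width: 0.0004
```

move_arm([
  {"tx":0.1,"ty":0.8,"tz":0,"wx":0,"wy":0,"wz":0,"hand":255},
  {"tx":0.1,"ty":0.8,"tz":0,"wx":0,"wy":0,"wz":0,"hand":255},
])

```text
t: 31.75
position: [0.5201, -0.0076, 0.116]
tool_rot: [-2.054, -1.817, -0.551]
ft_force: [-0.3, 0.4, -0.3]
gripper_width: 0.0004
```

move_arm([
  {"tx":0.1,"ty":0.8,"tz":0,"wx":0,"wy":0,"wz":0,"hand":255},
  {"tx":0.1,"ty":0.8,"tz":0,"wx":0,"wy":0,"wz":0,"hand":255},
])

```text
t: 31.92
position: [0.5202, -0.0068, 0.116]
tool_rot: [-2.054, -1.817, -0.551]
ft_force: [-0.3, 0.5, -1.1]
gripper_width: 0.0008
```

move_arm([
  {"tx":0.1,"ty":0.8,"tz":0,"wx":0,"wy":0,"wz":0,"hand":255},
  {"tx":0.1,"ty":0.8,"tz":0,"wx":0,"wy":0,"wz":0,"hand":255},
])

```text
t: 32.08
position: [0.5203, -0.0059, 0.116]
tool_rot: [-2.054, -1.817, -0.551]
ft_force: [0.0, -0.5, -1.5]
gripper_width: 0.0008
```

move_arm([
  {"tx":0.1,"ty":0.8,"tz":0,"wx":0,"wy":0,"wz":0,"hand":255},
  {"tx":0.1,"ty":0.8,"tz":0,"wx":0,"wy":0,"wz":0,"hand":255},
])

```text
t: 32.25
position: [0.5204, -0.0051, 0.116]
tool_rot: [-2.054, -1.817, -0.551]
ft_force: [-0.1, -0.0, -1.5]
gripper_width: 0.0007
```

move_arm([
  {"tx":0.1,"ty":0.8,"tz":0,"wx":0,"wy":0,"wz":0,"hand":255},
  {"tx":0.1,"ty":0.8,"tz":0,"wx":0,"wy":0,"wz":0,"hand":255},
])

```text
t: 32.42
position: [0.5205, -0.0044, 0.116]
tool_rot: [-2.054, -1.817, -0.551]
ft_force: [-0.2, 0.4, -1.2]
gripper_width: 0.0007
```

move_arm([
  {"tx":0.1,"ty":0.8,"tz":0,"wx":0,"wy":0,"wz":0,"hand":255},
  {"tx":0.1,"ty":0.8,"tz":0,"wx":0,"wy":0,"wz":0,"hand":255},
])

```text
t: 32.58
position: [0.5206, -0.0036, 0.116]
tool_rot: [-2.054, -1.817, -0.551]
ft_force: [-0.2, -0.4, -1.9]
gripper_width: 0.0003
```

```bash
python3 -c "
from h import *
st(); shot('side','side29')
p=np.load('side29_p.npy')[150:190,262:310,::-1]
cv2.imwrite('pics/d29.png',cv2.resize(p,(720,600),interpolation=cv2.INTER_CUBIC))
"
```

```text
t 32.58 pos [520.6  -3.6 116. ] yawY -7.02 zax [ 0.0616  0.4966 -0.8658] F [-0.2 -0.4 -1.9] T [-0.54  0.15  0.02] w 0.3
```

View pics/d29.png

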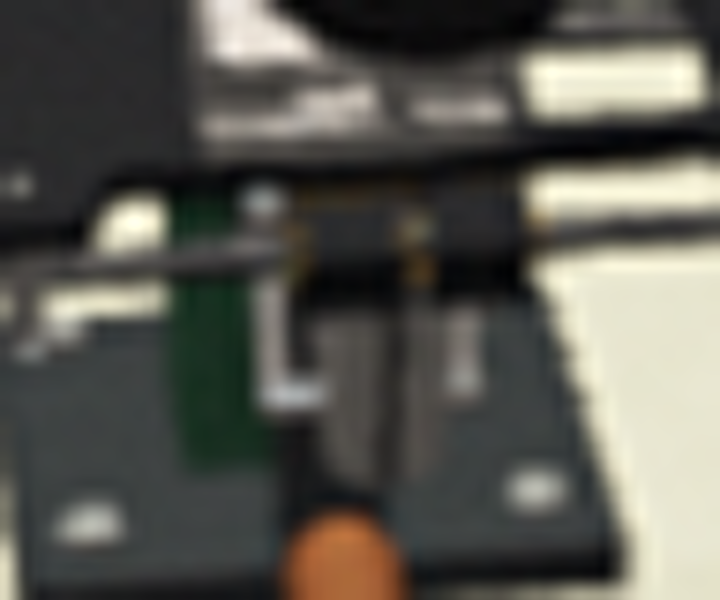

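```bash
python3 -c "
from h import *
np.set_printoptions(linewidth=250)
C=cloud('side',np.load('side29_d.npy'));D=cloud('side',np.load('side27_d.npy'))
for X in (D,C): print((X[172:179,279:285,1]*1000).round());print((X[172:179,279:285,2]*1000).round())
"
```

```text
[[182.   9.  12. 107.  11.  -2.]
 [180.   9.   5. 104.   5.   3.]
 [181.  10.   5. 106.  11.  -5.]
 [180.   6.   6. 105. 106.  -1.]
 [179.  -0.   2.   4.   3.   2.]
 [183.   4.  -1.  -1.  -0.  -4.]
 [179.  -0.   2.   1.  -1.  -2.]]
[[ 53. 139. 137.  89. 137. 142.]
 [ 50. 136. 137.  87. 136. 137.]
 [ 45. 131. 133.  82. 129. 137.]
 [ 42. 130. 129.  78.  78. 132.]
 [ 38. 129. 128. 127. 126. 126.]
 [ 32. 124. 126. 126. 125. 126.]
 [ 30. 123. 121. 121. 122. 122.]]
[[187.  15.  14. 101.   9. -37.]
 [181.   8.  11. 107.  10. -32.]
 [180.  10.   8. 102.  14. -34.]
 [183.   6.   6. 103. 102. -30.]
 [179.   6.   4.   3.  -0. -28.]
 [183.   4.   6.   3.   3. -28.]
 [182. 180. 106. 102. 106. -25.]]
[[ 51. 136. 136.  92. 137. 160.]
 [ 50. 136. 134.  85. 134. 154.]
 [ 46. 131. 132.  84. 128. 152.]
 [ 40. 130. 130.  80.  80. 147.]
 [ 38. 126. 127. 127. 128. 142.]
 [ 32. 124. 122. 124. 123. 138.]
 [ 29.  29.  67.  68.  66. 134.]]
```

The nudge moved the bar about 3 mm further in (surface y 0.5 → 3.7) and slightly up against the underside. One more small push, then withdraw.

move_arm([
  {"tx":0.1,"ty":0.7,"tz":0,"wx":0,"wy":0,"wz":0,"hand":255},
  {"tx":0.1,"ty":0.7,"tz":0,"wx":0,"wy":0,"wz":0,"hand":255},
])

```text
t: 32.8
position: [0.5207, -0.0029, 0.116]
tool_rot: [-2.054, -1.817, -0.551]
ft_force: [-0.1, -1.1, -0.9]
gripper_width: 0.0005
```

move_arm([
  {"tx":-0.6,"ty":-5,"tz":-2,"wx":0,"wy":0,"wz":0,"hand":255},
  {"tx":-1.8,"ty":-15,"tz":-2,"wx":0,"wy":0,"wz":0,"hand":255},
  {"tx":-3.7,"ty":-30,"tz":-2,"wx":0,"wy":0,"wz":0,"hand":255},
  {"tx":-6,"ty":-50,"tz":0,"wx":0,"wy":0,"wz":0,"hand":255},
  {"tx":-8,"ty":-65,"tz":30,"wx":0,"wy":0,"wz":0,"hand":255},
  {"tx":-8,"ty":-65,"tz":65,"wx":0,"wy":0,"wz":0,"hand":255},
  {"tx":-8,"ty":-65,"tz":100,"wx":0,"wy":0,"wz":0,"hand":255},
  {"tx":-40,"ty":-75,"tz":120,"wx":0,"wy":0,"wz":0,"hand":255},
  {"tx":-75,"ty":-85,"tz":130,"wx":0,"wy":0,"wz":0,"hand":255},
  {"tx":-110,"ty":-95,"tz":140,"wx":0,"wy":0,"wz":0,"hand":255},
])

```text
t: 33.63
position: [0.4093, -0.0986, 0.2569]
tool_rot: [-2.054, -1.818, -0.552]
ft_force: [0.5, -0.4, 0.5]
gripper_width: 0.0007
```

move_arm([
  {"tx":-40,"ty":-20,"tz":10,"wx":-7,"wy":0,"wz":0,"hand":255},
  {"tx":-80,"ty":-40,"tz":20,"wx":-14,"wy":0,"wz":0,"hand":255},
  {"tx":-100,"ty":-60,"tz":20,"wx":-20,"wy":0,"wz":0,"hand":255},
  {"tx":-100,"ty":-90,"tz":20,"wx":-20,"wy":0,"wz":0,"hand":255},
  {"tx":-100,"ty":-90,"tz":20,"wx":-20,"wy":0,"wz":0,"hand":255},
])

```text
t: 34.05
position: [0.3097, -0.1908, 0.2775]
tool_rot: [-2.275, -2.031, -0.245]
ft_force: [0.5, -0.4, -1.4]
gripper_width: 0.0005
```

```bash
python3 -c "
from h import *
st(); shot('side','side30'); shot('top','top30')
np.set_printoptions(linewidth=250)
C=cloud('side',np.load('side30_d.npy'))
print((C[170:180,279:296,1]*1000).round());print((C[170:180,279:296,2]*1000).round())
p=np.load('side30_p.npy')[140:190,255:315,::-1]
cv2.imwrite('pics/d30.png',cv2.resize(p,(720,600),interpolation=cv2.INTER_CUBIC))
p=np.load('top30_p.npy')[190:260,200:284,::-1]
cv2.imwrite('pics/d30t.png',cv2.convertScaleAbs(cv2.resize(p,(720,600),interpolation=cv2.INTER_CUBIC),alpha=1.5))
"
```

```text
t 34.05 pos [ 309.7 -190.8  277.5] yawY -6.71 zax [ 0.0645  0.1665 -0.9839] F [ 0.5 -0.4 -1.4] T [-0.17  0.05  0.01] w 0.5
[[ 16.  17. 106.  46.   6.  -3.  -3.  -7.  -0.  -2.  -3.  -3. 257.  13.  10. 253. 246.]
 [183.  16. 106. 107.   7.  -2.  -1.   1.  -2.   3.  -2.  -0. 255.  10.  13. 243. 248.]
 [182.  20. 104. 110.  15.   1.  -3.  -1.  -3.  -3.  -4.  -2. 245.  15.   8. 238. 239.]
 [179.  13.  16. 104.  13.  -3.  -1.   1.  -3.  -9.  -1.  -1. 230.   8.   7. 234. 230.]
 [186.  16.  13. 106.   9.  -2.  -0.  -0.  -5.  -5.  -2.  -3. 221.   9.   6. 221. 218.]
 [182.  13.   8. 106. 103.   1.  -6.  -0.  -3.   0.  -1.  -1.   7.   4.   1. 214. 212.]
 [178.  12.  11.  14.  11.  -1.   6.   7.   4.   6.   1.   7.  -1.   5.   4. 206. 203.]
 [179.  11.   9.   8.   4.   4.  -0.   5.   2.   6.   5.   2.  -2.   2.   3. 193. 198.]
 [179.   4.   9.   9. 107.  99. 104. 106. 106. 176. 178. 196. 195. 195. 192. 191. 187.]
 [181. 185. 103. 104. 107. 103. 101. 103. 100. 174. 177. 186. 184. 189. 183. 178. 184.]]
[[143. 142.  98. 127. 146. 150. 150. 151. 147. 148. 148. 147.  18. 139. 140.  18.  21.]
 [ 57. 139.  94.  93. 142. 146. 145. 144. 145. 142. 144. 143.  14. 137. 134.  19.  16.]
 [ 53. 134.  91.  88. 135. 141. 143. 141. 142. 141. 142. 140.  15. 131. 134.  17.  16.]
 [ 51. 134. 131.  87. 132. 140. 138. 137. 138. 141. 137. 136.  18. 131. 131.  14.  16.]
 [ 43. 128. 129.  82. 130. 136. 134. 134. 136. 135. 133. 133.  19. 126. 128.  17.  18.]
 [ 41. 126. 129.  78.  79. 131. 134. 130. 131. 129. 129. 129. 124. 125. 126.  17.  17.]
 [ 39. 123. 123. 122. 122. 128. 124. 123. 124. 123. 125. 121. 125. 121. 121.  16.  17.]
 [ 34. 120. 121. 121. 122. 122. 124. 121. 122. 119. 119. 120. 122. 119. 118.  19.  16.]
 [ 30. 120. 117. 117.  65.  69.  66.  64.  64.  27.  25.  15.  15.  15.  15.  15.  17.]
 [ 25.  23.  64.  64.  61.  63.  63.  62.  63.  24.  21.  16.  17.  14.  16.  18.  14.]]
```

View pics/d30.png

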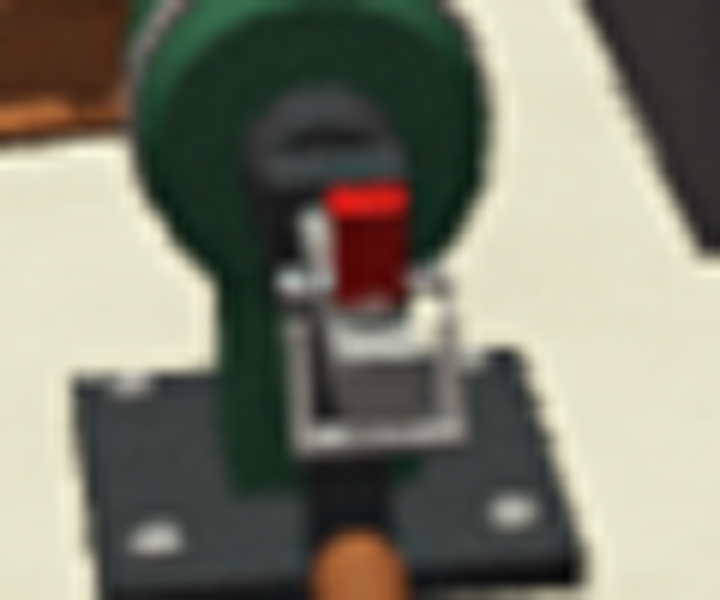

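View pics/d30t.png

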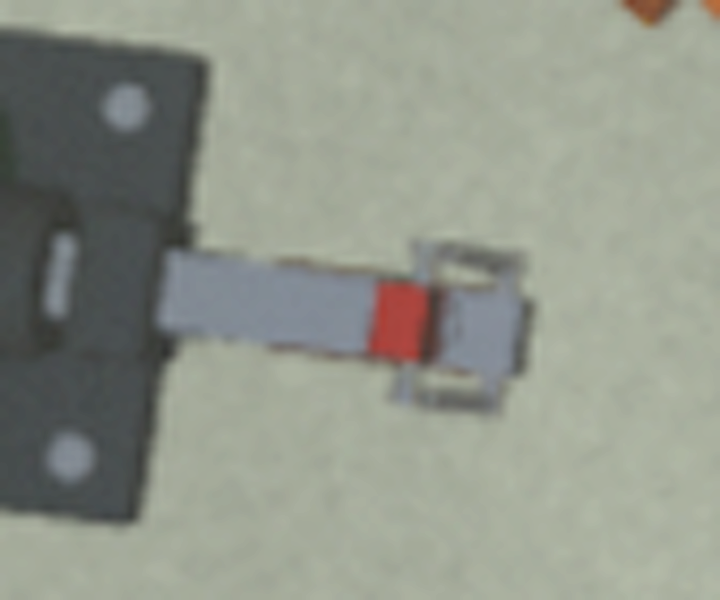

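View pics/side30.png

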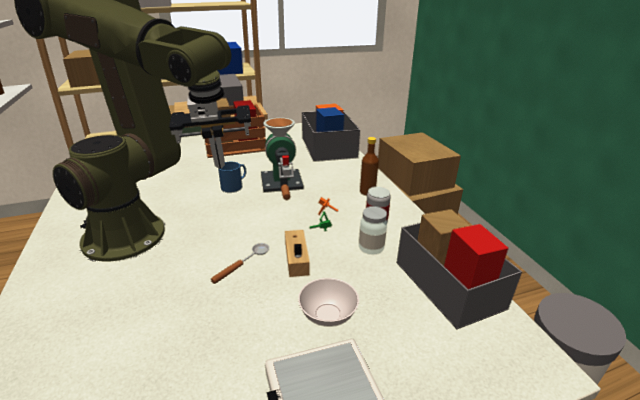

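```bash
python3 -c "
from h import *
a=onz('top',[[258.7,228.6]],.1215)[0];h=onz('top',[[248.1,227.6]],.160)[0]
d=np.linalg.norm((a-h)[:2]);print(a,h,d, 'theta from x', np.pi+np.arccos(d/.0415))
p=np.load('top30_p.npy').astype(int).sum(2);np.set_printoptions(linewidth=200);print(p[216:242,244:264])
"
```

```text
[0.52228173 0.0065989  0.1215    ] [0.52363325 0.02488273 0.16      ] 0.018333704586715616 theta from x 4.254811597559139
[[333 330 330 331 327 321 325 330 336 337 330 339 338 335 331 330 336 339 336 332]
 [334 331 332 322 310 316 330 335 340 339 329 328 331 330 327 330 339 344 339 332]
 [336 334 339 310 270 290 284 265 247 267 276 290 304 329 331 331 336 345 343 335]
 [329 329 334 313 274 274 262 230 233 238 215 222 224 242 260 271 279 309 337 337]
 [330 323 326 316 285 270 256 256 264 232 204 201 203 205 209 223 254 295 334 336]
 [271 285 296 311 273 274 256 282 322 306 293 267 244 195 215 236 254 290 335 330]
 [211 217 205 216 244 272 247 260 297 306 328 320 300 265 257 262 275 320 333 335]
 [207 204 192 192 214 217 183 203 235 255 244 239 245 242 275 266 273 335 334 338]
 [205 199 200 199 202 187 137 163 227 269 265 260 266 270 282 273 262 288 318 336]
 [197 202 197 200 200 185 130 177 231 251 286 284 285 284 288 278 252 206 274 338]
 [194 199 203 203 202 177 133 181 236 258 284 287 287 288 289 286 253 186 271 334]
 [196 201 199 203 192 163 133 195 262 262 287 287 286 287 285 279
[... 480 characters left out ...]
77 276 283 271 240 217 291 339 342]
 [333 303 256 268 263 286 322 317 316 307 307 306 281 272 264 287 314 330 342 342]
 [326 287 257 273 248 247 263 250 249 257 268 265 258 271 251 294 339 340 342 342]
 [320 280 271 277 241 220 241 204 204 205 212 211 219 240 263 322 337 343 346 339]
 [333 322 313 307 281 254 247 222 223 216 207 207 214 238 273 333 336 342 346 336]
 [334 334 334 325 318 309 313 307 300 301 303 288 272 286 295 333 336 338 341 333]
 [331 329 327 325 321 322 332 330 323 328 332 329 316 321 327 335 333 337 339 333]
 [330 322 321 322 322 322 327 331 332 333 336 338 328 327 335 336 335 334 339 340]
 [329 326 322 326 326 324 325 329 336 338 338 333 330 332 336 336 333 334 337 342]]
```

```bash
python3 -c "
from h import *
C=cloud('top',np.load('top30_d.npy')); print('head top z',np.nanmedian(C[224:231,245:249,2]),'shaft top',np.nanmedian(C[226:231,254:259,2]))
P0=cloud('top',np.load('top0_d.npy'));a=np.load('top0_p.npy').astype(int);b=np.load('top30_p.npy').astype(int)
d=np.abs(a-b).sum(2)[90:350,130:500]>60;v,u=np.nonzero(d);
n,l,s,c=cv2.connectedComponentsWithStats(d.astype(np.uint8));print([(x[:5]+[130,90,0,0,0]).tolist() for x in s[1:] if x[4]>12])
order.hand_in()"
```

```text
head top z 0.18466012449149588 shaft top 0.15035849398561396
[[205, 217, 3, 10, 22], [250, 218, 11, 6, 34], [243, 223, 9, 9, 64], [260, 225, 4, 9, 21], [333, 232, 5, 18, 50], [248, 235, 11, 4, 31], [347, 239, 5, 8, 32], [336, 303, 50, 47, 1549]]
the job is handed in; nothing more can be done
```

I put the hitch pin into the cross hole with its collar on the shaft and the loop folded back, then swung the loop over until it went under the shaft end. I handed the job in at about 34 s of the 72 s allowed.

**Last checks, made from the camera pictures**
- **Seating:** the collar met the shaft at the expected height with about 5 N. The head top now reads 185 mm and the shaft top 150 mm, where full seating would give 186 and 151, so the pin is seated within camera accuracy.
- **Loop:** the bar lies below the shaft's underside and inside its end, at about 4.25 rad (rest range 4.1 to 4.5).
- **Surroundings:** the only changes in the top view are at the mill's shaft, the emptied stand hole and the arm itself. The black pin and the bystanders show no change.

**What did not go cleanly**
- **Shaft slid in:** on the first downward push the tapered fingertips caught on the bar and pushed sideways at 9.8 N. The shaft was pushed in by about 3.5 mm, taking the pin with it. The hole's position along the shaft is therefore not quite where it was at the start.
- **Slow snap:** after pressing from above, the bar stopped just past the edge, at about 4.14 rad. I nudged it further in with a tilted fingertip.
- **Force readings:** no reading exceeded about 10 N at the wrist. Readings come only at the end of each move, so short peaks in between were not seen.

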